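# Fan the coated test panels on the drying tray and set its dust hood

### The job

Get the coated test panels ready to dry: fold the tray's dust hood right back to its stop, then lay all the loose panels on the tray as one overlapping, shingled row, the first on the black wedge, each next one lapping over the one before, with their lower edges on successive blue lines, squared up and no line skipped, in any colour order. Lay the lab timer flat, buttons up, in the middle of the rubber pad, and only then fold the hood forward to 45 degrees, the red line, and leave it there; leave the dish and the spanner where they are.

Things in the scene. Friction and masses are not known exactly. Their poses are not given: they have to be found in the camera images.
- tray: White drying tray, 215 (x) x 366 (y) x 10 mm, fixed; origin under its centre, on the bench. Its +x long side, away from the robot, carries the hood hinge. The row runs along y at x = -30 mm from the wedge (+y end) to the timer pad (-y end). Floor 10 mm above origin; 3 mm edge strips at front and ends. Six pairs of short blue foot lines cross the row at y = 90, 54, 18, -18, -54, -90 mm.
- wedge: Black wedge fixed to the tray at the +y end of the row, 40 (x) x 32 (y) mm; the first panel rests on it. Origin: centre of its sloping top face; its z axis is normal to that face, which rises to +y at 0.224 rad (12.8 degrees), the slope of every panel in the fan.
- hood (a joint): Angle (rad) of the grey dust hood, a stiff panel 336 mm wide (y), 5 mm thick, reaching 104 mm from its hinge: 0 = folded forward, level over the row; 0.785 = 45 degrees; 1.57 = upright; 1.95 = right back at its stop. Hinge friction (0.3 N m) holds it at any angle.
- hood_handle (a point): Middle of the hood's handle, a black round bar 12 mm thick, 104 mm long along tray y, 130 mm from the hinge line in the plane of the hood, posts at +-50 mm, 20 mm open gap between bar and hood edge. It can be pinched from above at any hood angle and turns between the fingers.
- hood_hinge (a point): Middle of the hood's hinge line, which runs along tray y at tray x = +95, z = 48 mm. At its +y end a white angle plate stands on the tray (tray x +47 to +93, y 175, top 84 mm above the bench) with a red line at 45 degrees from the hinge.
- timer_pad (a point): Centre of the top of the thin black rubber pad, 76 x 70 mm, 11 mm above the bench, on the tray's -y end.
- timer: White square lab timer with blue buttons, 62 x 62 x 18 mm, 90 g; origin at the centre of its underside, z up.
- dish: Petri dish, 59 mm wide, 15 mm high, a bystander to be left alone; origin at the centre of its underside.
- wrench: Spanner lying flat, 23 x 130 x 8 mm, a bystander; origin at the centre of its underside.
- slot_1 (a point): Place 1 of the fan (1 = next to the wedge): where the origin of the panel that lies there belongs, 39 mm to tray +y of blue line 1 and 19 mm above the bench; the panel's lower short edge then stands on blue line 1. Axes as the tray's.
- slot_2 (a point): Place 2 of the fan (2 = counted from the wedge): where the origin of the panel that lies there belongs, 39 mm to tray +y of blue line 2 and 19 mm above the bench; the panel's lower short edge then stands on blue line 2. Axes as the tray's.
- slot_3 (a point): Place 3 of the fan (3 = counted from the wedge): where the origin of the panel that lies there belongs, 39 mm to tray +y of blue line 3 and 19 mm above the bench; the panel's lower short edge then stands on blue line 3. Axes as the tray's.
- slot_4 (a point): Place 4 of the fan (4 = counted from the wedge): where the origin of the panel that lies there belongs, 39 mm to tray +y of blue line 4 and 19 mm above the bench; the panel's lower short edge then stands on blue line 4. Axes as the tray's.
- slot_5 (a point): Place 5 of the fan (5 = counted from the wedge): where the origin of the panel that lies there belongs, 39 mm to tray +y of blue line 5 and 19 mm above the bench; the panel's lower short edge then stands on blue line 5. Axes as the tray's.
- slot_6 (a point): Place 6 of the fan (6 = counted from the wedge): where the origin of the panel that lies there belongs, 39 mm to tray +y of blue line 6 and 19 mm above the bench; the panel's lower short edge then stands on blue line 6. Axes as the tray's.
- panel_blue: Coated metal test panel, blue on both faces with bare metal edges, 50 (x) x 80 (y) x 8 (z) mm, 85 g; origin at the centre of its underside. Either face and either end may lead. It may be absent (None).
- panel_yellow: Coated metal test panel, yellow on both faces with bare metal edges, 50 (x) x 80 (y) x 8 (z) mm, 85 g; origin at the centre of its underside. Either face and either end may lead. It may be absent (None).
- panel_red: Coated metal test panel, red on both faces with bare metal edges, 50 (x) x 80 (y) x 8 (z) mm, 85 g; origin at the centre of its underside. Either face and either end may lead. It may be absent (None).
- panel_green: Coated metal test panel, green on both faces with bare metal edges, 50 (x) x 80 (y) x 8 (z) mm, 85 g; origin at the centre of its underside. Either face and either end may lead. It may be absent (None).
- panel_orange: Coated metal test panel, orange on both faces with bare metal edges, 50 (x) x 80 (y) x 8 (z) mm, 85 g; origin at the centre of its underside. Either face and either end may lead. It may be absent (None).
- panel_white: Coated metal test panel, white on both faces with bare metal edges, 50 (x) x 80 (y) x 8 (z) mm, 85 g; origin at the centre of its underside. Either face and either end may lead. It may be absent (None).
Things that resemble listed ones, but are neither listed nor needed, are in the scene too. Several things have the shape of the timer; the one meant has the colours described above.

How it is judged:
On the way, in this order (a step that is already met when the one before it is completed fails the run):
1. the hood is folded right back to its stop (beyond 1.8 rad) (value of joint hood above 1.8 rad), for 0.2 s.
2. all panels lie fanned on the tray and the timer lies on its pad, with the hood still folded back (beyond 1.4 rad) ((horizontal distance between panel_blue and slot_1 below 0.012 m or horizontal distance between panel_blue and slot_2 below 0.012 m or horizontal distance between panel_blue and slot_3 below 0.012 m or horizontal distance between panel_blue and slot_4 below 0.012 m or horizontal distance between panel_blue and slot_5 below 0.012 m or horizontal distance between panel_blue and slot_6 below 0.012 m) and (horizontal distance between panel_yellow and slot_1 below 0.012 m or horizontal distance between panel_yellow and slot_2 below 0.012 m or horizontal distance between panel_yellow and slot_3 below 0.012 m or horizontal distance between panel_yellow and slot_4 below 0.012 m or horizontal distance between panel_yellow and slot_5 below 0.012 m or horizontal distance between panel_yellow and slot_6 below 0.012 m) and (horizontal distance between panel_red and slot_1 below 0.012 m or horizontal distance between panel_red and slot_2 below 0.012 m or horizontal distance between panel_red and slot_3 below 0.012 m or horizontal distance between panel_red and slot_4 below 0.012 m or horizontal distance between panel_red and slot_5 below 0.012 m or horizontal distance between panel_red and slot_6 below 0.012 m) and (horizontal distance between panel_green and slot_1 below 0.012 m or horizontal distance between panel_green and slot_2 below 0.012 m or horizontal distance between panel_green and slot_3 below 0.012 m or horizontal distance between panel_green and slot_4 below 0.012 m or horizontal distance between panel_green and slot_5 below 0.012 m or horizontal distance between panel_green and slot_6 below 0.012 m) and (horizontal distance between panel_orange and slot_1 below 0.012 m or horizontal distance between panel_orange and slot_2 below 0.012 m or horizontal distance between panel_orange and slot_3 below 0.012 m or horizontal distance between panel_orange and slot_4 below 0.012 m or horizontal distance between panel_orange and slot_5 below 0.012 m or horizontal distance between panel_orange and slot_6 below 0.012 m) and (horizontal distance between panel_white and slot_1 below 0.012 m or horizontal distance between panel_white and slot_2 below 0.012 m or horizontal distance between panel_white and slot_3 below 0.012 m or horizontal distance between panel_white and slot_4 below 0.012 m or horizontal distance between panel_white and slot_5 below 0.012 m or horizontal distance between panel_white and slot_6 below 0.012 m) and (not (horizontal distance between any of panel_blue, panel_yellow, panel_red, panel_green, panel_orange, panel_white and slot_2 below 0.012 m) or horizontal distance between any of panel_blue, panel_yellow, panel_red, panel_green, panel_orange, panel_white and slot_1 below 0.012 m) and (not (horizontal distance between any of panel_blue, panel_yellow, panel_red, panel_green, panel_orange, panel_white and slot_3 below 0.012 m) or horizontal distance between any of panel_blue, panel_yellow, panel_red, panel_green, panel_orange, panel_white and slot_2 below 0.012 m) and (not (horizontal distance between any of panel_blue, panel_yellow, panel_red, panel_green, panel_orange, panel_white and slot_4 below 0.012 m) or horizontal distance between any of panel_blue, panel_yellow, panel_red, panel_green, panel_orange, panel_white and slot_3 below 0.012 m) and (not (horizontal distance between any of panel_blue, panel_yellow, panel_red, panel_green, panel_orange, panel_white and slot_5 below 0.012 m) or horizontal distance between any of panel_blue, panel_yellow, panel_red, panel_green, panel_orange, panel_white and slot_4 below 0.012 m) and (not (horizontal distance between any of panel_blue, panel_yellow, panel_red, panel_green, panel_orange, panel_white and slot_6 below 0.012 m) or horizontal distance between any of panel_blue, panel_yellow, panel_red, panel_green, panel_orange, panel_white and slot_5 below 0.012 m) and horizontal distance between each of panel_yellow, panel_red, panel_green, panel_orange, panel_white and panel_blue above 0.012 m and horizontal distance between each of panel_red, panel_green, panel_orange, panel_white and panel_yellow above 0.012 m and horizontal distance between each of panel_green, panel_orange, panel_white and panel_red above 0.012 m and horizontal distance between each of panel_orange, panel_white and panel_green above 0.012 m and horizontal distance between panel_white and panel_orange above 0.012 m and angle between the z axis of each of panel_blue, panel_yellow, panel_red, panel_green, panel_orange, panel_white and the z axis of wedge, either way round below 0.09 rad and angle between the y axis of each of panel_blue, panel_yellow, panel_red, panel_green, panel_orange, panel_white and the y axis of wedge, either way round below 0.14 rad and linear speed of each of panel_blue, panel_yellow, panel_red, panel_green, panel_orange, panel_white, timer below 0.02 m/s and horizontal distance between timer and timer_pad below 0.012 m and height (world z) of timer below 0.016 m and angle between timer's own z axis and vertical below 0.1 rad and value of joint hood above 1.4 rad), for 0.2 s.
At the end, for the whole second after the job is handed in: Every panel present is at rest within 12 mm of a place of the fan, places filled from 1 without a gap, one each, slope within 0.09 rad of the wedge's, square within 0.14 rad; timer flat, buttons up, within 12 mm of the pad centre; hood at 45 degrees within 6 degrees ((horizontal distance between panel_blue and slot_1 below 0.012 m or horizontal distance between panel_blue and slot_2 below 0.012 m or horizontal distance between panel_blue and slot_3 below 0.012 m or horizontal distance between panel_blue and slot_4 below 0.012 m or horizontal distance between panel_blue and slot_5 below 0.012 m or horizontal distance between panel_blue and slot_6 below 0.012 m) and (horizontal distance between panel_yellow and slot_1 below 0.012 m or horizontal distance between panel_yellow and slot_2 below 0.012 m or horizontal distance between panel_yellow and slot_3 below 0.012 m or horizontal distance between panel_yellow and slot_4 below 0.012 m or horizontal distance between panel_yellow and slot_5 below 0.012 m or horizontal distance between panel_yellow and slot_6 below 0.012 m) and (horizontal distance between panel_red and slot_1 below 0.012 m or horizontal distance between panel_red and slot_2 below 0.012 m or horizontal distance between panel_red and slot_3 below 0.012 m or horizontal distance between panel_red and slot_4 below 0.012 m or horizontal distance between panel_red and slot_5 below 0.012 m or horizontal distance between panel_red and slot_6 below 0.012 m) and (horizontal distance between panel_green and slot_1 below 0.012 m or horizontal distance between panel_green and slot_2 below 0.012 m or horizontal distance between panel_green and slot_3 below 0.012 m or horizontal distance between panel_green and slot_4 below 0.012 m or horizontal distance between panel_green and slot_5 below 0.012 m or horizontal distance between panel_green and slot_6 below 0.012 m) and (horizontal distance between panel_orange and slot_1 below 0.012 m or horizontal distance between panel_orange and slot_2 below 0.012 m or horizontal distance between panel_orange and slot_3 below 0.012 m or horizontal distance between panel_orange and slot_4 below 0.012 m or horizontal distance between panel_orange and slot_5 below 0.012 m or horizontal distance between panel_orange and slot_6 below 0.012 m) and (horizontal distance between panel_white and slot_1 below 0.012 m or horizontal distance between panel_white and slot_2 below 0.012 m or horizontal distance between panel_white and slot_3 below 0.012 m or horizontal distance between panel_white and slot_4 below 0.012 m or horizontal distance between panel_white and slot_5 below 0.012 m or horizontal distance between panel_white and slot_6 below 0.012 m) and (not (horizontal distance between any of panel_blue, panel_yellow, panel_red, panel_green, panel_orange, panel_white and slot_2 below 0.012 m) or horizontal distance between any of panel_blue, panel_yellow, panel_red, panel_green, panel_orange, panel_white and slot_1 below 0.012 m) and (not (horizontal distance between any of panel_blue, panel_yellow, panel_red, panel_green, panel_orange, panel_white and slot_3 below 0.012 m) or horizontal distance between any of panel_blue, panel_yellow, panel_red, panel_green, panel_orange, panel_white and slot_2 below 0.012 m) and (not (horizontal distance between any of panel_blue, panel_yellow, panel_red, panel_green, panel_orange, panel_white and slot_4 below 0.012 m) or horizontal distance between any of panel_blue, panel_yellow, panel_red, panel_green, panel_orange, panel_white and slot_3 below 0.012 m) and (not (horizontal distance between any of panel_blue, panel_yellow, panel_red, panel_green, panel_orange, panel_white and slot_5 below 0.012 m) or horizontal distance between any of panel_blue, panel_yellow, panel_red, panel_green, panel_orange, panel_white and slot_4 below 0.012 m) and (not (horizontal distance between any of panel_blue, panel_yellow, panel_red, panel_green, panel_orange, panel_white and slot_6 below 0.012 m) or horizontal distance between any of panel_blue, panel_yellow, panel_red, panel_green, panel_orange, panel_white and slot_5 below 0.012 m) and horizontal distance between each of panel_yellow, panel_red, panel_green, panel_orange, panel_white and panel_blue above 0.012 m and horizontal distance between each of panel_red, panel_green, panel_orange, panel_white and panel_yellow above 0.012 m and horizontal distance between each of panel_green, panel_orange, panel_white and panel_red above 0.012 m and horizontal distance between each of panel_orange, panel_white and panel_green above 0.012 m and horizontal distance between panel_white and panel_orange above 0.012 m and angle between the z axis of each of panel_blue, panel_yellow, panel_red, panel_green, panel_orange, panel_white and the z axis of wedge, either way round below 0.09 rad and angle between the y axis of each of panel_blue, panel_yellow, panel_red, panel_green, panel_orange, panel_white and the y axis of wedge, either way round below 0.14 rad and linear speed of each of panel_blue, panel_yellow, panel_red, panel_green, panel_orange, panel_white, timer below 0.02 m/s and horizontal distance between timer and timer_pad below 0.012 m and height (world z) of timer below 0.016 m and angle between timer's own z axis and vertical below 0.1 rad and value of joint hood between 0.68 and 0.89 rad); the robot touches nothing.
It fails at once if the petri dish is shoved more than 30 mm (distance of dish from where it was at the start of the episode above 0.03 m).
It fails at once if the spanner is shoved more than 30 mm (distance of wrench from where it was at the start of the episode above 0.03 m).
Of panel_blue, panel_yellow, panel_red, panel_green, panel_orange, panel_white only 4 to 6 are there at a start; the rules pass over those that are not, and their reading is None.
At some moment in a run one of panel_blue, panel_yellow, panel_red, panel_green, panel_orange, panel_white, timer may be knocked a few centimetres aside while the robot is not near it.
Once in a run the grip may slacken for a moment while it holds something.
It also fails if it takes over 210 s, if anything falls off the work surface, if the arm or the gripper's body presses on something with over 40 N, if the wrist force passes 120 N, or if a joint passes its speed limit or range.

### The arm

A 6-joint arm with a two-finger parallel gripper is mounted at the origin on a cart in front of the work surface, level with it; the furniture and walls round the work are solid. World frame = base frame: x ahead of the robot, y to its left, z up, the work surface at z = 0. Lengths are in m, angles in rad, forces in N, time in s.
With the tool pointing down it reaches from about 0.25 to 0.725 m from the base axis. Payload 4 kg.
Tool frame: the origin (TCP) lies on the centre line of the jaws, within the pads' length; the fingertips stand 19 mm ahead of it and the grasp point (between the pads) is the TCP; z points along the fingers, y is the direction in which the jaws open and shut (so a half turn about z gives the same grasp; the last joint's range is limited). The gripper opens to 85 mm and grips with 20 to 120 N. Pads are 22 mm wide; open, the fingers measure 114 mm over their backs; the gripper's body (76 mm by 85 mm) begins 54 mm behind the grasp point. The pads swing forward as they close: fully open they stand 13 mm farther back than shut.
Start: joints at [-1.271, 0.241, 0.005, 1.335, 0, 1.571], TCP at [0.148, -0.478, 0.25] pointing down, gripper open.
Joint ranges: [-2.72, 2.72], [-1.05, 1.87], [-1.09, 1.28], [-1.99, 2.15], [-1.42, 1.44], [-3.14, 3.14]. Speed limits (rad/s): [2.79, 2.79, 3.14, 3.14, 3.14, 3.14].

### API

Orientations are given as a unit quaternion [x, y, z, w].
In Python, from workcell import readout, eyes, sign_off gives the robot as it stands. The module is installed in compiled form; this text tells all that it offers.
- The arm moves only by the tool send_rows, never from a script. Its argument "steps" is one flat list of numbers, 5 for each row, row after row: the finger opening in mm, from 0 to 85.4, then the shift along the tool's x, y, z in mm, then the turn about the tool's z in degrees. A call has 1 to 10 rows; each row shifts and turns the pose as measured when the row begins, along the tool's axes as they then stand; what a row does not reach is not made up. A row lasts 1/10 s, in which the tool goes at most 50 mm and 8.59 degrees, less where a joint would pass 70% of its speed; a pose out of reach is approached as far as the arm can. A call with a gripper value outside its range is refused whole. The fingers move at their own pace and stop on an object; "grip_force" is the grip in N (left out, the last holds). Time passes only in rows, so rows that do not move let the fingers close. It gives the time, the measured TCP pose, the force and the opening at its end, in the units of the state.
- readout.get_state(): the state, without advancing time (a new reading comes with each control period).
- eyes.get_image(name): name is "side" or "top" or "wrist"; returns (picture, depth): 420x560x3 uint8, red, green, blue; 420x560 float32, m along the optical axis (not along the pixel's ray), 0 where there is no reading.
- eyes.camera_model(name): a dict with "camera_matrix" (3x3 intrinsics, pixels), "R" (3x3) and "t" (3): a world point X has camera coordinates R X + t. Camera axes: x right, y down, z forward; pixel columns grow to the right and rows downward; lengths in m; the calibration is good to about 2 mm. A picture is of the moment at which its call begins: read the wrist's pose just before it. camera_model takes no time and is no camera call; for the wrist camera it gives the pose at the moment of the call.
- sign_off(): hands the job in, once; it reports no verdict.
The state is a dict: "clock": time; "q": joint angles; "qvel": joint speeds; "tau": joint torques, N m; "position": TCP position; "tcp_rot": TCP orientation; "force": force on the tool from outside, world axes, zero at the start; "moment": the same for the moment, N m; "finger_gap": finger opening in m.
Only numpy, scipy, OpenCV 4.12 (cv2) and the standard library are available. Lean on these libraries where they do the work, as an engineer would, in place of code of your own. Each camera call takes 0.05 s, during which the arm holds its last target.

## Working session

There is one attempt and no reset: what is moved stays moved. The work goes in short steps, Python scripts to look and compute and a tool call to move; the robot and the scene stay as the last step left them, time stands still between calls to the robot, and variables do not carry over. Pictures are saved under pics/ and viewed, and the job is handed in when it is done.

Besides the shell and the picture viewer there is one more tool, called after "Emit:" by a JSON object that holds its "api" and its "payload", one argument or row to a line. send_rows: Moves the arm, as the interface text tells. Its arguments: {"type":"object","properties":{"steps":{"type":"array","items":{"type":"number"}},"grip_force":{"type":"number"}},"required":["steps"]}

```bash
ls; mkdir -p pics; cat > h.py <<'E'
import numpy as np, cv2
from workcell import readout, eyes, sign_off
def snap(name,fn):
    im,d=eyes.get_image(name); cv2.imwrite('pics/'+fn,im[:,:,::-1]); np.savez('pics/'+fn+'.npz',im=im,d=d); return im,d
E
python3 - <<'E'
from h import *
np.set_printoptions(precision=4,suppress=True)
s=readout.get_state();print(s)
for n in ['top','side','wrist']:
    snap(n,n+'0.png'); m=eyes.camera_model(n); print(n,m)
E
```

```text
pics
{'clock': 0.0, 'q': array([-1.271 ,  0.2414,  0.0037,  1.3352, -0.    ,  1.5708]), 'qvel': array([ 0.0011,  0.0003, -0.0002, -0.0015,  0.0001,  0.0002]), 'tau': array([ -0.0003, -37.2315,  25.2409,   0.0168,  -0.0001,   0.    ]), 'position': array([ 0.1475, -0.4771,  0.2494]), 'tcp_rot': array([ 0.9888,  0.1493, -0.0002, -0.001 ]), 'force': array([0.3823, 0.2333, 1.1695]), 'moment': array([-0.0011,  0.0008,  0.0026]), 'finger_gap': 0.08555226041235066}
top {'camera_matrix': array([[439.2133,   0.    , 284.0935],
       [  0.    , 439.2133, 211.9052],
       [  0.    ,   0.    ,   1.    ]]), 'R': array([[ 0.0125, -0.9999, -0.009 ],
       [-0.9819, -0.0106, -0.1889],
       [ 0.1888,  0.0112, -0.982 ]]), 't': array([0.035 , 0.5388, 1.1172])}
side {'camera_matrix': array([[473.3574,   0.    , 287.9478],
       [  0.    , 473.3574, 205.3938],
       [  0.    ,   0.    ,   1.    ]]), 'R': array([[-0.8466, -0.5322,  0.0058],
       [-0.3475,  0.5445, -0.7633],
       [ 0.4031, -0.6483, -0.646 ]]), 't': array([0.4686, 0.2274, 1.0461])}
wrist {'camera_matrix': array([[348.3689,   0.    , 280.9189],
       [  0.    , 348.3689, 217.7243],
       [  0.    ,   0.    ,   1.    ]]), 'R': array([[ 0.2948, -0.9556, -0.0014],
       [-0.9216, -0.2847,  0.2638],
       [-0.2524, -0.0765, -0.9646]]), 't': array([-0.4992, -0.0329,  0.3786])}
```

View pics/top0.png

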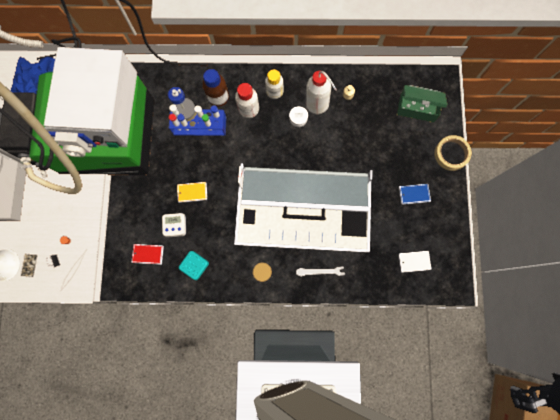

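View pics/side0.png

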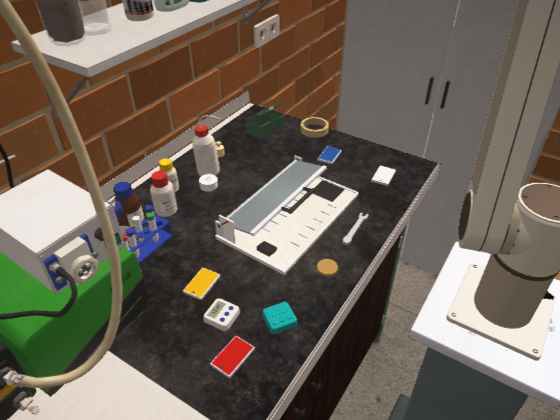

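```bash
python3 - <<'E'
import cv2
a=cv2.imread('pics/top0.png'); cv2.imwrite('pics/top0z.png',cv2.resize(a[150:290,100:480],(798,294),interpolation=cv2.INTER_CUBIC))
cv2.imwrite('pics/top0z2.png',cv2.resize(a[150:260,225:385],(800,550),interpolation=cv2.INTER_CUBIC))
a=cv2.imread('pics/side0.png'); cv2.imwrite('pics/side0z.png',cv2.resize(a[140:380,160:420],(650,600),interpolation=cv2.INTER_CUBIC))
E
```

```text
(no output)
```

View pics/top0z2.png

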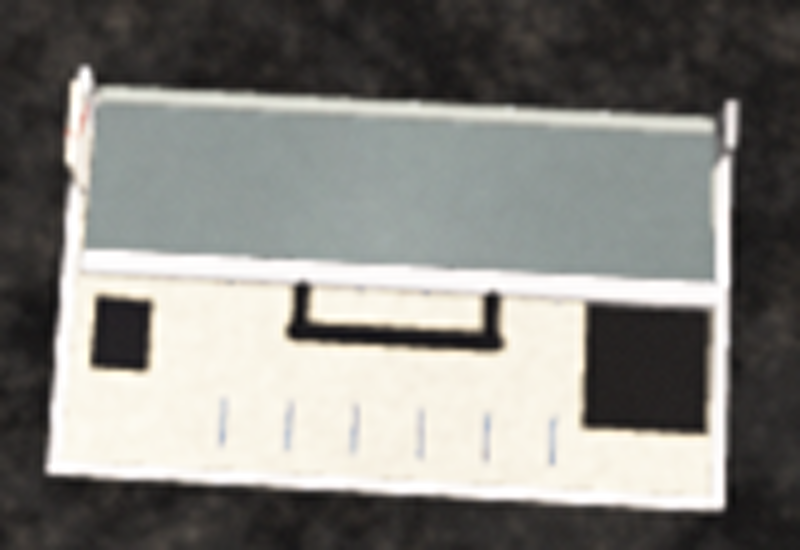

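View pics/side0z.png

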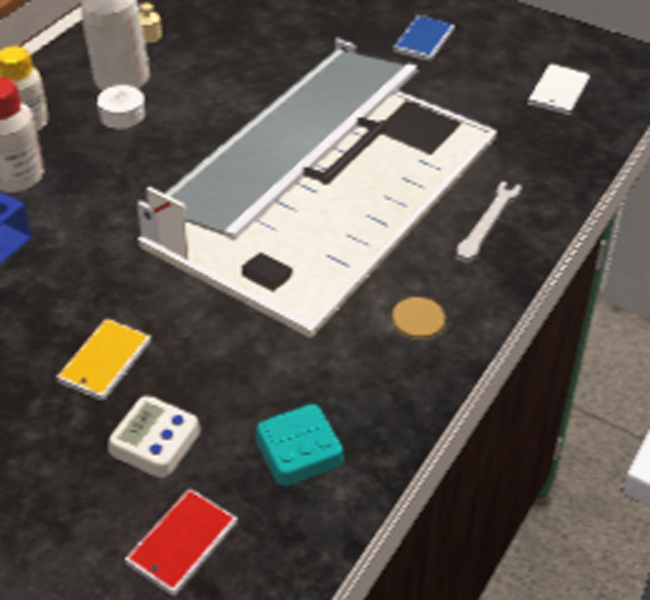

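View pics/top0z.png

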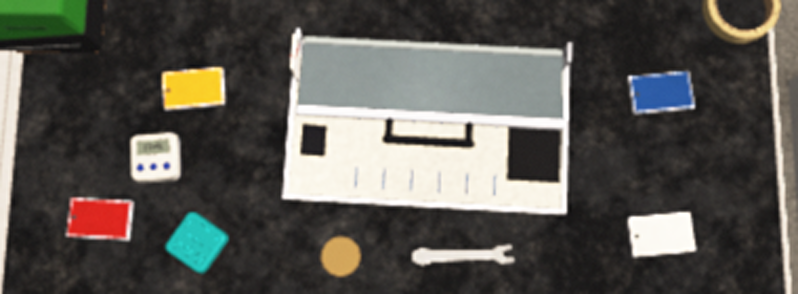

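```bash
cat >> h.py <<'E'
np.set_printoptions(precision=4,suppress=True)
def ray(m,uv,z):
    K,R,t=[np.asarray(m[k],float) for k in('camera_matrix','R','t')]
    uv=np.atleast_2d(uv).astype(float)
    d=np.c_[uv,np.ones(len(uv))]@np.linalg.inv(K).T@R   # R^T K^-1 uv
    c=-R.T@t
    s=(z-c[2])/d[:,2]
    return c+d*s[:,None]
def cloud(m,d):
    K,R,t=[np.asarray(m[k],float) for k in('camera_matrix','R','t')]
    v,u=np.indices(d.shape); p=np.stack([(u-K[0,2])/K[0,0]*d,(v-K[1,2])/K[1,1]*d,d],-1)
    return (p-t)@R
def proj(m,X):
    K,R,t=[np.asarray(m[k],float) for k in('camera_matrix','R','t')]
    c=np.atleast_2d(X)@R.T+t; p=c@K.T; return p[:,:2]/p[:,2:]
def rects(mask,m,z,amin=30):
    out=[]
    n,l,st,ce=cv2.connectedComponentsWithStats(mask.astype(np.uint8))
    for i in range(1,n):
        if st[i,4]<amin: continue
        cs,_=cv2.findContours((l==i).astype(np.uint8),cv2.RETR_EXTERNAL,cv2.CHAIN_APPROX_NONE)
        P=ray(m,cs[0][:,0,:],z)[:,:2]*1000
        (c,wh,a)=cv2.minAreaRect(P.astype(np.float32))
        out.append((ce[i].round(0),st[i,4],np.round(c,1),np.round(wh,1),round(a,1)))
    return out
E
python3 - <<'E'
from h import *
z=np.load('pics/top0.png.npz');im=z['im'];d=z['d'];m=eyes.camera_model('top')
hsv=cv2.cvtColor(im,cv2.COLOR_RGB2HSV);H,S,V=[hsv[...,i].astype(int) for i in range(3)]
box=np.zeros(H.shape,bool);box[150:300,110:460]=1
masks={'blue':(H>100)&(H<125)&(S>130)&(V>90),'yellow':(H>18)&(H<30)&(S>150)&(V>120),'red':((H<6)|(H>174))&(S>150)&(V>90),'teal':(H>80)&(H<100)&(S>120),'white':(S<60)&(V>200)}
for k,mk in masks.items():
    for r in rects(mk&box,m,0.018 if k=='teal' else 0.008): print(k,*r)
C=cloud(m,d)
for n,(u,v) in dict(handle=(304,217),wedge=(250,217),pad=(354,222),hinge1=(246,170),trayfl=(270,240),bench=(200,215),dish=(262,271),yellow=(192,192)).items(): print(n,C[v,u])
# dark things on tray
dark=(V<60)&box
tr=np.zeros_like(box);tr[205:247,238:372]=1
print(rects(dark&tr,m,0.011))
E
```

```text
blue [415. 193.] 378 [ 603.1 -319.8] [41.7 71.9] 6.2
yellow [191. 191.] 388 [603.4 301. ] [45.4 70.1] 3.3
red [147. 254.] 421 [428.4 415.3] [75.2 45.2] 87.3
teal [193. 265.] 562 [397.4 283.5] [65.7 63. ] 56.2
white [297. 223.] 5427 [561.4  -9.9] [371.7 228.1] 87.5
white [174. 225.] 342 [509.  345.3] [60.1 60.6] 5.9
white [415. 261.] 562 [ 415.4 -312. ] [50.6 80.1] 5.8
white [319. 271.] 227 [385.9 -56.6] [ 18.9 123.5] 2.1
handle [ 0.5199 -0.0107  0.0804]
wedge [0.5283 0.1341 0.0255]
pad [ 0.5207 -0.1506  0.007 ]
hinge1 [0.6538 0.1463 0.049 ]
trayfl [0.4681 0.0792 0.0094]
bench [0.5368 0.2754 0.0013]
dish [0.3843 0.0995 0.0039]
yellow [0.5998 0.2989 0.0111]
[(array([304., 216.]), np.int32(138), array([543.5, -12.1]), array([112.9,  28.6]), 87.5), (array([249., 216.]), np.int32(126), array([532.8, 139.1]), array([26.9, 35.7]), 85.8), (array([354., 223.]), np.int32(556), array([ 517. , -148.7]), array([62.8, 66.1]), 88.7)]
```

View pics/wrist0.png

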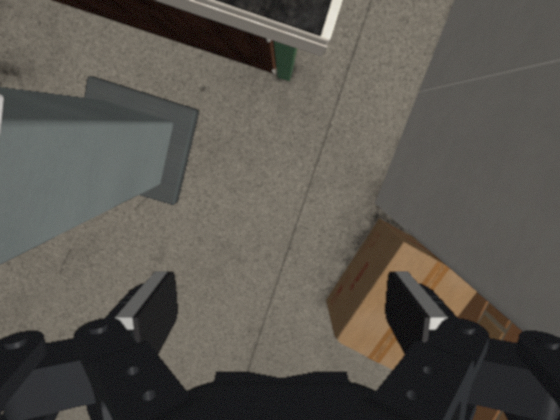

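```bash
python3 - <<'E'
from h import *
m=eyes.camera_model('top')
P=ray(m,[(234.4,244.6),(369.8,252)],0.012);print(P)
a=P[0]-P[1]; L=np.linalg.norm(a[:2]);print(L,np.degrees(np.arctan2(-a[0],a[1])))
uy=a[:2]/L; ux=np.array([uy[1],-uy[0]])
c=(P[0]+P[1])[:2]/2+ux*.1075; print('centre',c,ux,uy)
zs=np.load('pics/side0.png.npz');ms=eyes.camera_model('side')
for n,x,y in [('line1out',-60,90),('hinge',95,0),('wedge',-30,150),('pad',-30,-145)]: print(n,c+ux*x/1e3+uy*y/1e3)
# handle by two views triangulate: top (304,217), 
for z in (.05,.06,.07,.08,.09): print(z, ray(m,[(304,217.3)],z), ray(ms,[(294.9,202)],z))
E
```

```text
[[ 0.4541  0.1756  0.012 ]
 [ 0.4382 -0.1911  0.012 ]]
0.36701060413509873 -2.4786640605402313
centre [ 0.5535 -0.0124] [ 0.9991 -0.0432] [0.0432 0.9991]
line1out [0.4975 0.0801]
hinge [ 0.6485 -0.0165]
wedge [0.5301 0.1388]
pad [ 0.5173 -0.1559]
0.05 [[ 0.5246 -0.0118  0.05  ]] [[ 0.5432 -0.0173  0.05  ]]
0.06 [[ 0.5228 -0.0114  0.06  ]] [[ 0.537 -0.007  0.06 ]]
0.07 [[ 0.521  -0.0111  0.07  ]] [[0.5309 0.0033 0.07  ]]
0.08 [[ 0.5192 -0.0107  0.08  ]] [[0.5247 0.0136 0.08  ]]
0.09 [[ 0.5174 -0.0104  0.09  ]] [[0.5186 0.0239 0.09  ]]
```

```bash
cat >> h.py <<'E'
def yaw_of(q):
    x,y,z,w=q; return np.degrees(np.arctan2(2*(x*y+z*w),1-2*(y*y+z*z)))
def pose():
    s=readout.get_state(); return np.array(s['position'])*1000, yaw_of(s['tcp_rot']), s
def plan(target,yaw=None,g=85,n=None,step=40,start=None):
    p,y0,s=pose()
    if start is not None: p,y0=np.array(start[0],float),start[1]
    t=np.array(target,float); dy=0 if yaw is None else (yaw-y0+180)%360-180
    if n is None: n=max(int(np.ceil(np.linalg.norm(t-p)/step)),int(np.ceil(abs(dy)/8)),1)
    rows=[]; y=y0; cur=p.copy()
    for i in range(n):
        d=(t-cur)/(n-i); c,si=np.cos(np.radians(y)),np.sin(np.radians(y))
        tx=np.round(c*d[0]+si*d[1],1); ty=np.round(si*d[0]-c*d[1],1); tz=np.round(-d[2],1)
        a=np.round(-dy/n,1)
        rows.append([g,tx,ty,tz,a]); cur+=[c*tx+si*ty, si*tx-c*ty, -tz]; y-=a
    print('from',p.round(1),round(y0,1),'clk',round(s['clock'],2),'F',s['force'].round(1),'gap',round(s['finger_gap']*1e3,1))
    print(', '.join(', '.join('%g'%v for v in r) for r in rows)); print('end',cur.round(1),round(y,1),n)
    return cur,y
E
python3 - <<'E'
from h import *
plan((520,-40,280),87.5,n=18)
E
```

```text
from [ 147.5 -477.3  249.6] 17.2 clk 0.15 F [-0.  -0.3 -0. ] gap 85.1
85, 26.9, -17.1, -1.7, -3.9, 85, 28, -15.2, -1.7, -3.9, 85, 29, -13.3, -1.7, -3.9, 85, 29.9, -11.3, -1.7, -3.9, 85, 30.6, -9.2, -1.7, -3.9, 85, 31.1, -7.1, -1.7, -3.9, 85, 31.5, -5, -1.7, -3.9, 85, 31.8, -2.8, -1.7, -3.9, 85, 31.9, -0.7, -1.7, -3.9, 85, 31.9, 1.5, -1.7, -3.9, 85, 31.7, 3.7, -1.7, -3.9, 85, 31.4, 5.8, -1.7, -3.9, 85, 30.9, 7.9, -1.7, -3.9, 85, 30.3, 10, -1.7, -3.9, 85, 29.5, 12.1, -1.6, -3.9, 85, 28.7, 14, -1.7, -3.9, 85, 27.6, 16, -1.6, -3.9, 85, 26.5, 17.8, -1.7, -3.9
end [520. -40. 280.] 87.4 18
```

Emit:
{"api": "send_rows", "payload": {
  "steps": [40, 27, -17, -2, -4, 40, 28, -15, -2, -4, 40, 29, -13, -2, -4, 40, 30, -11, -2, -4, 40, 31, -9, -2, -4, 40, 31, -7, -2, -4, 40, 31, -5, -2, -4, 40, 32, -3, -2, -4, 40, 32, -1, -2, -4, 40, 32, 1, -2, -4],
  "grip_force": 40
}}

```text
clock: 1.15
position: [0.3539, -0.2236, 0.267]
tcp_rot: [0.874, 0.487, -0.0, -0.004]
force: [0.8, -0.4, 0.1]
finger_gap: 0.0398
```

```bash
python3 - <<'E'
from h import *
plan((520,-40,280),87.5,g=40)
E
```

```text
from [ 353.9 -223.6  267. ] 58.2 clk 1.15 F [ 0.8 -0.4  0.1] gap 39.8
40, 34.8, 6.4, -1.9, -4.2, 40, 34.2, 8.9, -1.9, -4.2, 40, 33.5, 11.4, -1.8, -4.2, 40, 32.6, 13.8, -1.9, -4.2, 40, 31.4, 16.1, -1.8, -4.2, 40, 30.2, 18.4, -1.9, -4.2, 40, 28.8, 20.6, -1.8, -4.2
end [520. -40. 280.] 87.6 7
```

Emit:
{"api": "send_rows", "payload": {
  "steps": [40, 35, 6, -2, -4, 40, 35, 9, -2, -4, 40, 34, 11, -2, -4, 40, 33, 14, -2, -4, 40, 32, 16, -2, -4, 40, 30, 18, -2, -4, 40, 29, 21, -1, -4, 40, 5, 5, 0, -2]
}}

```text
clock: 1.95
position: [0.5319, -0.0209, 0.2787]
tcp_rot: [0.708, 0.706, -0.0, -0.005]
force: [0.2, -0.3, 0.0]
finger_gap: 0.0402
```

```bash
python3 - <<'E'
from h import *
p,y,s=pose();print(p,y)
m=eyes.camera_model('wrist');im,d=snap('wrist','w1.png');np.savez('pics/w1m.npz',**m)
print(pose()[0])
E
```

```text
[531.8693 -20.949  278.6596] 89.79144256628443
[531.5208 -21.3494 278.4656]
```

View pics/w1.png

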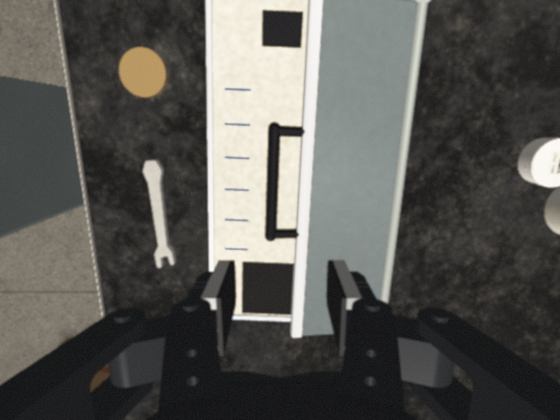

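```bash
python3 - <<'E'
from h import *
m=dict(np.load('pics/w1m.npz')); z=np.load('pics/w1.png.npz');im=z['im'];d=z['d']
hsv=cv2.cvtColor(im,cv2.COLOR_RGB2HSV).astype(int);H,S,V=hsv[...,0],hsv[...,1],hsv[...,2]
mk=(H>95)&(H<130)&(S>60);mk[:, :215]=0;mk[:,255:]=0;mk[260:]=0
n,l,st,ce=cv2.connectedComponentsWithStats(mk.astype(np.uint8))
P=[]
for i in range(1,n):
    if st[i,4]>20:
        w=ray(m,ce[i],.010)[0]; P.append(w); print(ce[i].round(1),st[i,:5],w)
P=np.array(P)[:,:2]
if len(P)==6:
    yl=np.array([90,54,18,-18,-54,-90])/1e3
    a=np.polyfit(yl,P[:,0],1);b=np.polyfit(yl,P[:,1],1);print(a,b,np.degrees(np.arctan2(-a[0],b[0])))
dark=(V<45); dark[:,:262]=0;dark[:,310:]=0;dark[245:]=0
print(rects(dark,m,.011)); 
bar=dark.copy(); bar[:110]=0
for zz in (.05,.06,.07,.08,.09): print(zz,rects(bar,m,zz))
C=cloud(m,d)
print('bar',[np.median(C[v-1:v+2,u-1:u+2].reshape(-1,3),0) for v,u in((150,274),(180,273),(210,272))])
print('hood',[C[v,u] for v,u in((180,330),(180,360),(180,390))])
E
```

```text
Traceback (most recent call last):
IndexError: too many indices for array: array is 1-dimensional, but 2 were indexed
```

```bash
cat > lines.py <<'E'
from h import *
def lines(im,m,u0,u1,v0,v1):
    mk=np.zeros(im.shape[:2],bool)
    r=im.astype(int); mk[v0:v1,u0:u1]=((r[...,2]-r[...,0])>10)[v0:v1,u0:u1]
    n,l,st,ce=cv2.connectedComponentsWithStats(mk.astype(np.uint8)); P=[]
    for i in range(1,n):
        if st[i,4]>=12:
            w=ray(m,ce[i],.010)[0]; P.append(w); print(ce[i].round(1),st[i,2:5],w)
    return np.array(P)
E
python3 - <<'E'
from lines import *
m=dict(np.load('pics/w1m.npz')); z=np.load('pics/w1.png.npz');im=z['im'];d=z['d']
V=im.max(2)
P=lines(im,m,217,256,80,256)
if len(P)==6:
    yl=np.array([90,54,18,-18,-54,-90])/1e3
    a=np.polyfit(yl,P[:,0],1);b=np.polyfit(yl,P[:,1],1);print(a,b,np.degrees(np.arctan2(-a[0],b[0])))
dark=(V<45); dark[:,:262]=0;dark[:,310:]=0;dark[245:]=0
print(rects(dark,m,.024)); 
bar=dark.copy(); bar[:110]=0;bar[:,283:]=0
for zz in (.06,.07,.08,.09): print(zz,rects(bar,m,zz))
C=cloud(m,d)
print('bar',[np.median(C[v-1:v+2,u-1:u+2].reshape(-1,3),0) for v,u in((150,274),(180,273),(210,272))])
print('hood',[C[v,u] for v,u in((180,330),(180,360),(180,390))])
E
```

```text
[237.6  89.1] [25  3 43] [0.4855 0.0821 0.01  ]
[238.2 124.2] [23  3 36] [0.4849 0.0461 0.01  ]
[236.  157.5] [24  2 37] [0.481  0.0102 0.01  ]
[237.3 189.4] [22  2 33] [ 0.4813 -0.0258  0.01  ]
[234.9 219.7] [22  2 29] [ 0.4771 -0.0617  0.01  ]
[234.6 248.7] [21  2 27] [ 0.4753 -0.0977  0.01  ]
[0.0586 0.4809] [ 0.9988 -0.0078] -3.3602359538156534
[(array([282.,  28.]), np.int32(1051), array([532.5, 136.6]), array([28.7, 35.4]), 87.3), (array([275., 179.]), np.int32(1223), array([533.2, -17.3]), array([126.1,  33.4]), 87.2)]
0.06 [(array([273., 181.]), np.int32(1033), array([525.4, -10.9]), array([113.9,  15.5]), 89.2)]
0.07 [(array([273., 181.]), np.int32(1033), array([525.6,  -9.2]), array([110.6,  15. ]), 89.2)]
0.08 [(array([273., 181.]), np.int32(1033), array([525.9,  -7.6]), array([107.3,  14.6]), 89.2)]
0.09 [(array([273., 181.]), np.int32(1033), array([526.2,  -6. ]), array([104. ,  14.1]), 89.2)]
bar [array([0.5253, 0.0228, 0.0755]), array([ 0.5241, -0.005 ,  0.0758]), array([ 0.5229, -0.0343,  0.0753])]
hood [array([ 0.5797, -0.0073,  0.0619]), array([ 0.6101, -0.008 ,  0.0578]), array([ 0.6414, -0.0089,  0.0527])]
```

```bash
python3 - <<'E'
from h import *
plan((520,-10,115),87.4,g=20)
E
```

```text
from [531.5 -21.3 278.5] 89.8 clk 2.0 F [ 0.9 -0.1  0.4] gap 39.7
20, 2.3, -2.3, 32.7, 0.5, 20, 2.2, -2.3, 32.7, 0.5, 20, 2.2, -2.4, 32.7, 0.5, 20, 2.2, -2.4, 32.7, 0.5, 20, 2.2, -2.4, 32.7, 0.5
end [520. -10. 115.] 87.3 5
```

Emit:
{"api": "send_rows", "payload": {
  "steps": [20, 2, -2, 33, 0.5, 20, 2, -2, 33, 0.5, 20, 2, -2, 33, 0.5, 20, 2, -3, 33, 0.5, 20, 2, -2, 30, 0.5, 20, 0, 0, 0, 0]
}}

```text
clock: 2.6
position: [0.5158, -0.0145, 0.1121]
tcp_rot: [0.727, 0.687, -0.002, -0.004]
force: [-1.1, -0.4, 0.6]
finger_gap: 0.0202
```

```bash
python3 - <<'E'
from h import *
p,y,s=pose();print(p,y,s['finger_gap'])
m=eyes.camera_model('wrist');im,d=snap('wrist','w2.png');np.savez('pics/w2m.npz',**m)
snap('side','s2.png')
E
```

```text
[515.813  -14.4954 112.0827] 86.73927030214483 0.020150279451867394
```

View pics/w2.png

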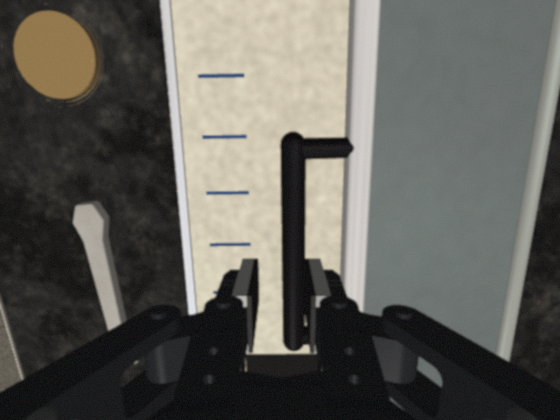

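View pics/s2.png

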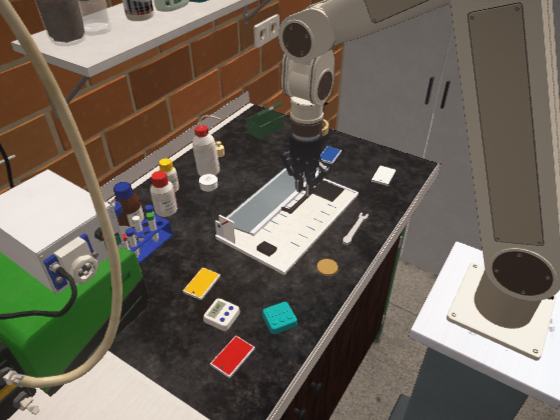

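```bash
python3 - <<'E'
from h import *
m=dict(np.load('pics/w2m.npz'));z=np.load('pics/w2.png.npz');im=z['im'];V=im.max(2)
for v in (180,210,240):
    u=np.where(V[v,270:330]<50)[0]+270; uv=[(u.min(),v),(u.max()+1,v)]
    print(v,u.min(),u.max(),ray(m,uv,.0695)*1000)
C=cloud(m,z['d']);print([C[v,294] for v in (180,210,240)],[C[200,u] for u in (345,365,375,400,500)])
E
```

```text
180 282 303 [[519.3169  25.8906  69.5   ]
 [529.865   25.2984  69.5   ]]
210 283 303 [[518.9681  11.0443  69.5   ]
 [529.2699  10.4737  69.5   ]]
240 283 303 [[518.1002  -4.4775  69.5   ]
 [528.6465  -5.0534  69.5   ]]
[array([0.5249, 0.0267, 0.0766]), array([0.5243, 0.0122, 0.0755]), array([ 0.5236, -0.0026,  0.0758])] [array([0.5498, 0.0139, 0.0671]), array([0.5592, 0.0138, 0.0692]), array([0.565 , 0.0126, 0.0654]), array([0.5781, 0.0115, 0.0633]), array([0.634 , 0.0063, 0.0539])]
```

```bash
python3 - <<'E'
from h import *
plan((521.5,-11,78),87.4,g=20,n=3)
E
```

```text
from [519.5 -14.6 116.2] 86.8 clk 2.7 F [ 0.6 -0.4  0.2] gap 20.1
20, 1.2, 0.6, 12.7, -0.2, 20, 1.2, 0.6, 12.7, -0.2, 20, 1.3, 0.6, 12.8, -0.2
end [521.5 -11.   78. ] 87.4 3
```

Emit:
{"api": "send_rows", "payload": {
  "steps": [20, 1, 1, 13, 0, 20, 1, 1, 13, 0, 20, 1, 1, 10, 0, 20, 0, 0, 0, 0]
}}

```text
clock: 3.1
position: [0.5248, -0.0133, 0.0824]
tcp_rot: [0.728, 0.686, 0.002, 0.001]
force: [-0.4, 0.3, 0.3]
finger_gap: 0.0202
```

```bash
python3 - <<'E'
from h import *
p,y,s=pose();print(p,y,s['finger_gap'])
im,d=snap('wrist','w3.png')
p,y,s=pose();print(p,y,s['force'])
E
```

```text
[524.7506 -13.297   82.4194] 86.63584053706361 0.020155443495991274
[525.4658 -13.2649  83.0716] 86.64150145392122 [-0.6098  0.2435  0.761 ]
```

View pics/w3.png

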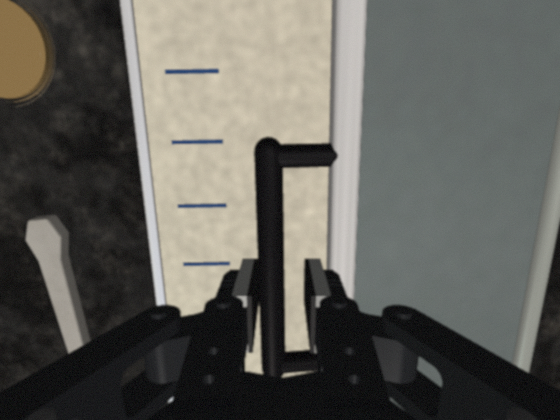

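Emit:
{"api": "send_rows", "payload": {
  "steps": [20, 0, -3, 2, 0, 20, 0, -1, 4, 0, 0, 0, 0, 0, 0, 0, 0, 0, 0, 0, 0, 0, 0, 0, 0],
  "grip_force": 40
}}

```text
clock: 3.65
position: [0.5202, -0.0126, 0.0768]
tcp_rot: [0.727, 0.687, 0.002, 0.001]
force: [-1.5, 0.1, -0.7]
finger_gap: 0.0099
```

```bash
python3 - <<'E'
from h import *
p,y,s=pose();print(p,y,s['finger_gap'],s['force'])
im,d=snap('wrist','w4.png')
E
```

```text
[520.2246 -12.5885  76.7961] 86.70968455297059 0.00994413830848008 [-1.4929  0.146  -0.7168]
```

View pics/w4.png

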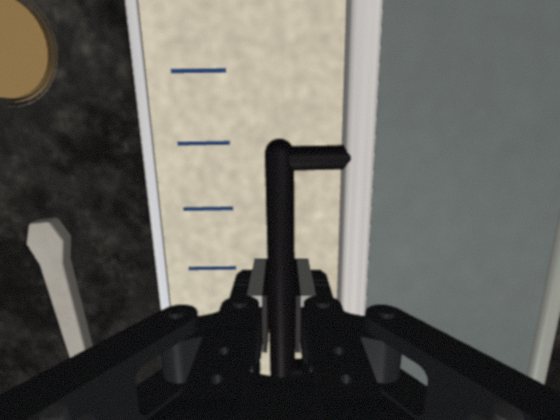

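```bash
cat >> h.py <<'E'
def arc(th1,n,off=7.0,g=0,hx=648.4,hz=48.0,R=130.0):
    p,y,s=pose()
    x,z=p[0]-hx,p[2]-hz-off
    th0=np.arctan2(z,-x); print('R',np.hypot(x,z).round(1),'th0',round(th0,3),p.round(1),round(y,1),'F',s['force'].round(1),'gap',s['finger_gap'],s['clock'])
    out=[];cx,cz=x,z
    for i in range(1,n+1):
        t=th0+(th1-th0)*i/n; nx,nz=-R*np.cos(t),R*np.sin(t)
        out.append((round(nx-cx),round(-(nz-cz)))); cx+=out[-1][0];cz-=out[-1][1]
    print(', '.join(f'{g}, 0, {a}, {b}, 0' for a,b in out))
E
python3 -c "
from h import *
arc(1.0,9)"
```

```text
R 130.0 th0 0.169 [520.3 -12.6  76.8] 86.7 F [-1.  -0.3 -0.3] gap 0.009783541258039041 3.7
0, 0, 3, -12, 0, 0, 0, 3, -11, 0, 0, 0, 5, -11, 0, 0, 0, 5, -11, 0, 0, 0, 7, -10, 0, 0, 0, 8, -9, 0, 0, 0, 8, -9, 0, 0, 0, 9, -8, 0, 0, 0, 10, -7, 0
```

Emit:
{"api": "send_rows", "payload": {
  "steps": [0, 0, 2, -12, 0, 0, 0, 3, -11, 0, 0, 0, 5, -11, 0, 0, 0, 5, -11, 0]
}}

```text
clock: 4.1
position: [0.5308, -0.013, 0.1191]
tcp_rot: [0.727, 0.687, -0.002, -0.004]
force: [0.3, 0.1, -5.4]
finger_gap: 0.0095
```

```bash
python3 -c "
from h import *
arc(1.0,7)"
```

```text
R 134.0 th0 0.499 [530.8 -13.  119.1] 86.7 F [ 0.3  0.1 -5.4] gap 0.009527607499297963 4.1
0, 0, 8, -6, 0, 0, 0, 6, -8, 0, 0, 0, 5, -7, 0, 0, 0, 7, -7, 0, 0, 0, 6, -6, 0, 0, 0, 8, -6, 0, 0, 0, 7, -5, 0
```

Emit:
{"api": "send_rows", "payload": {
  "steps": [0, 0, 8, -6, 0, 0, 0, 6, -8, 0, 0, 0, 6, -7, 0, 0, 0, 7, -7, 0, 0, 0, 6, -6, 0]
}}

```text
clock: 4.6
position: [0.5499, -0.0139, 0.1505]
tcp_rot: [0.727, 0.687, -0.014, -0.017]
force: [-7.0, 0.9, 0.8]
finger_gap: 0.0085
```

```bash
python3 -c "
from h import *
arc(1.4,8)
snap('side','s5.png');arc(1.4,8)"
```

```text
R 137.2 th0 0.77 [549.9 -13.9 150.5] 86.7 F [-7.   0.9  0.8] gap 0.008464780551912621 4.6
0, 0, 13, -2, 0, 0, 0, 8, -7, 0, 0, 0, 8, -5, 0, 0, 0, 9, -5, 0, 0, 0, 9, -5, 0, 0, 0, 10, -4, 0, 0, 0, 9, -3, 0, 0, 0, 10, -2, 0
R 137.3 th0 0.78 [550.8 -14.  151.6] 86.7 F [-7.8  0.9  4.3] gap 0.008393145596924034 4.65
0, 0, 13, -2, 0, 0, 0, 7, -6, 0, 0, 0, 9, -6, 0, 0, 0, 9, -5, 0, 0, 0, 9, -4, 0, 0, 0, 9, -4, 0, 0, 0, 10, -2, 0, 0, 0, 10, -3, 0
```

View pics/s5.png

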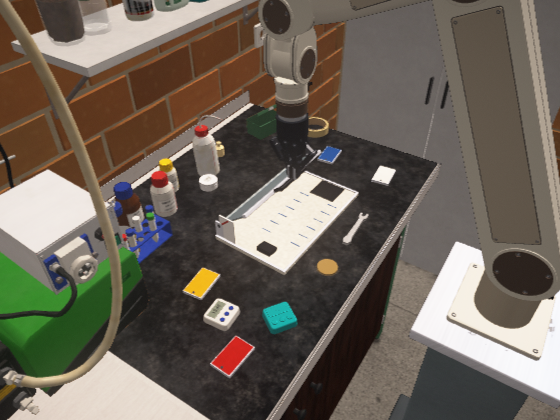

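```bash
python3 -c "
from h import *
im,d=snap('wrist','w5.png')
a=cv2.imread('pics/s5.png');cv2.imwrite('pics/s5z.png',cv2.resize(a[120:220,230:360],(780,600),interpolation=2))"
```

```text
(no output)
```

View pics/s5z.png

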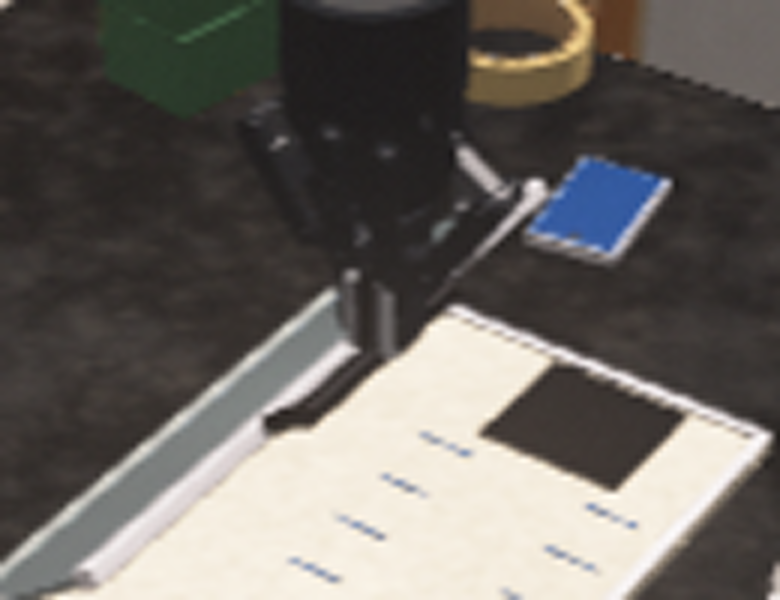

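View pics/w5.png

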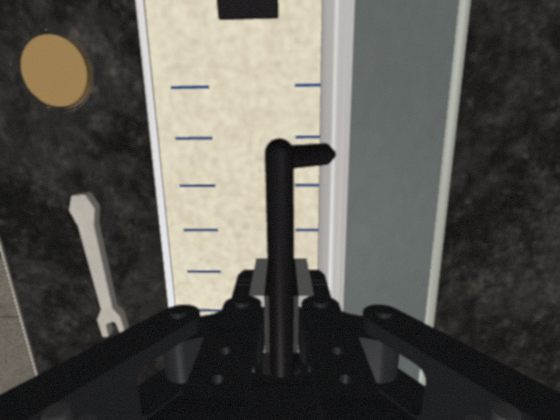

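```bash
python3 - <<'E'
from h import *
m=eyes.camera_model('wrist');z=np.load('pics/w5.png.npz');C=cloud(m,z['d'])
print([C[v,280] for v in (170,200,230)],pose()[0]);print([C[170,u] for u in (340,400,440,455)])
E
```

```text
[array([0.5536, 0.0348, 0.1368]), array([0.5529, 0.0226, 0.1364]), array([0.5521, 0.0099, 0.1367])] [550.732  -13.9535 151.5701]
[array([0.58  , 0.0305, 0.1139]), array([0.6168, 0.0243, 0.0808]), array([0.6493, 0.0191, 0.0534]), array([ 0.6825,  0.0104, -0.001 ])]
```

Emit:
{"api": "send_rows", "payload": {
  "steps": [20, 0, 0, 0, 0, 20, 0, 1, 0, 0, 20, 0, 1, 8, 0, 20, 0, 0, 8, 0, 0, 0, 0, 0, 0, 0, 0, 0, 0, 0, 0, 0, 0, 0, 0],
  "grip_force": 110
}}

```text
clock: 5.4
position: [0.5413, -0.0134, 0.1387]
tcp_rot: [0.727, 0.686, -0.02, -0.023]
force: [-0.9, -0.9, -0.7]
finger_gap: 0.0031
```

```bash
python3 - <<'E'
from h import *
p,y,s=pose(); m=eyes.camera_model('wrist');im,d=snap('wrist','w6.png');C=cloud(m,d)
print([C[v,280] for v in (170,200,230)],p)
arc(1.3,8,off=p[2]-1000*C[200,280][2]+6)
E
```

```text
[array([0.5438, 0.0354, 0.1235]), array([0.543 , 0.0229, 0.1224]), array([0.5424, 0.0106, 0.1242])] [541.2769 -13.4071 138.6689]
R 127.1 th0 0.568 [541.3 -13.4 138.7] 86.7 F [-1.9 -0.   1.3] gap 0.00376305062513076 5.45
0, 0, 4, -11, 0, 0, 0, 8, -9, 0, 0, 0, 9, -9, 0, 0, 0, 9, -7, 0, 0, 0, 10, -7, 0, 0, 0, 10, -5, 0, 0, 0, 11, -5, 0, 0, 0, 11, -4, 0
```

```bash
python3 -c "
from h import *
im,d=snap('side','s6.png')
a=cv2.imread('pics/s6.png');cv2.imwrite('pics/s6z.png',cv2.resize(a[120:220,230:360],(780,600),interpolation=2));print(readout.get_state())"
```

```text
{'clock': 5.5, 'q': array([-0.0275,  0.4384, -0.0129,  1.1808,  0.0052,  1.6002]), 'qvel': array([ 0.0005,  0.0019,  0.0004,  0.0023, -0.0004, -0.0012]), 'tau': array([ -0.0397, -43.9711,  23.8739,  -0.4843,   0.0221,   0.053 ]), 'position': array([ 0.5413, -0.0134,  0.1387]), 'tcp_rot': array([ 0.7266,  0.6863, -0.0199, -0.0235]), 'force': array([-2.7468, -0.4988,  0.7581]), 'moment': array([0.0001, 0.4426, 0.0338]), 'finger_gap': 0.0033268871474709796}
```

View pics/s6z.png

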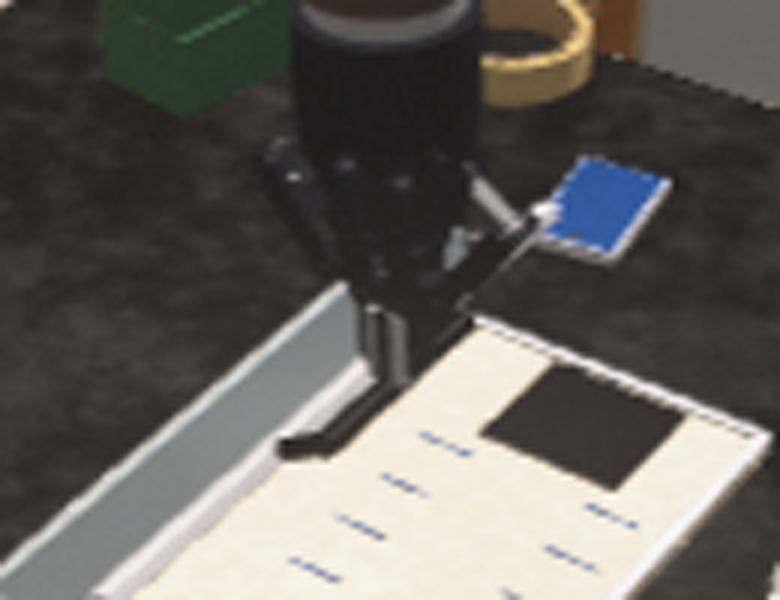

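View pics/w6.png

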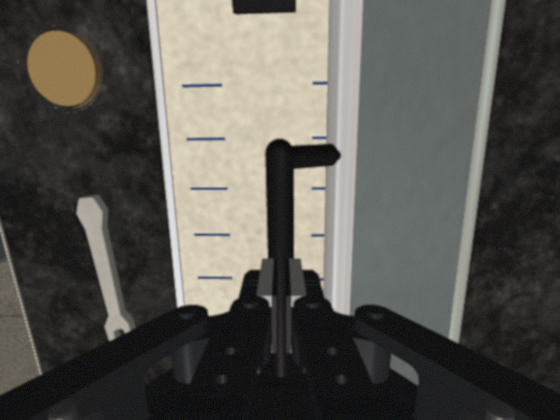

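Emit:
{"api": "send_rows", "payload": {
  "steps": [20, 0, 0, 0, 0, 20, 0, 0, -10, 0, 20, 0, 0, -5, 0, 20, 0, 0, 0, 0],
  "grip_force": 60
}}

```text
clock: 5.9
position: [0.545, -0.0136, 0.1553]
tcp_rot: [0.727, 0.686, -0.018, -0.022]
force: [0.4, -0.5, -0.6]
finger_gap: 0.0203
```

```bash
python3 - <<'E'
from h import *
p,y,s=pose(); m=eyes.camera_model('wrist');im,d=snap('wrist','w7.png');C=cloud(m,d)
V=im.max(2)
for v in (170,200,230):
    u=np.where(V[v,240:330]<50)[0]+240; print(v,u.min(),u.max(),C[v,int(u.mean())])
print(p,s['tcp_rot'],s['force'],s['finger_gap'])
E
```

```text
170 263 284 [0.5435 0.0333 0.1238]
200 263 284 [0.5426 0.0197 0.124 ]
230 264 285 [0.5421 0.0051 0.123 ]
[545.0311 -13.604  155.302 ] [ 0.7268  0.6863 -0.0181 -0.0217] [ 0.4435 -0.4882 -0.619 ] 0.02028926869778294
```

View pics/w7.png

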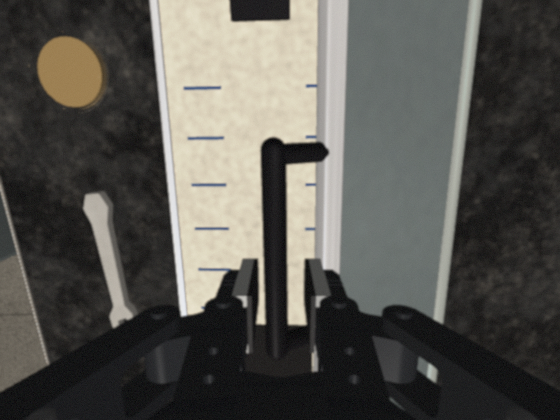

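Emit:
{"api": "send_rows", "payload": {
  "steps": [20, 0, -2, 15, 0, 20, 0, 0, 10, 0, 20, 0, 0, 3, 0, 20, 0, 0, 0, 0]
}}

```text
clock: 6.35
position: [0.5426, -0.0134, 0.1271]
tcp_rot: [0.727, 0.686, -0.017, -0.021]
force: [-0.1, 0.2, 0.8]
finger_gap: 0.0198
```

```bash
python3 - <<'E'
from h import *
p,y,s=pose(); m=eyes.camera_model('wrist');im,d=snap('wrist','w8.png');C=cloud(m,d)
V=im.max(2)
for v in (170,200,230):
    u=np.where(V[v,240:330]<50)[0]+240; print(v,u.min(),u.max(),C[v,int(u.mean())])
print(p,s['tcp_rot'],s['force'],s['finger_gap'])
E
```

```text
170 260 303 [0.5463 0.0367 0.1223]
200 261 288 [0.5432 0.0258 0.1238]
230 262 288 [0.5427 0.0138 0.1228]
[542.6112 -13.3561 127.1265] [ 0.7269  0.6863 -0.017  -0.0207] [-0.0619  0.2327  0.8252] 0.01976207796300761
```

View pics/w8.png

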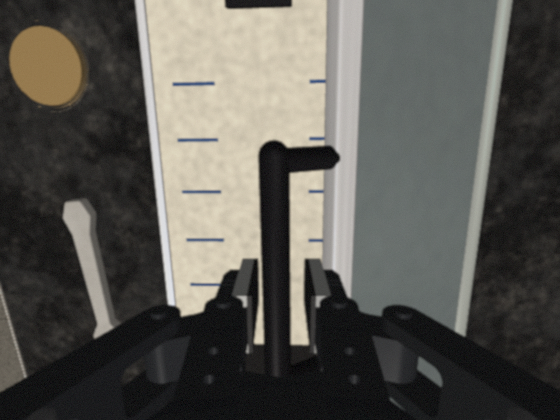

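Emit:
{"api": "send_rows", "payload": {
  "steps": [20, 0, -1, 5, 0, 20, 0, 0, 1, 0, 0, 0, 0, 0, 0, 0, 0, 0, 0, 0, 0, 0, 0, 0, 0, 0, 0, 0, 0, 0]
}}

```text
clock: 7.0
position: [0.54, -0.0131, 0.1215]
tcp_rot: [0.727, 0.687, -0.018, -0.022]
force: [-1.0, -0.3, 0.3]
finger_gap: 0.0103
```

```bash
python3 - <<'E'
from h import *
p,y,s=pose(); m=eyes.camera_model('wrist');im,d=snap('wrist','w9.png');C=cloud(m,d)
V=im.max(2)
for v in (190,200,230):
    u=np.where(V[v,240:330]<50)[0]+240; print(v,u.min(),u.max(),C[v,int(u.mean())])
print(p,s['tcp_rot'],s['force'],s['finger_gap'])
E
```

```text
190 265 293 [0.5429 0.0305 0.1224]
200 266 294 [0.5431 0.0271 0.1234]
230 267 294 [0.5425 0.0159 0.1236]
[539.9886 -13.1372 121.4927] [ 0.7265  0.6866 -0.0179 -0.0216] [-1.0074 -0.3096  0.293 ] 0.010305513749524535
```

```bash
python3 -c "
from h import *
arc(1.0,3,off=4)"
```

```text
R 128.8 th0 0.57 [540.  -13.1 121.5] 86.8 F [-1.4  0.6  0.4] gap 0.009966724452640165 7.05
0, 0, 10, -16, 0, 0, 0, 13, -13, 0, 0, 0, 15, -11, 0
```

```bash
cat >> h.py <<'E'
from scipy.spatial.transform import Rotation as Ro
def arc(th1,n,off=4.0,g=0,hx=648.4,hz=48.0,R=130.0):
    p,y,s=pose(); M=Ro.from_quat(s['tcp_rot']).as_matrix()
    x,z=p[0]-hx,p[2]-hz-off
    th0=np.arctan2(z,-x); print('R',np.hypot(x,z).round(1),'th0',round(th0,3),p.round(1),round(y,1),'F',s['force'].round(1),'gap',s['finger_gap'],s['clock'],'zaxis',M[:,2].round(3))
    out=[];cx,cz=x,z
    for i in range(1,n+1):
        t=th0+(th1-th0)*i/n; nx,nz=-R*np.cos(t),R*np.sin(t)
        w=np.array([nx-cx,-.045*(nx-cx),nz-cz]); d=(w@M).round(0); cx+=(M@d)[0];cz+=(M@d)[2]; out.append(d)
    print(', '.join('%g, %g, %g, %g, 0'%(g,*d) for d in out))
def plan(target,yaw=None,g=85,n=None,step=40,dec=0):
    p,y0,s=pose(); M=Ro.from_quat(s['tcp_rot']).as_matrix()
    t=np.array(target,float); dy=0 if yaw is None else (yaw-y0+180)%360-180
    if n is None: n=max(int(np.ceil(np.linalg.norm(t-p)/step)),int(np.ceil(abs(dy)/8)),1)
    rows=[]; cur=p.copy()
    for i in range(n):
        d=np.round(((t-cur)/(n-i))@M,dec); a=np.round(-dy/n,1)
        rows.append([g,*d,a]); cur=cur+M@d; M=M@Ro.from_euler('z',a,degrees=True).as_matrix()
    print('from',p.round(1),round(y0,1),'clk',round(s['clock'],2),'F',s['force'].round(1),'gap',round(s['finger_gap']*1e3,1),'zax',M[:,2].round(3))
    print(', '.join(', '.join('%g'%v for v in r) for r in rows)); print('end',cur.round(1),n)
E
python3 -c "
from h import *
arc(0.85,2,off=4)"
```

```text
R 128.8 th0 0.57 [540.  -13.1 121.5] 86.8 F [-1.4  0.6  0.4] gap 0.009966724452640165 7.05 zaxis [-0.056  0.007 -0.998]
0, 0, 9, -16, 0, 0, 0, 12, -13, 0
```

Emit:
{"api": "send_rows", "payload": {
  "steps": [0, 0, 9, -16, 0, 0, 0, 12, -13, 0],
  "grip_force": 110
}}

```text
clock: 7.25
position: [0.5587, -0.014, 0.1458]
tcp_rot: [0.726, 0.687, -0.021, -0.026]
force: [-8.3, 0.9, -3.7]
finger_gap: 0.0084
```

```bash
cat >> h.py <<'E'
def barlook(fn):
    p,y,s=pose(); m=eyes.camera_model('wrist');im,d=snap('wrist',fn);C=cloud(m,d);V=im.max(2)
    for v in (185,200,230):
        u=np.where(V[v,250:300]<50)[0]+250; u=int(np.median(u)); print(v,u,C[v,u])
E
python3 - <<'E'
from h import *
barlook('w10.png');arc(1.2,2)
E
```

```text
185 280 [0.562  0.0314 0.1465]
200 280 [0.5617 0.026  0.1469]
230 280 [0.561  0.0146 0.1463]
R 129.8 th0 0.822 [560.  -14.  147.1] 86.8 F [-7.8  1.6  3.9] gap 0.008013762571711859 7.3 zaxis [-0.065  0.008 -0.998]
0, 0, 18, -16, 0, 0, 0, 22, -13, 0
```

Emit:
{"api": "send_rows", "payload": {
  "steps": [0, 0, 16, -15, 0, 0, 0, 20, -12, 0]
}}

```text
clock: 7.5
position: [0.5883, -0.0153, 0.1689]
tcp_rot: [0.726, 0.687, -0.028, -0.034]
force: [-14.0, 1.8, 7.7]
finger_gap: 0.0079
```

```bash
python3 - <<'E'
from h import *
barlook('w11.png');arc(1.6,2,off=7)
E
```

```text
185 279 [0.5911 0.0299 0.1681]
200 279 [0.5909 0.0245 0.1687]
230 280 [0.5905 0.0127 0.1675]
R 128.8 th0 1.105 [590.6 -15.4 170. ] 86.8 F [-11.6   1.3  12.7] gap 0.00793195853641592 7.55 zaxis [-0.086  0.01  -0.996]
0, 0, 29, -14, 0, 0, 0, 31, -6, 0
```

Emit:
{"api": "send_rows", "payload": {
  "steps": [24, 0, 0, 0, 0, 24, 0, 0, 0, 0, 24, 0, -3, -15, 0, 24, 0, 0, -25, 0, 0, 0, -20, 0, 0]
}}

```text
clock: 8.05
position: [0.5741, -0.0147, 0.2122]
tcp_rot: [0.726, 0.686, -0.026, -0.032]
force: [0.2, -0.3, 0.3]
finger_gap: 0.0109
```

```bash
python3 - <<'E'
from h import *
barlook('w12.png');arc(1.6,2,off=7)
E
```

```text
return _methods._mean(a, axis=axis, dtype=dtype,
  ret = ret.dtype.type(ret / rcount)
Traceback (most recent call last):
  File "h.py", line 80, in barlook
    u=np.where(V[v,250:300]<50)[0]+250; u=int(np.median(u)); print(v,u,C[v,u])
                                          ~~~^^^^^^^^^^^^^^
ValueError: cannot convert float NaN to integer
```

View pics/w12.png

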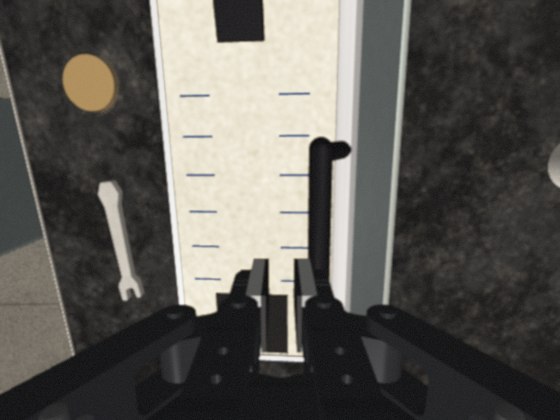

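```bash
python3 - <<'E'
from h import *
plan((563,-15,168),86.8,g=0)
E
```

```text
from [569.1 -14.4 211.3] 86.8 clk 8.1 F [-4.7  0.3 -1.3] gap 3.4 zax [-0.089  0.01  -0.996]
0, -1, -1, 22, -0, 0, -0, -1, 22, -0
end [563.1 -14.9 167.6] 2
```

Emit:
{"api": "send_rows", "payload": {
  "steps": [0, -1, -4, 22, 0, 0, 0, -1, 22, 0, 0, 0, 0, 0, 0],
  "grip_force": 30
}}

```text
clock: 8.4
position: [0.5609, -0.0148, 0.1681]
tcp_rot: [0.726, 0.686, -0.027, -0.032]
force: [-1.2, 0.3, -0.5]
finger_gap: -0.0001
```

```bash
python3 - <<'E'
from h import *
snap('wrist','w13.png');plan((675,-19,170),86.8,g=0,step=28)
E
```

```text
from [561.9 -14.8 169.7] 86.7 clk 8.45 F [-0.1  0.4 -0.3] gap 0.1 zax [-0.081  0.01  -0.997]
0, 0, 23, -2, -0, 0, 1, 22, -2, -0, 0, 0, 23, -2, -0, 0, 1, 22, -2, -0, 0, 0, 23, -2, -0
end [675.3 -19.3 170.5] 5
```

View pics/w13.png

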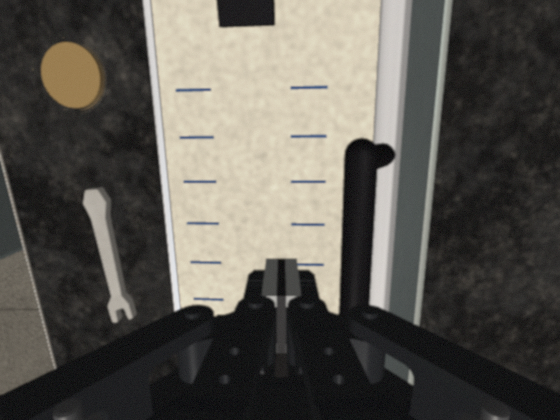

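Emit:
{"api": "send_rows", "payload": {
  "steps": [0, 0, 23, -2, 0, 0, 1, 22, -2, 0, 0, 0, 23, -2, 0]
}}

```text
clock: 8.75
position: [0.6278, -0.0176, 0.1743]
tcp_rot: [0.726, 0.686, -0.028, -0.033]
force: [-2.5, 0.3, 2.0]
finger_gap: 0.0001
```

```bash
python3 - <<'E'
from h import *
snap('wrist','w14.png');plan((675,-19,170),86.8,g=0,step=28)
E
```

```text
from [631.6 -17.9 173.8] 86.7 clk 8.8 F [3.  0.6 1.9] gap 0.2 zax [-0.081  0.01  -0.997]
0, 1, 22, 0, -0, 0, 0, 22, 0, -0
end [675.4 -19.4 170.2] 2
```

View pics/w14.png

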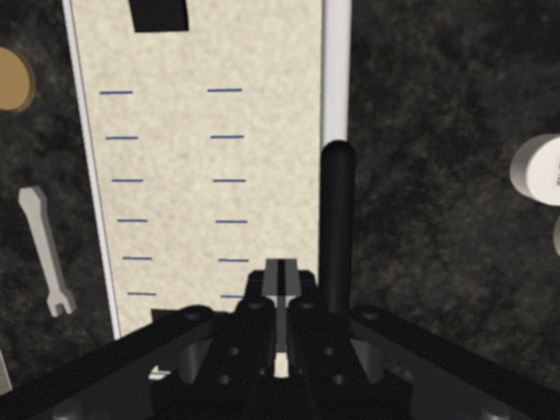

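Pushing works: the bar is now near upright at u≈338. Continue to the stop.

Emit:
{"api": "send_rows", "payload": {
  "steps": [0, 0, 25, 2, 0, 0, 0, 22, 1, 0, 0, 0, 6, 1, 0]
}}

```text
clock: 9.1
position: [0.6786, -0.0204, 0.1673]
tcp_rot: [0.726, 0.686, -0.031, -0.037]
force: [-25.3, 1.0, 14.9]
finger_gap: -0.0003
```

```bash
python3 - <<'E'
from h import *
im,d=snap('side','s14.png');plan((685,-19,170),86.8,g=0,step=28)
cv2.imwrite('pics/s14z.png',cv2.resize(im[60:260,160:360,::-1],(600,600),interpolation=2))
E
```

```text
from [678.2 -20.4 167.2] 86.7 clk 9.15 F [-14.2   1.3   7.1] gap 0.1 zax [-0.097  0.011 -0.995]
0, 2, 6, -3, -0.1
end [684.6 -18.7 169.6] 1
```

View pics/s14z.png

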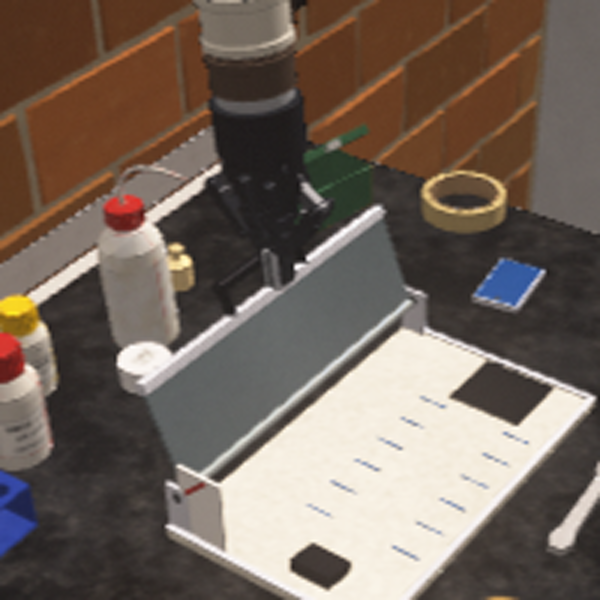

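Emit:
{"api": "send_rows", "payload": {
  "steps": [0, 0, -8, -15, 0, 0, 0, -8, -30, 0, 0, 0, -30, -20, 0]
}}

```text
clock: 9.45
position: [0.6379, -0.0186, 0.2334]
tcp_rot: [0.726, 0.686, -0.035, -0.04]
force: [1.7, 0.7, 1.1]
finger_gap: 0.0
```

```bash
python3 - <<'E'
from h import *
plan((600,225,200),86.8,g=0)
E
```

```text
from [637.9 -18.6 233.4] 86.7 clk 9.45 F [1.7 0.7 1.1] gap 0.0 zax [-0.105  0.011 -0.994]
0, 34, -7, 6, -0, 0, 34, -7, 6, -0, 0, 35, -7, 6, -0, 0, 34, -7, 5, -0, 0, 35, -7, 6, -0, 0, 34, -6, 5, -0, 0, 35, -7, 6, -0
end [599.8 225.1 200. ] 7
```

Emit:
{"api": "send_rows", "payload": {
  "steps": [0, 35, -7, 0, 0, 0, 35, -7, 0, 0, 0, 35, -7, 0, 0, 0, 35, -7, 5, 0, 0, 35, -7, 25, 0, 0, 35, -7, 30, 0, 0, 30, -5, 35, 0, 0, 3, 0, 30, 0]
}}

```text
clock: 10.25
position: [0.6022, 0.2367, 0.133]
tcp_rot: [0.729, 0.684, -0.017, -0.029]
force: [-0.3, 0.2, -0.3]
finger_gap: 0.0002
```

```bash
python3 - <<'E'
from h import *
plan((600,222,30),86.8,g=0)
snap('wrist','w15.png'); plan((600,222,25),86.8,g=0)
E
```

```text
from [602.2 236.7 133. ] 86.3 clk 10.25 F [-0.3  0.2 -0.3] gap 0.2 zax [-0.064  0.02  -0.998]
0, -5, 2, 34, -0.2, 0, -6, 2, 34, -0.2, 0, -5, 1, 35, -0.2
end [599.6 222.5  29.7] 3
from [599.5 235.  127.3] 86.3 clk 10.3 F [-1.4 -1.  -3.3] gap -0.2 zax [-0.073  0.016 -0.997]
0, -5, 3, 34, -0.2, 0, -5, 3, 34, -0.2, 0, -4, 3, 34, -0.2
end [600.1 222.1  24.8] 3
```

View pics/w15.png

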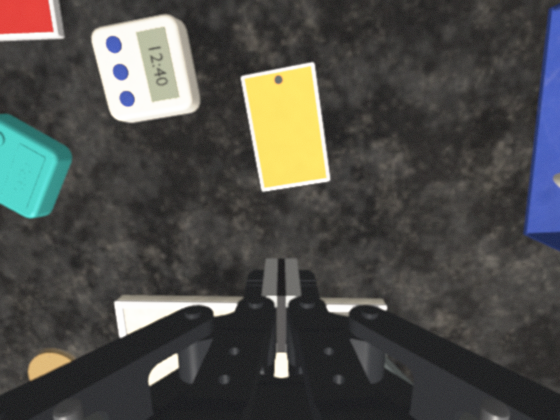

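```bash
cat >> h.py <<'E'
def seg(im):
    hsv=cv2.cvtColor(im,cv2.COLOR_RGB2HSV).astype(int);H,S,V=hsv[...,0],hsv[...,1],hsv[...,2]
    return {'blue':(H>100)&(H<125)&(S>130)&(V>90),'yellow':(H>18)&(H<32)&(S>130)&(V>150),'red':((H<6)|(H>174))&(S>150)&(V>90),'white':(S<50)&(V>190)}
def find(cam,names,fn,z=.008,amin=300,roi=None):
    m=eyes.camera_model(cam);im,d=snap(cam,fn);ms=seg(im)
    m2=eyes.camera_model(cam)
    for k in names:
        mk=ms[k].copy()
        if roi: q=np.zeros_like(mk);q[roi[1]:roi[3],roi[0]:roi[2]]=1;mk&=q
        for r in rects(mk,m,z,amin): print(k,*r)
    return m,im,d
E
python3 - <<'E'
from h import *
plan((600,222,30),86.8,g=0)
find('wrist',['yellow','white','red'],'w16.png')
plan((600,222,30),86.8,g=0)
E
```

```text
from [599.5 235.  127.3] 86.3 clk 10.3 F [-1.4 -1.  -3.3] gap -0.2 zax [-0.073  0.016 -0.997]
0, -5, 3, 32, -0.2, 0, -5, 3, 32, -0.2, 0, -4, 2, 33, -0.2
end [599.5 222.1  29.8] 3
yellow [291. 123.] 7332 [602.7 301.3] [44.1 74.2] 6.0
white [35. 26.] 495 [432.8 381.5] [19.  43.4] 87.6
white [145.  65.] 7305 [508.2 346.1] [63.7 62.8] 5.1
white [293. 123.] 1203 [602.8 301. ] [50.  79.9] 6.1
white [157. 312.] 1751 [502.3 157.2] [31.9 99. ] 88.6
white [281. 365.] 304 [583.5 113.7] [22.9 10.7] 86.6
white [163. 369.] 448 [483.3 110.5] [39.4 12.1] 32.8
red [24. 13.] 1317 [430.8 384.3] [15.4 36.1] 85.3
from [599.6 233.2 129.3] 86.2 clk 10.35 F [-0.7 -0.5  0.1] gap 0.1 zax [-0.074  0.015 -0.997]
0, -4, 3, 33, -0.2, 0, -4, 3, 33, -0.2, 0, -4, 2, 33, -0.2
end [599.6 222.3  29.9] 3
```

Emit:
{"api": "send_rows", "payload": {
  "steps": [0, -4, 3, 40, 0, 0, -4, 3, 35, 0]
}}

```text
clock: 10.55
position: [0.6059, 0.2277, 0.0618]
tcp_rot: [0.729, 0.683, -0.014, -0.027]
force: [-0.6, -0.1, -0.9]
finger_gap: 0.0
```

```bash
cat >> h.py <<'E'
def st():
    p,y,s=pose();M=Ro.from_quat(s['tcp_rot']).as_matrix();print(p.round(1),round(y,1),'zax',M[:,2].round(3),'F',s['force'].round(1),'gap',round(s['finger_gap']*1e3,1),'clk',round(s['clock'],2),'tau',s['tau'].round(1))
E
python3 -c "
from h import *
st()"
```

```text
[605.9 227.7  61.8] 86.2 zax [-0.058  0.02  -0.998] F [-0.6 -0.1 -0.9] gap 0.0 clk 10.55 tau [  0.7 -58.5  24.9   1.2   0.2   0. ]
```

Emit:
{"api": "send_rows", "payload": {
  "steps": [0, 0, 0, 0, 0]
}}

```text
clock: 10.65
position: [0.6042, 0.2255, 0.0591]
tcp_rot: [0.73, 0.683, -0.017, -0.028]
force: [0.0, -0.1, 0.3]
finger_gap: -0.0
```

```bash
python3 -c "
from h import *
st()"
```

```text
[604.2 225.5  59.1] 86.1 zax [-0.064  0.018 -0.998] F [ 0.  -0.1  0.3] gap -0.0 clk 10.65 tau [  0.3 -55.8  23.8  -0.6   0.1  -0. ]
```

Emit:
{"api": "send_rows", "payload": {
  "steps": [0, 0, 0, 0, 0, 0, 0, 0, 0, 0]
}}

```text
clock: 10.85
position: [0.6071, 0.2249, 0.064]
tcp_rot: [0.731, 0.682, -0.015, -0.027]
force: [-0.1, 0.0, -0.8]
finger_gap: -0.0
```

```bash
python3 -c "
from h import *
st()"
```

```text
[607.1 224.9  64. ] 86.0 zax [-0.059  0.02  -0.998] F [-0.1  0.  -0.8] gap -0.0 clk 10.85 tau [  0.  -54.2  22.6   0.3   0.1  -0. ]
```

Emit:
{"api": "send_rows", "payload": {
  "steps": [0, 0, 0, 25, 0, 0, 0, 0, 14, 0, 0, 0, 0, 4, 0]
}}

```text
clock: 11.15
position: [0.6113, 0.2271, 0.0296]
tcp_rot: [0.731, 0.682, -0.007, -0.024]
force: [0.1, -0.4, 0.8]
finger_gap: 0.0004
```

```bash
python3 -c "
from h import *
st()"
```

```text
[611.3 227.1  29.6] 85.9 zax [-0.043  0.025 -0.999] F [ 0.1 -0.4  0.8] gap 0.4 clk 11.15 tau [ -0.  -55.2  22.2   0.1   0.1   0. ]
```

Emit:
{"api": "send_rows", "payload": {
  "steps": [0, 0, 0, 8, 0, 0, 0, -12, 5, 0, 0, 0, -15, 3, 0]
}}

```text
clock: 11.45
position: [0.591, 0.2304, 0.0192]
tcp_rot: [0.732, 0.681, -0.001, -0.02]
force: [5.8, -0.5, 9.1]
finger_gap: 0.0002
```

```bash
python3 -c "
from h import *
st()"
```

```text
[591.  230.4  19.2] 85.8 zax [-0.028  0.028 -0.999] F [ 5.8 -0.5  9.1] gap 0.2 clk 11.45 tau [  1.1 -45.2  16.5   2.5   0.9  -0.1]
```

Emit:
{"api": "send_rows", "payload": {
  "steps": [0, 4, -14, 3, 0, 0, 6, -14, 3, 0]
}}

```text
clock: 11.65
position: [0.5697, 0.2428, 0.0193]
tcp_rot: [0.733, 0.68, 0.006, -0.015]
force: [1.7, -1.4, 4.7]
finger_gap: 0.0003
```

```bash
python3 -c "
from h import *
st()"
```

```text
[569.7 242.8  19.3] 85.7 zax [-0.013  0.03  -0.999] F [ 1.7 -1.4  4.7] gap 0.3 clk 11.65 tau [  0.5 -47.9  19.2   1.    0.9  -0.2]
```

Emit:
{"api": "send_rows", "payload": {
  "steps": [0, 4, -18, 2, 0, 0, 15, -3, 3, 0, 0, 16, -1, 3, 0]
}}

```text
clock: 11.95
position: [0.5534, 0.2758, 0.0191]
tcp_rot: [0.735, 0.678, 0.007, -0.009]
force: [-1.0, -8.3, 10.3]
finger_gap: 0.0002
```

```bash
python3 -c "
from h import *
st()"
```

```text
[553.4 275.8  19.1] 85.4 zax [-0.002  0.022 -1.   ] F [-1.  -8.3 10.3] gap 0.2 clk 11.95 tau [  3.1 -46.4  19.3  -1.7   2.1  -0.2]
```

Emit:
{"api": "send_rows", "payload": {
  "steps": [70, 0, 0, -15, 0, 70, 0, 0, -20, 0, 70, 0, 5, -10, 0]
}}

```text
clock: 12.25
position: [0.5578, 0.2765, 0.0661]
tcp_rot: [0.734, 0.679, 0.007, -0.009]
force: [0.4, -0.9, 0.8]
finger_gap: 0.043
```

```bash
python3 -c "
from h import *
st();plan((603,301,58),96.1,g=70,n=3)"
```

```text
[557.8 276.5  66.1] 85.6 zax [-0.002  0.022 -1.   ] F [ 0.4 -0.9  0.8] gap 43.0 clk 12.25 tau [  0.3 -50.6  21.2  -0.1   0.1   0.1]
from [557.8 276.5  66.1] 85.6 clk 12.25 F [ 0.4 -0.9  0.8] gap 43.0 zax [-0.002  0.022 -1.   ]
70, 9, 14, 3, -3.5, 70, 8, 15, 3, -3.5, 70, 8, 16, 3, -3.5
end [603.2 301.1  57.6] 3
```

Emit:
{"api": "send_rows", "payload": {
  "steps": [70, 9, 14, 3, -3.5, 70, 8, 15, 3, -3.5, 70, 8, 16, 3, -3.5, 70, 0, 0, 0, 0, 70, 0, 0, 0, 0]
}}

```text
clock: 12.75
position: [0.6087, 0.3028, 0.0619]
tcp_rot: [0.666, 0.746, 0.011, -0.006]
force: [-0.1, -0.3, -0.7]
finger_gap: 0.0698
```

```bash
python3 -c "
from h import *
st();find('wrist',['yellow'],'w17.png');plan((603,301,22),96.1,g=70,n=3)"
```

```text
[608.7 302.8  61.9] 96.4 zax [ 0.006  0.025 -1.   ] F [-0.1 -0.3 -0.7] gap 69.8 clk 12.75 tau [  0.1 -56.1  23.9  -0.2   0.1  -0. ]
yellow [267. 251.] 10623 [602.8 301.3] [44.6 74.6] 6.1
from [608.7 302.7  62. ] 96.4 clk 12.8 F [ 0.3 -0.1  0.8] gap 69.9 zax [ 0.006  0.025 -1.   ]
70, -1, -2, 13, 0.1, 70, -1, -2, 13, 0.1, 70, -0, -2, 14, 0.1
end [603.2 301.1  21.9] 3
```

View pics/w17.png

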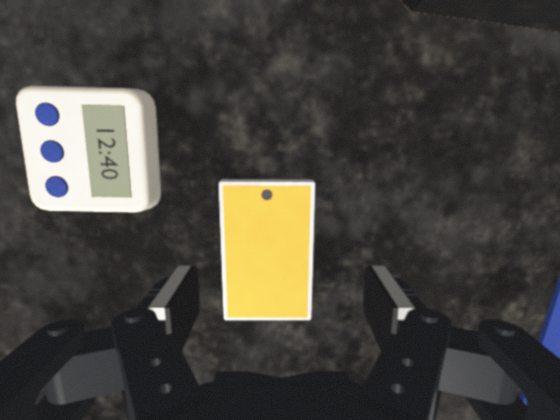

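Emit:
{"api": "send_rows", "payload": {
  "steps": [70, -1, -2, 14, 0, 70, -1, -2, 14, 0, 70, 0, -2, 10, 0, 70, 0, 0, 2, 0]
}}

```text
clock: 13.2
position: [0.6015, 0.2999, 0.0219]
tcp_rot: [0.667, 0.745, 0.011, -0.006]
force: [-1.0, 0.3, 0.7]
finger_gap: 0.0701
```

```bash
python3 -c "
from h import *
st();plan((603,301,20),96.1,g=70,n=1)"
```

```text
[601.5 299.9  21.9] 96.3 zax [ 0.006  0.025 -1.   ] F [-1.   0.3  0.7] gap 70.1 clk 13.2 tau [ -0.  -56.4  22.8  -0.3   0.1   0. ]
from [601.5 299.9  21.9] 96.3 clk 13.2 F [-1.   0.3  0.7] gap 70.1 zax [ 0.006  0.025 -1.   ]
70, 1, 2, 2, 0.2
end [603.4 301.1  20. ] 1
```

Emit:
{"api": "send_rows", "payload": {
  "steps": [70, 1, 1, 4, 0, 48, 0, 0, 2, 0, 40, 0, 0, 0, 0, 40, 0, 0, 0, 0, 40, 0, 0, 0, 0],
  "grip_force": 40
}}

```text
clock: 13.7
position: [0.6031, 0.3017, 0.018]
tcp_rot: [0.668, 0.744, 0.012, -0.006]
force: [-0.4, -0.6, -0.9]
finger_gap: 0.0485
```

```bash
python3 -c "
from h import *
st()"
```

```text
[603.1 301.7  18. ] 96.2 zax [ 0.008  0.026 -1.   ] F [-0.4 -0.6 -0.9] gap 48.5 clk 13.7 tau [  0.  -56.5  22.5  -0.1   0.1  -0. ]
```

```bash
python3 -c "
from h import *
plan((529.5,118.5,100),87.4,g=40,n=8)"
```

```text
from [603.1 301.7  18. ] 96.2 clk 13.7 F [-0.4 -0.6 -0.9] gap 48.5 zax [ 0.008  0.026 -1.   ]
40, -21, -12, -11, 1.1, 40, -22, -11, -11, 1.1, 40, -22, -11, -11, 1.1, 40, -22, -10, -11, 1.1, 40, -22, -10, -11, 1.1, 40, -23, -9, -11, 1.1, 40, -23, -9, -11, 1.1, 40, -23, -8, -10, 1.1
end [529.8 118.   99.6] 8
```

Emit:
{"api": "send_rows", "payload": {
  "steps": [40, 0, 0, -15, 0, 40, -5, -5, -25, 0, 40, -20, -11, -25, 1, 40, -22, -11, -15, 1, 40, -22, -10, -5, 1, 40, -22, -10, 0, 1, 40, -23, -9, 0, 1]
}}

```text
clock: 14.4
position: [0.5567, 0.1816, 0.1094]
tcp_rot: [0.699, 0.715, 0.016, -0.004]
force: [0.7, -0.9, -0.1]
finger_gap: 0.0491
```

```bash
python3 -c "
from h import *
plan((529.5,118.5,70),87.4,g=40,n=4)"
```

```text
from [556.7 181.6 109.4] 91.4 clk 14.4 F [ 0.7 -0.9 -0.1] gap 49.1 zax [ 0.017  0.029 -0.999]
40, -16, -7, 9, 1, 40, -16, -7, 9, 1, 40, -16, -7, 10, 1, 40, -16, -7, 9, 1
end [529.2 118.8  70.1] 4
```

Emit:
{"api": "send_rows", "payload": {
  "steps": [40, -16, -7, 5, 1, 40, -16, -7, 5, 1, 40, -16, -7, 5, 1, 40, -12, -6, 5, 1, 40, 0, 0, 0, 0, 40, 0, 0, 0, 0]
}}

```text
clock: 15.0
position: [0.5311, 0.1175, 0.0953]
tcp_rot: [0.726, 0.688, 0.021, -0.002]
force: [0.1, -0.3, -0.6]
finger_gap: 0.0484
```

```bash
python3 - <<'E'
from h import *
st();m=eyes.camera_model('wrist');np.savez('pics/w18m.npz',**m);im,d=snap('wrist','w18.png');st()
snap('top','t18.png');im,d=snap('side','s18.png');cv2.imwrite('pics/s18z.png',cv2.resize(im[120:290,180:360,::-1],(636,600),interpolation=2))
plan((529.5,118.5,60),87.4,g=40,n=1)
E
```

```text
[531.1 117.5  95.3] 86.9 zax [ 0.027  0.031 -0.999] F [ 0.1 -0.3 -0.6] gap 48.4 clk 15.0 tau [ -0.3 -42.6  21.7  -0.1   0.1  -0. ]
[531.1 117.6  95.3] 87.0 zax [ 0.027  0.031 -0.999] F [-0.6 -0.9 -0.2] gap 48.6 clk 15.05 tau [ -0.1 -42.6  22.1  -0.3   0.1  -0. ]
from [531.1 118.   94.9] 87.0 clk 15.15 F [ 0.6 -0.2 -0.1] gap 48.5 zax [ 0.027  0.031 -0.999]
40, -1, -3, 35, -0.4
end [529.  118.3  59.8] 1
```

View pics/w18.png

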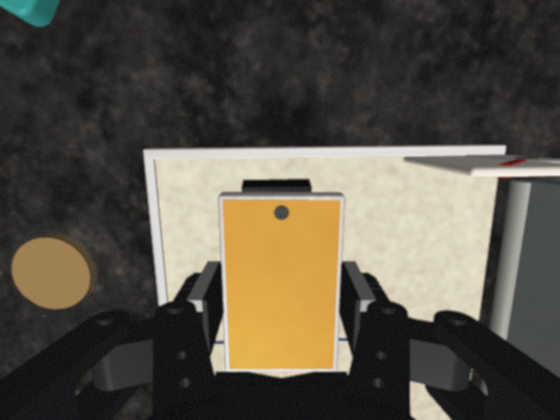

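View pics/s18z.png

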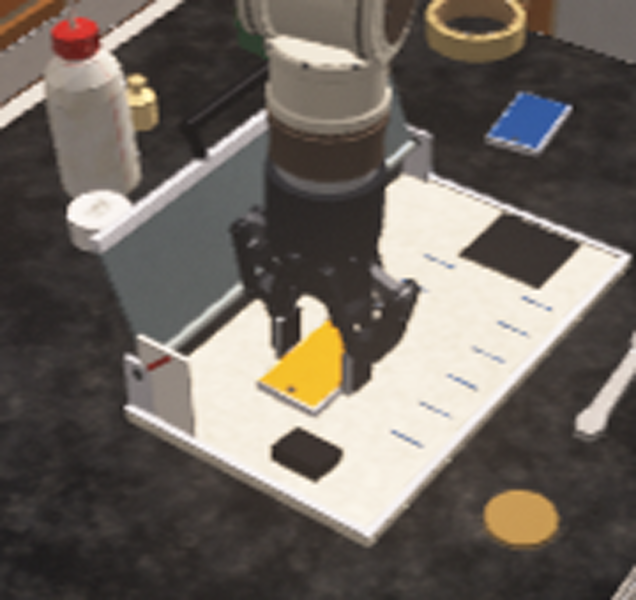

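View pics/t18.png

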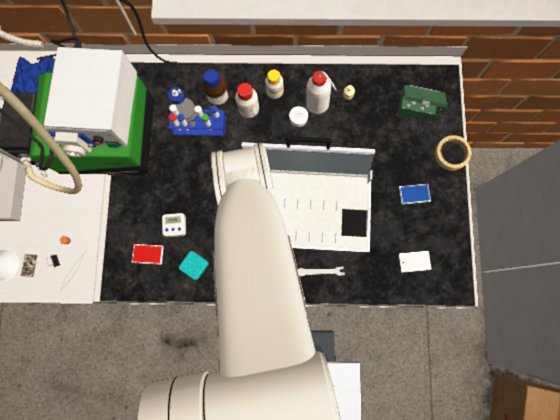

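```bash
python3 - <<'E'
from h import *
m=dict(np.load('pics/w18m.npz'))
print(ray(m,[(145,150.5),(504,146)],.013))
print('line1 ends',ray(m,[(220,341.5),(343,340)],.010))
E
```

```text
[[0.4583 0.1755 0.013 ]
 [0.6698 0.1663 0.013 ]]
line1 ends [[0.4891 0.0463 0.01  ]
 [0.5727 0.0415 0.01  ]]
```

```bash
cat >> h.py <<'E'
def slot(i):
    y=129-36*(i-1); return np.array([554.5-30+.0445*y,-11.2+1.3+.999*y])
E
python3 -c "
from h import *
plan((529.8,118.5,50),87.4,g=40,n=3)"
```

```text
from [531.1 118.   94.9] 87.0 clk 15.15 F [ 0.6 -0.2 -0.1] gap 48.5 zax [ 0.027  0.031 -0.999]
40, -0, -1, 15, -0.1, 40, -1, -1, 15, -0.1, 40, -0, -0, 15, -0.1
end [530.3 118.5  49.8] 3
```

Emit:
{"api": "send_rows", "payload": {
  "steps": [40, 0, -1, 15, 0, 40, 0, -1, 15, 0, 40, 0, -1, 13, -0.4, 40, 0, 0, 0, 0],
  "grip_force": 25
}}

```text
clock: 15.55
position: [0.5324, 0.1228, 0.0526]
tcp_rot: [0.721, 0.692, 0.023, -0.001]
force: [0.1, 0.2, -1.0]
finger_gap: 0.0486
```

```bash
python3 -c "
from h import *
plan((529.8,118.5,42),87.4,g=40,n=3)"
```

```text
from [532.4 122.8  52.6] 87.7 clk 15.55 F [ 0.1  0.2 -1. ] gap 48.6 zax [ 0.032  0.033 -0.999]
40, -2, -1, 3, 0.1, 40, -1, -1, 4, 0.1, 40, -2, -1, 3, 0.1
end [529.5 118.3  42.4] 3
```

Emit:
{"api": "send_rows", "payload": {
  "steps": [40, -3, -2, 3, 0, 40, -2, -1, 3, 0, 40, 0, 0, 2, 0]
}}

```text
clock: 15.85
position: [0.5308, 0.1192, 0.0455]
tcp_rot: [0.721, 0.693, 0.024, 0.0]
force: [0.4, 0.0, -1.7]
finger_gap: 0.0485
```

```bash
python3 -c "
from h import *
plan((529.8,118.5,38),87.4,g=40,n=2)"
```

```text
from [530.8 119.2  45.5] 87.8 clk 15.85 F [ 0.4  0.  -1.7] gap 48.5 zax [ 0.035  0.033 -0.999]
40, -1, -1, 4, 0.2, 40, -0, -0, 3, 0.2
end [530.  118.5  38.4] 2
```

Emit:
{"api": "send_rows", "payload": {
  "steps": [40, -1, -1, 4, 0, 40, 0, 0, 4, 0]
}}

```text
clock: 16.05
position: [0.5315, 0.1185, 0.0393]
tcp_rot: [0.721, 0.693, 0.026, 0.001]
force: [-3.1, -2.4, 11.7]
finger_gap: 0.0484
```

```bash
python3 - <<'E'
from h import *
plan((529.8,118.5,37),87.4,g=40,n=2)
im,d=snap('side','s19.png');cv2.imwrite('pics/s19z.png',cv2.resize(im[160:290,200:340,::-1],(646,600),interpolation=2))
E
```

```text
from [531.5 118.5  39.3] 87.8 clk 16.05 F [-3.1 -2.4 11.7] gap 48.4 zax [ 0.038  0.034 -0.999]
40, -0, -1, 1, 0.2, 40, -0, -1, 1, 0.2
end [529.5 118.6  37.2] 2
```

View pics/s19z.png

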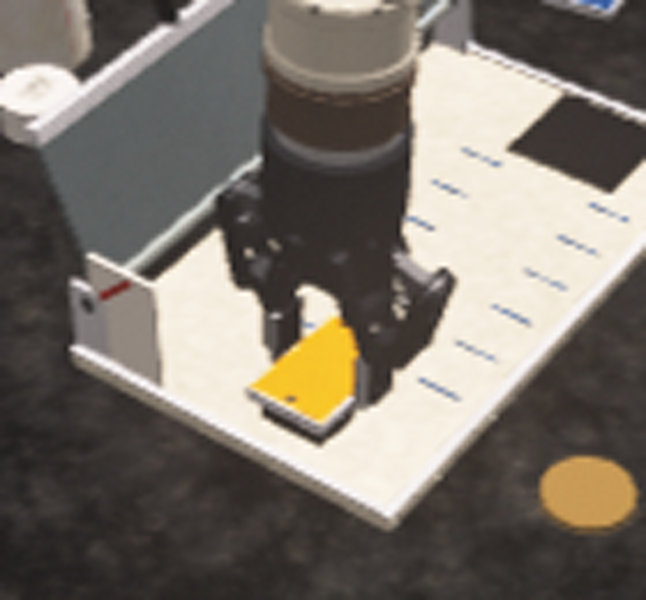

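Emit:
{"api": "send_rows", "payload": {
  "steps": [40, 0, -1, 3, 0, 40, 0, 0, 2, 0]
}}

```text
clock: 16.3
position: [0.5316, 0.118, 0.0372]
tcp_rot: [0.721, 0.692, 0.027, 0.002]
force: [-3.8, -0.9, 9.8]
finger_gap: 0.0488
```

```bash
python3 - <<'E'
from h import *
plan((529.8,118.5,37),87.4,g=40,n=2)
E
```

```text
from [531.6 118.   37.2] 87.7 clk 16.3 F [-3.8 -0.9  9.8] gap 48.8 zax [ 0.042  0.034 -0.999]
40, 0, -1, 0, 0.2, 40, 0, -1, 0, 0.2
end [529.6 118.1  37.1] 2
```

Emit:
{"api": "send_rows", "payload": {
  "steps": [56, 0, 0, 0, 0, 64, 0, 0, 0, 0, 66, 0, 0, -12, 0, 66, 0, 0, -20, 0, 66, 0, 0, -25, 0, 66, -10, 0, -20, 0]
}}

```text
clock: 16.9
position: [0.5262, 0.1053, 0.1154]
tcp_rot: [0.721, 0.693, 0.025, 0.001]
force: [1.2, -0.1, 0.3]
finger_gap: 0.0662
```

```bash
python3 - <<'E'
from h import *
st();C=None
m,im,d=find('wrist',['yellow'],'w20.png',z=.025);C=cloud(m,d)
mk=seg(im)['yellow']; n,l,s_,c=cv2.connectedComponentsWithStats(mk.astype(np.uint8)); i=1+np.argmax(s_[1:,4])
P=C[(l==i)&(d>0)]; A=np.c_[P[:,:2],np.ones(len(P))]; k=np.linalg.lstsq(A,P[:,2],rcond=None)[0]; print('plane slope',k, 'mean',P.mean(0))
E
```

```text
[526.2 105.3 115.4] 87.8 zax [ 0.037  0.034 -0.999] F [ 1.2 -0.1  0.3] gap 66.2 clk 16.9 tau [  1.3 -39.9  21.7  -0.7   0.2   0.2]
yellow [284. 211.] 7503 [533.7 119.1] [69.6 46.5] 88.4
plane slope [ 0.0094  0.2323 -0.0053] mean [0.5333 0.1208 0.0277]
```

View pics/w20.png

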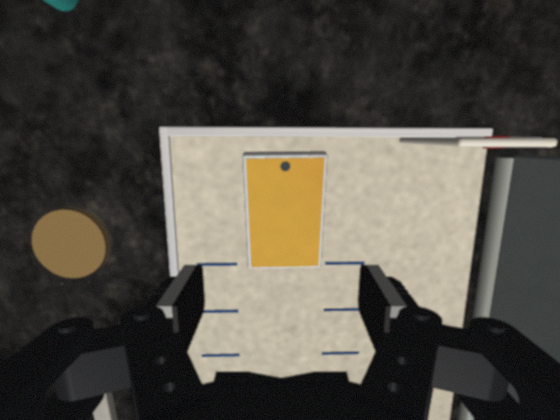

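```bash
python3 - <<'E'
from h import *
plan((429,400,95),87.3,g=70,n=9)
E
```

```text
from [527.9 103.8 118.6] 87.7 clk 16.95 F [ 0.7 -1.3  1.7] gap 66.0 zax [ 0.042  0.033 -0.999]
70, 32, -12, 3, 0, 70, 32, -13, 3, 0, 70, 32, -12, 3, 0, 70, 32, -13, 3, 0, 70, 33, -12, 3, 0, 70, 32, -13, 4, 0, 70, 33, -12, 3, 0, 70, 32, -13, 4, 0, 70, 33, -12, 3, 0
end [429.1 400.   95.2] 9
```

Emit:
{"api": "send_rows", "payload": {
  "steps": [70, 32, -12, 3, 0, 70, 32, -13, 3, 0, 70, 32, -12, 3, 0, 70, 32, -13, 3, 0, 70, 33, -12, 3, 0, 70, 32, -13, 4, 0, 70, 33, -12, 3, 0, 70, 32, -13, 4, 0, 70, 10, -4, 0, 0]
}}

```text
clock: 17.85
position: [0.4394, 0.3861, 0.1036]
tcp_rot: [0.724, 0.689, 0.033, 0.006]
force: [-0.3, -0.9, -0.3]
finger_gap: 0.0702
```

```bash
python3 - <<'E'
from h import *
st();find('wrist',['red'],'w21.png');plan((429,415,60),87.3,g=70,n=2)
E
```

```text
[439.4 386.1 103.6] 87.1 zax [ 0.055  0.037 -0.998] F [-0.3 -0.9 -0.3] gap 70.2 clk 17.85 tau [  0.  -45.3  22.9  -0.7   0.1  -0. ]
red [251. 191.] 7688 [427.9 413.9] [73.7 43.7] 87.4
from [439.5 386.6 103.9] 87.2 clk 17.9 F [0.3 1.9 0.5] gap 69.8 zax [ 0.055  0.038 -0.998]
70, 13, -7, 22, -0.1, 70, 13, -7, 22, -0.1
end [429.2 414.9  60.3] 2
```

View pics/w21.png

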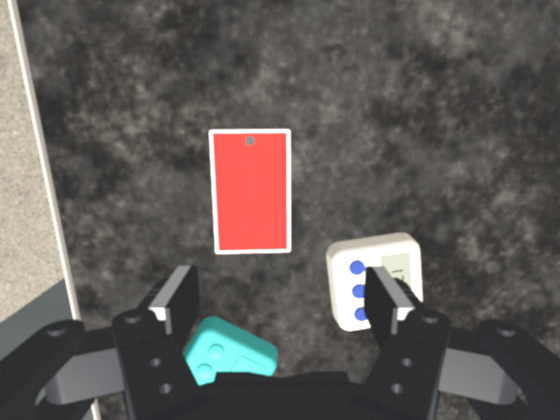

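```bash
python3 - <<'E'
from h import *
plan((485,428,24),87.3,g=0,n=3)
E
```

```text
from [439.5 386.6 103.9] 87.2 clk 17.9 F [0.3 1.9 0.5] gap 69.8 zax [ 0.055  0.038 -0.998]
0, 13, 13, 28, -0, 0, 14, 13, 28, -0, 0, 13, 13, 28, -0
end [485.  427.7  23.8] 3
```

Emit:
{"api": "send_rows", "payload": {
  "steps": [0, 14, 13, 15, 0, 0, 14, 13, 20, 0, 0, 13, 13, 20, 0, 0, 0, 0, 20, 0, 0, 0, 0, 4, 0]
}}

```text
clock: 18.4
position: [0.489, 0.4272, 0.0297]
tcp_rot: [0.725, 0.688, 0.035, 0.007]
force: [-0.9, -0.4, -0.3]
finger_gap: -0.0001
```

```bash
python3 - <<'E'
from h import *
st()
E
```

```text
[489.  427.2  29.7] 87.1 zax [ 0.06   0.038 -0.997] F [-0.9 -0.4 -0.3] gap -0.1 clk 18.4 tau [  0.3 -53.4  23.5  -1.1  -0.    0. ]
```

Emit:
{"api": "send_rows", "payload": {
  "steps": [0, 0, 0, 8, 0, 0, 3, 12, 6, 0, 0, 4, 15, 4, 0, 0, 4, 15, 4, 0]
}}

```text
clock: 18.8
position: [0.5266, 0.4361, 0.0194]
tcp_rot: [0.724, 0.689, 0.032, 0.001]
force: [-4.5, -1.0, 9.9]
finger_gap: 0.0001
```

```bash
python3 - <<'E'
from h import *
st()
E
```

```text
[526.6 436.1  19.4] 87.2 zax [ 0.048  0.043 -0.998] F [-4.5 -1.   9.9] gap 0.1 clk 18.8 tau [ -1.2 -51.8  21.   -2.4  -0.7   0.1]
```

Emit:
{"api": "send_rows", "payload": {
  "steps": [0, 8, 14, 6, 0, 0, 8, 14, 6, 0, 0, 6, 14, 6, 0]
}}

```text
clock: 19.1
position: [0.5667, 0.4568, 0.0193]
tcp_rot: [0.724, 0.689, 0.032, -0.004]
force: [-7.5, -0.9, 15.8]
finger_gap: -0.0002
```

```bash
python3 - <<'E'
from h import *
st()
E
```

```text
[566.7 456.8  19.3] 87.3 zax [ 0.041  0.049 -0.998] F [-7.5 -0.9 15.8] gap -0.2 clk 19.1 tau [ -2.2 -51.4  20.8  -3.3  -1.    0. ]
```

Emit:
{"api": "send_rows", "payload": {
  "steps": [70, 0, -5, -15, 0, 70, 0, -5, -20, 0, 70, -5, -15, -5, 0]
}}

```text
clock: 19.4
position: [0.5424, 0.4502, 0.0631]
tcp_rot: [0.725, 0.688, 0.034, -0.003]
force: [0.2, -0.1, -0.1]
finger_gap: 0.0433
```

```bash
python3 - <<'E'
from h import *
plan((427.5,413.5,58),87.4,g=70,n=6)
E
```

```text
from [542.4 450.2  63.1] 87.1 clk 19.4 F [ 0.2 -0.1 -0.1] gap 43.3 zax [ 0.045  0.051 -0.998]
70, -7, -19, -0, -0, 70, -7, -19, -0, -0, 70, -7, -19, -1, -0, 70, -7, -19, -0, -0, 70, -7, -18, -1, -0, 70, -8, -19, -0, -0
end [427.4 413.2  58. ] 6
```

Emit:
{"api": "send_rows", "payload": {
  "steps": [70, -7, -19, 0, 0, 70, -7, -19, 0, 0, 70, -7, -19, 0, 0, 70, -7, -19, 0, 0, 70, -7, -18, 0, 0, 70, -8, -19, 0, 0, 70, 0, 0, 0, 0]
}}

```text
clock: 20.1
position: [0.421, 0.4077, 0.0667]
tcp_rot: [0.725, 0.687, 0.039, -0.002]
force: [0.3, 0.4, -0.7]
finger_gap: 0.0699
```

```bash
python3 - <<'E'
from h import *
st();find('wrist',['red'],'w22.png');plan((428,414,19),87.4,g=70,n=3)
E
```

```text
[421.  407.7  66.7] 87.0 zax [ 0.054  0.057 -0.997] F [ 0.3  0.4 -0.7] gap 69.9 clk 20.1 tau [  0.3 -46.5  21.9  -0.7   0.1   0.1]
red [285. 239.] 10012 [427.9 413.8] [73.8 43.8] 87.4
from [422.8 408.7  67.4] 87.0 clk 20.15 F [1.  0.1 0.3] gap 69.9 zax [ 0.056  0.058 -0.997]
70, 1, 1, 16, -0.1, 70, 1, 1, 16, -0.1, 70, 1, 0, 17, -0.1
end [427.7 414.5  18.9] 3
```

Emit:
{"api": "send_rows", "payload": {
  "steps": [70, 1, 1, 14, 0, 70, 1, 1, 14, 0, 70, 1, 1, 12, 0, 70, 0, 0, 5, 0, 70, 0, 0, 1, 0]
}}

```text
clock: 20.65
position: [0.4328, 0.4159, 0.0189]
tcp_rot: [0.726, 0.686, 0.043, -0.002]
force: [-0.5, -0.8, 0.2]
finger_gap: 0.0699
```

```bash
python3 - <<'E'
from h import *
st();plan((427.3,413.3,18),87.4,g=70,n=1)
E
```

```text
[432.8 415.9  18.9] 86.8 zax [ 0.06   0.061 -0.996] F [-0.5 -0.8  0.2] gap 69.9 clk 20.65 tau [  0.  -47.7  20.6  -0.8   0.    0. ]
from [432.8 415.9  18.9] 86.8 clk 20.65 F [-0.5 -0.8  0.2] gap 69.9 zax [ 0.06   0.061 -0.996]
70, -3, -5, 0, -0.6
end [427.6 413.2  18.5] 1
```

Emit:
{"api": "send_rows", "payload": {
  "steps": [70, -3, -5, 1, 0, 70, 0, 0, 1, 0, 40, 0, 0, 0, 0, 40, 0, 0, 0, 0, 40, 0, 0, 0, 0, 40, 0, 0, 0, 0],
  "grip_force": 40
}}

```text
clock: 21.25
position: [0.4241, 0.4148, 0.0198]
tcp_rot: [0.725, 0.687, 0.042, -0.006]
force: [0.6, -0.5, -0.9]
finger_gap: 0.0485
```

```bash
python3 - <<'E'
from h import *
st();plan((528,83,100),87.4,g=40,n=10)
E
```

```text
[424.1 414.8  19.8] 87.0 zax [ 0.053  0.066 -0.996] F [ 0.6 -0.5 -0.9] gap 48.5 clk 21.25 tau [  0.1 -47.6  20.5  -0.6   0.1  -0. ]
from [424.1 414.8  19.8] 87.0 clk 21.25 F [ 0.6 -0.5 -0.9] gap 48.5 zax [ 0.053  0.066 -0.996]
40, -32, 13, -10, -0, 40, -32, 13, -10, -0, 40, -32, 13, -10, -0, 40, -32, 12, -9, -0, 40, -32, 13, -10, -0, 40, -32, 12, -9, -0, 40, -32, 13, -10, -0, 40, -32, 12, -9, -0, 40, -32, 13, -10, -0, 40, -32, 12, -9, -0
end [527.8  82.6  99.7] 10
```

Emit:
{"api": "send_rows", "payload": {
  "steps": [40, 0, 0, -15, 0, 40, 0, 0, -35, 0, 40, 0, 0, -45, 0, 40, -32, 13, 0, 0, 40, -32, 13, 0, 0, 40, -32, 13, 0, 0, 40, -32, 13, 0, 0, 40, -32, 13, 0, 0, 40, -32, 13, 0, 0, 40, -32, 13, 0, 0]
}}

```text
clock: 22.25
position: [0.5018, 0.1766, 0.1069]
tcp_rot: [0.722, 0.69, 0.044, -0.004]
force: [0.7, 0.7, -1.7]
finger_gap: 0.0485
```

```bash
python3 - <<'E'
from h import *
st();plan((527,83,90),87.4,g=40,n=4)
E
```

```text
[501.8 176.6 106.9] 87.5 zax [ 0.059  0.067 -0.996] F [ 0.7  0.7 -1.7] gap 48.5 clk 22.25 tau [  2.8 -40.9  22.   -0.4   0.1   0.6]
from [501.8 176.6 106.9] 87.5 clk 22.25 F [ 0.7  0.7 -1.7] gap 48.5 zax [ 0.059  0.067 -0.996]
40, -23, 7, 3, 0, 40, -23, 7, 3, 0, 40, -24, 7, 3, 0, 40, -23, 8, 3, 0
end [527.4  83.4  90.1] 4
```

Emit:
{"api": "send_rows", "payload": {
  "steps": [40, -23, 7, 4, 0, 40, -23, 7, 4, 0, 40, -20, 6, 4, 0, 40, -10, 2, 4, 0, 40, 0, 0, 4, 0, 40, 0, 0, 0, 0]
}}

```text
clock: 22.85
position: [0.5236, 0.093, 0.0812]
tcp_rot: [0.725, 0.687, 0.044, -0.003]
force: [-0.9, -0.3, -0.6]
finger_gap: 0.0486
```

```bash
python3 - <<'E'
from h import *
st()
m=dict(np.load('pics/w18m.npz'))
snap('wrist','w23.png')
plan((526.6,84,58),87.4,g=40,n=2)
E
```

```text
[523.6  93.   81.2] 87.0 zax [ 0.06   0.065 -0.996] F [-0.9 -0.3 -0.6] gap 48.6 clk 22.85 tau [ -0.5 -41.   21.8  -0.7   0.1  -0. ]
from [523.7  93.3  81.5] 87.1 clk 22.9 F [-0.1  0.4  0.7] gap 48.6 zax [ 0.06   0.065 -0.996]
40, -5, 1, 11, -0.2, 40, -6, 1, 12, -0.2
end [526.5  83.7  57.9] 2
```

View pics/w23.png

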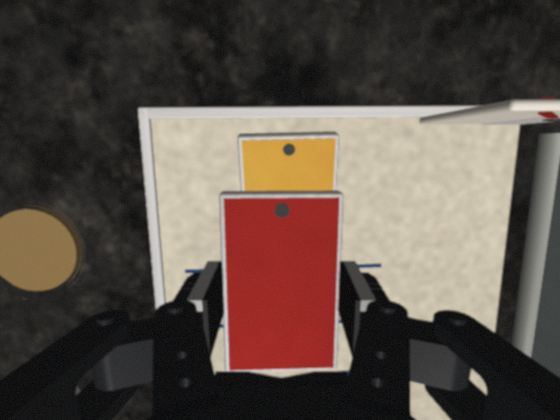

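Emit:
{"api": "send_rows", "payload": {
  "steps": [40, -5, 1, 11, 0, 40, -6, 1, 11, 0, 40, -1, 0, 4, 0, 40, 0, 0, 0, 0],
  "grip_force": 25
}}

```text
clock: 23.3
position: [0.5264, 0.0849, 0.0527]
tcp_rot: [0.723, 0.689, 0.045, -0.003]
force: [0.3, -0.1, -0.8]
finger_gap: 0.0483
```

```bash
python3 - <<'E'
from h import *
st();plan((526.6,84,46),87.4,g=40,n=2)
E
```

```text
[526.4  84.9  52.7] 87.3 zax [ 0.06   0.066 -0.996] F [ 0.3 -0.1 -0.8] gap 48.3 clk 23.3 tau [ -0.1 -41.7  20.6  -0.7   0.2  -0. ]
from [526.4  84.9  52.7] 87.3 clk 23.3 F [ 0.3 -0.1 -0.8] gap 48.3 zax [ 0.06   0.066 -0.996]
40, -1, -0, 3, -0, 40, -0, -0, 4, -0
end [526.8  84.4  45.6] 2
```

Emit:
{"api": "send_rows", "payload": {
  "steps": [40, -1, 0, 4, 0, 40, -1, 0, 4, 0, 40, 0, 0, 4, 0]
}}

```text
clock: 23.6
position: [0.5276, 0.0837, 0.0411]
tcp_rot: [0.723, 0.689, 0.045, -0.002]
force: [-2.6, -4.8, 8.2]
finger_gap: 0.0486
```

```bash
python3 - <<'E'
from h import *
st();plan((526.6,84,39),87.4,g=40,n=2)
E
```

```text
[527.6  83.7  41.1] 87.4 zax [ 0.062  0.066 -0.996] F [-2.6 -4.8  8.2] gap 48.6 clk 23.6 tau [  2.2 -37.9  19.   -1.4   1.    0. ]
from [527.6  83.7  41.1] 87.4 clk 23.6 F [-2.6 -4.8  8.2] gap 48.6 zax [ 0.062  0.066 -0.996]
40, 0, -1, 1, -0, 40, 0, -0, 1, -0
end [526.7  83.9  39. ] 2
```

Emit:
{"api": "send_rows", "payload": {
  "steps": [40, 0, 0, 3, 0, 40, 0, 0, 2, 0, 56, 0, 0, 0, 0, 66, 0, 0, 0, 0, 66, 0, 0, -15, 0, 66, 0, 0, -25, 0, 66, -5, 0, -30, 0]
}}

```text
clock: 24.3
position: [0.5208, 0.0738, 0.1045]
tcp_rot: [0.723, 0.689, 0.042, -0.004]
force: [0.3, 0.4, -0.3]
finger_gap: 0.0659
```

```bash
cat >> h.py <<'E'
def slope(m,im,d,cols):
    C=cloud(m,d)
    for k in cols:
        n,l,s_,c=cv2.connectedComponentsWithStats(seg(im)[k].astype(np.uint8)); i=1+np.argmax(s_[1:,4])
        P=C[(l==i)&(d>0)]; A=np.c_[P[:,:2],np.ones(len(P))]; q=np.linalg.lstsq(A,P[:,2],rcond=None)[0]; print(k,'slope',q[:2].round(3),'mean',P.mean(0),len(P))
E
python3 - <<'E'
from h import *
st()
m,im,d=find('wrist',['yellow','red'],'w24.png',z=.025);slope(m,im,d,['yellow','red'])
E
```

```text
[520.8  73.8 104.5] 87.4 zax [ 0.055  0.064 -0.996] F [ 0.3  0.4 -0.3] gap 65.9 clk 24.3 tau [  0.8 -38.   20.9  -1.4   0.2   0.1]
yellow [288. 133.] 4028 [534.5 140.1] [30.4 46.5] 87.5
red [287. 222.] 8069 [530.7  85.2] [69.3 46.4] 87.8
yellow slope [0.01  0.233] mean [0.5332 0.1396 0.0321] 4021
red slope [0.01  0.234] mean [0.5301 0.0868 0.028 ] 8043
```

View pics/w24.png

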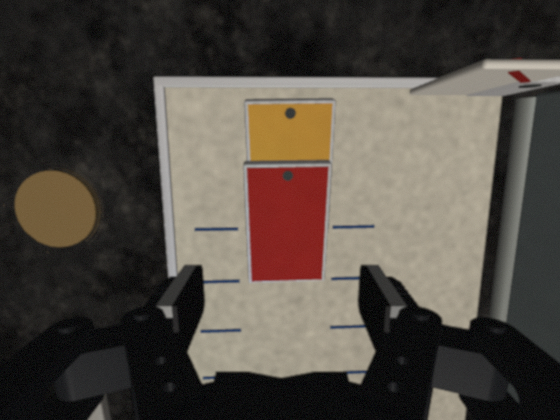

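```bash
python3 - <<'E'
from h import *
plan((530,-200,115),87.4,g=70,n=8)
E
```

```text
from [523.9  73.1 110. ] 87.3 clk 24.35 F [0.4 0.2 1.9] gap 65.7 zax [ 0.064  0.064 -0.996]
70, -34, 3, -3, -0, 70, -34, 2, -3, -0, 70, -34, 3, -3, -0, 70, -34, 2, -3, -0, 70, -34, 3, -3, -0, 70, -34, 2, -2, -0, 70, -34, 3, -3, -0, 70, -34, 2, -2, -0
end [ 529.7 -200.4  114.9] 8
```

Emit:
{"api": "send_rows", "payload": {
  "steps": [70, -34, 3, -3, 0, 70, -34, 2, -3, 0, 70, -34, 3, -3, 0, 70, -34, 2, -3, 0, 70, -34, 3, -3, 0, 70, -34, 2, -2, 0, 70, -34, 3, -3, 0, 70, -34, 8, -2, -3, 70, -25, 15, 0, -3, 70, -20, 15, 0, -3]
}}

```text
clock: 25.35
position: [0.5733, -0.2539, 0.1187]
tcp_rot: [0.662, 0.748, 0.05, 0.008]
force: [0.3, 0.2, 0.8]
finger_gap: 0.0698
```

```bash
python3 - <<'E'
from h import *
st();m,im,d=find('wrist',['blue','white'],'w25.png');plan((590,-315,100),96.2,g=70)
E
```

```text
[ 573.3 -253.9  118.7] 97.1 zax [ 0.077  0.064 -0.995] F [0.3 0.2 0.8] gap 69.8 clk 25.35 tau [ -0.3 -51.3  21.9  -0.6   0.2   0.6]
blue [297. 318.] 5098 [ 604.4 -319.9] [43.1 73.6] 6.4
white [272.  72.] 32719 [ 555.9 -161.3] [238.4 102.7] 8.5
white [422.  69.] 431 [ 664.3 -134.9] [84.3  2.4] 87.4
white [ 31. 285.] 6488 [ 417.  -311.8] [49.  78.4] 5.4
white [292. 306.] 437 [ 603.9 -319.5] [48.3 78.2] 6.2
from [ 576.1 -257.   118.7] 97.1 clk 25.4 F [ 4.6 -3.9  1.9] gap 70.1 zax [ 0.081  0.061 -0.995]
70, -30, 3, 8, 0.4, 70, -30, 2, 8, 0.4
end [ 589.5 -314.9  100.2] 2
```

View pics/w25.png

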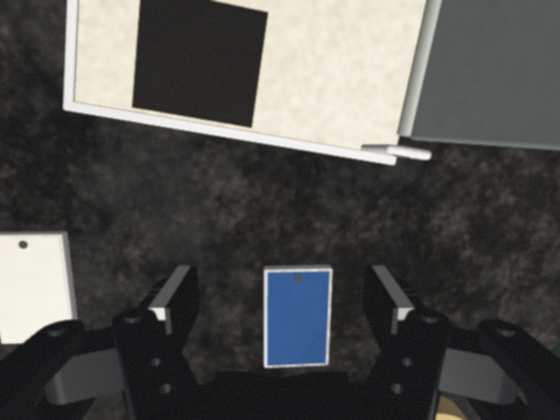

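Emit:
{"api": "send_rows", "payload": {
  "steps": [70, 0, 0, -48, 0, 70, 0, 0, -48, 0]
}}

```text
clock: 25.6
position: [0.565, -0.2624, 0.2059]
tcp_rot: [0.663, 0.747, 0.047, 0.002]
force: [1.3, -0.3, 0.4]
finger_gap: 0.0698
```

```bash
python3 - <<'E'
from h import *
st()
E
```

```text
[ 565.  -262.4  205.9] 96.9 zax [ 0.065  0.069 -0.996] F [ 1.3 -0.3  0.4] gap 69.8 clk 25.6 tau [  0.1 -46.1  21.8  -1.3   0.2   0. ]
```

Emit:
{"api": "send_rows", "payload": {
  "steps": [70, -15, -5, 12, 0, 70, -10, -4, 12, 0, 70, -5, -4, 12, 0]
}}

```text
clock: 25.9
position: [0.5639, -0.2949, 0.1761]
tcp_rot: [0.663, 0.747, 0.05, 0.012]
force: [0.8, 0.3, 0.3]
finger_gap: 0.0701
```

```bash
python3 - <<'E'
from h import *
st()
E
```

```text
[ 563.9 -294.9  176.1] 97.0 zax [ 0.084  0.059 -0.995] F [0.8 0.3 0.3] gap 70.1 clk 25.9 tau [  0.2 -50.5  25.9   0.2   0.3   0. ]
```

```bash
python3 - <<'E'
from h import *
plan((405,-165,60),93,g=0,n=7)
E
```

```text
from [ 563.9 -294.9  176.1] 97.0 clk 25.9 F [0.8 0.3 0.3] gap 70.1 zax [ 0.084  0.059 -0.995]
0, 20, -22, 16, 0.6, 0, 20, -22, 16, 0.6, 0, 20, -22, 16, 0.6, 0, 20, -22, 15, 0.6, 0, 19, -23, 16, 0.6, 0, 19, -23, 15, 0.6, 0, 20, -23, 16, 0.6
end [ 404.8 -164.6   59.9] 7
```

Emit:
{"api": "send_rows", "payload": {
  "steps": [0, 20, -22, 14, 0.6, 0, 20, -22, 14, 0.6, 0, 20, -22, 14, 0.6, 0, 20, -22, 14, 0.6, 0, 19, -23, 14, 0.6, 0, 19, -23, 14, 0.6, 0, 15, -20, 14, 0.6, 0, 0, 0, 10, 0]
}}

```text
clock: 26.7
position: [0.3878, -0.1578, 0.041]
tcp_rot: [0.692, 0.72, 0.047, -0.004]
force: [-0.7, -0.5, -0.1]
finger_gap: -0.0
```

```bash
python3 - <<'E'
from h import *
st();plan((405,-165,26),93,g=0,n=3); snap('wrist','w26.png')
E
```

```text
[ 387.8 -157.8   41. ] 92.4 zax [ 0.059  0.073 -0.996] F [-0.7 -0.5 -0.1] gap -0.0 clk 26.7 tau [  0.  -34.1  17.7   0.2   0.3   0. ]
from [ 387.8 -157.8   41. ] 92.4 clk 26.7 F [-0.7 -0.5 -0.1] gap -0.0 zax [ 0.059  0.073 -0.996]
0, -3, 5, 5, -0.2, 0, -3, 5, 5, -0.2, 0, -3, 6, 5, -0.2
end [ 405.  -165.    26.5] 3
```

View pics/w26.png

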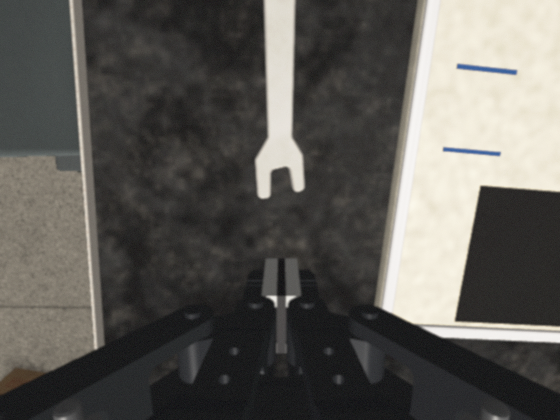

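Emit:
{"api": "send_rows", "payload": {
  "steps": [0, -6, 5, 6, 0, 0, -3, 8, 6, 0, 0, 0, 12, 4, 0, 0, 0, 10, 0, 0]
}}

```text
clock: 27.15
position: [0.426, -0.165, 0.0225]
tcp_rot: [0.692, 0.72, 0.047, -0.006]
force: [-0.0, -0.5, -0.1]
finger_gap: -0.0
```

```bash
python3 - <<'E'
from h import *
st()
E
```

```text
[ 426.  -165.    22.5] 92.4 zax [ 0.057  0.075 -0.996] F [-0.  -0.5 -0.1] gap -0.0 clk 27.15 tau [ -0.4 -36.7  16.6  -0.3   0.3  -0.1]
```

Emit:
{"api": "send_rows", "payload": {
  "steps": [0, 0, 10, 0, 0, 0, 0, 8, 0, 0, 0, 0, 8, 0, 0]
}}

```text
clock: 27.45
position: [0.4291, -0.1647, 0.0221]
tcp_rot: [0.696, 0.717, 0.025, -0.023]
force: [-23.6, -3.4, 25.6]
finger_gap: 0.0002
```

```bash
python3 - <<'E'
from h import *
st()
E
```

```text
[ 429.1 -164.7   22.1] 91.7 zax [ 0.002  0.068 -0.998] F [-23.6  -3.4  25.6] gap 0.2 clk 27.45 tau [  5.4 -30.8  24.3  -8.1   3.4  -0.2]
```

Emit:
{"api": "send_rows", "payload": {
  "steps": [70, 0, -10, 0, 0, 70, 0, -5, -15, 0, 70, -20, 0, -18, -1, 70, -30, 0, -5, -1, 70, -30, 0, -2, -1, 70, -30, 0, 0, -1, 70, -25, 0, 0, 0]
}}

```text
clock: 28.15
position: [0.4296, -0.3063, 0.0578]
tcp_rot: [0.667, 0.745, 0.026, -0.02]
force: [0.6, 0.4, 0.8]
finger_gap: 0.0701
```

```bash
python3 - <<'E'
from h import *
st();find('wrist',['white'],'w27.png');plan((416.5,-312,60),95.6,g=70)
E
```

```text
[ 429.6 -306.3   57.8] 96.3 zax [ 0.004  0.064 -0.998] F [0.6 0.4 0.8] gap 70.1 clk 28.15 tau [  0.6 -44.9  19.1   0.1   0.1   0.2]
white [437.  30.] 6328 [ 497.8 -184.4] [ 17.3 112.7] 87.3
white [252. 263.] 12733 [ 416.4 -312. ] [49.  78.1] 5.9
white [547. 292.] 338 [ 578.7 -311.1] [ 3.3 55.3] 4.3
from [ 430.9 -310.5   58. ] 96.2 clk 28.2 F [ 1.7 -4.4  0.6] gap 70.1 zax [ 0.007  0.06  -0.998]
70, 0, -14, -2, 0.6
end [ 417.  -312.1   59.8] 1
```

View pics/w27.png

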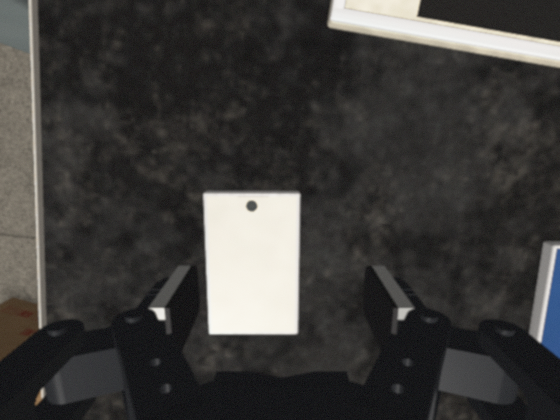

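```bash
python3 - <<'E'
from h import *
plan((416.4,-313,19),95.9,g=70,n=4)
E
```

```text
from [ 430.9 -310.5   58. ] 96.2 clk 28.2 F [ 1.7 -4.4  0.6] gap 70.1 zax [ 0.007  0.06  -0.998]
70, -1, -4, 10, 0.1, 70, -1, -4, 10, 0.1, 70, -1, -4, 9, 0.1, 70, -0, -3, 10, 0.1
end [ 416.6 -312.7   18.7] 4
```

Emit:
{"api": "send_rows", "payload": {
  "steps": [70, -1, -8, 5, 0, 70, -1, -6, 10, 0, 70, -1, -1, 12, 0, 70, 0, 0, 8, 0, 70, 0, 0, 1, 0]
}}

```text
clock: 28.7
position: [0.4171, -0.3128, 0.0184]
tcp_rot: [0.668, 0.744, 0.025, -0.017]
force: [0.3, 0.7, -0.4]
finger_gap: 0.0699
```

```bash
python3 - <<'E'
from h import *
plan((416.4,-313,17.5),95.9,g=70,n=1)
E
```

```text
from [ 417.1 -312.8   18.4] 96.2 clk 28.7 F [ 0.3  0.7 -0.4] gap 69.9 zax [ 0.008  0.061 -0.998]
70, -0, -1, 1, 0.3
end [ 416.1 -312.9   17.4] 1
```

Emit:
{"api": "send_rows", "payload": {
  "steps": [60, 0, -1, 1, 0, 40, 0, 0, 0, 0, 40, 0, 0, 0, 0, 40, 0, 0, 0, 0, 40, 0, 0, 0, 0],
  "grip_force": 40
}}

```text
clock: 29.2
position: [0.416, -0.3114, 0.0176]
tcp_rot: [0.667, 0.745, 0.025, -0.018]
force: [1.3, 0.5, -0.2]
finger_gap: 0.0486
```

```bash
python3 - <<'E'
from h import *
st();plan((525,47,100),87.4,g=40,n=11)
E
```

```text
[ 416.  -311.4   17.6] 96.3 zax [ 0.006  0.061 -0.998] F [ 1.3  0.5 -0.2] gap 48.6 clk 29.2 tau [  0.  -44.1  19.    0.3   0.2   0. ]
from [ 416.  -311.4   17.6] 96.3 clk 29.2 F [ 1.3  0.5 -0.2] gap 48.6 zax [ 0.006  0.061 -0.998]
40, 32, 14, -5, 0.8, 40, 32, 13, -5, 0.8, 40, 32, 13, -6, 0.8, 40, 32, 12, -5, 0.8, 40, 32, 12, -6, 0.8, 40, 33, 11, -5, 0.8, 40, 33, 11, -6, 0.8, 40, 33, 10, -5, 0.8, 40, 33, 10, -6, 0.8, 40, 33, 9, -5, 0.8, 40, 33, 9, -6, 0.8
end [525.2  47.4 100.2] 11
```

Emit:
{"api": "send_rows", "payload": {
  "steps": [40, 0, 0, -15, 0, 40, 5, 5, -30, 0, 40, 32, 13, -25, 0.9, 40, 32, 13, -5, 0.9, 40, 32, 12, -3, 0.9, 40, 32, 12, -3, 0.9, 40, 33, 11, -3, 0.9, 40, 33, 11, -3, 0.9, 40, 33, 10, -3, 0.9, 40, 33, 10, -3, 0.9]
}}

```text
clock: 30.2
position: [0.502, -0.0424, 0.1321]
tcp_rot: [0.718, 0.696, 0.025, -0.018]
force: [0.7, -1.0, -1.1]
finger_gap: 0.0487
```

```bash
python3 - <<'E'
from h import *
st();plan((526,48,90),87.4,g=40)
E
```

```text
[502.  -42.4 132.1] 88.2 zax [ 0.011  0.06  -0.998] F [ 0.7 -1.  -1.1] gap 48.7 clk 30.2 tau [ -2.5 -40.2  21.9   0.1   0.3  -0.7]
from [502.  -42.4 132.1] 88.2 clk 30.2 F [ 0.7 -1.  -1.1] gap 48.7 zax [ 0.011  0.06  -0.998]
40, 29, 7, 16, 0.3, 40, 30, 7, 16, 0.3, 40, 29, 6, 16, 0.3
end [525.6  47.6  89.7] 3
```

Emit:
{"api": "send_rows", "payload": {
  "steps": [40, 29, 7, 12, 0.3, 40, 29, 7, 14, 0.3, 40, 22, 6, 14, 0.3, 40, 8, 0, 10, 0, 40, 0, 0, 4, 0, 40, 0, 0, 0, 0]
}}

```text
clock: 30.8
position: [0.5288, 0.0558, 0.0843]
tcp_rot: [0.721, 0.693, 0.027, -0.016]
force: [0.5, -0.3, -0.7]
finger_gap: 0.0486
```

```bash
python3 - <<'E'
from h import *
st();snap('wrist','w28.png');plan((526,47.6,50),87.4,g=40,n=3)
E
```

```text
[528.8  55.8  84.3] 87.7 zax [ 0.017  0.061 -0.998] F [ 0.5 -0.3 -0.7] gap 48.6 clk 30.8 tau [  0.6 -42.1  21.9  -0.3   0.3   0. ]
from [528.8  55.5  84.6] 87.7 clk 30.85 F [-0.5 -0.8 -2.8] gap 48.7 zax [ 0.017  0.061 -0.998]
40, -3, -1, 11, 0.1, 40, -4, -1, 11, 0.1, 40, -3, -1, 12, 0.1
end [526.   47.8  50. ] 3
```

View pics/w28.png

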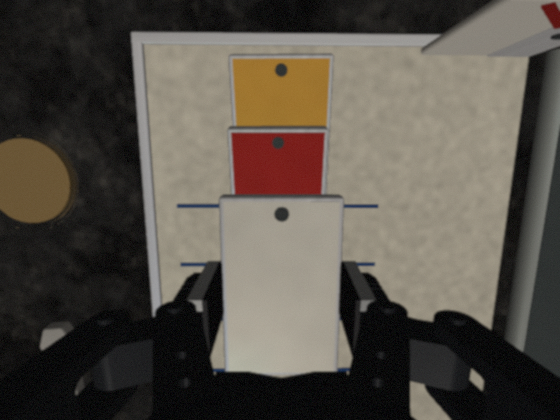

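Emit:
{"api": "send_rows", "payload": {
  "steps": [40, -4, -1, 11, 0.2, 40, -4, -1, 11, 0, 40, -3, -1, 10, 0, 40, 0, 0, 0, 0],
  "grip_force": 25
}}

```text
clock: 31.25
position: [0.5257, 0.0423, 0.0503]
tcp_rot: [0.724, 0.689, 0.027, -0.015]
force: [0.2, 0.7, -0.6]
finger_gap: 0.0485
```

```bash
python3 - <<'E'
from h import *
st();plan((526,47.6,43),87.4,g=40,n=2)
E
```

```text
[525.7  42.3  50.3] 87.2 zax [ 0.019  0.06  -0.998] F [ 0.2  0.7 -0.6] gap 48.5 clk 31.25 tau [ -0.  -42.9  21.   -0.6   0.2  -0. ]
from [525.7  42.3  50.3] 87.2 clk 31.25 F [ 0.2  0.7 -0.6] gap 48.5 zax [ 0.019  0.06  -0.998]
40, 2, -0, 4, -0.1, 40, 3, -0, 4, -0.1
end [526.1  47.8  42.6] 2
```

Emit:
{"api": "send_rows", "payload": {
  "steps": [40, 4, 0, 3, 0, 40, 2, 0, 4, 0, 40, 0, 0, 2, 0]
}}

```text
clock: 31.55
position: [0.5266, 0.0476, 0.042]
tcp_rot: [0.725, 0.688, 0.027, -0.014]
force: [-4.4, -3.1, 9.0]
finger_gap: 0.0489
```

```bash
python3 - <<'E'
from h import *
st();plan((526,47.6,37),87.4,g=40,n=2)
E
```

```text
[526.6  47.6  42. ] 87.1 zax [ 0.02   0.058 -0.998] F [-4.4 -3.1  9. ] gap 48.9 clk 31.55 tau [  2.  -38.3  19.1  -1.5   0.8   0.1]
from [526.6  47.6  42. ] 87.1 clk 31.55 F [-4.4 -3.1  9. ] gap 48.9 zax [ 0.02   0.058 -0.998]
40, -0, -0, 2, -0.2, 40, -0, -1, 3, -0.2
end [525.7  47.9  37. ] 2
```

Emit:
{"api": "send_rows", "payload": {
  "steps": [40, 0, 0, 4, 0, 40, 0, 0, 4, 0, 40, 0, 0, 1, 0]
}}

```text
clock: 31.85
position: [0.5272, 0.0469, 0.0361]
tcp_rot: [0.725, 0.688, 0.026, -0.012]
force: [-3.5, -1.9, 6.2]
finger_gap: 0.049
```

```bash
python3 - <<'E'
from h import *
st();plan((526,47.6,37),87.4,g=40,n=2)
E
```

```text
[527.2  46.9  36.1] 87.1 zax [ 0.022  0.054 -0.998] F [-3.5 -1.9  6.2] gap 49.0 clk 31.85 tau [  0.8 -39.7  19.8  -1.5   0.3   0.1]
from [527.2  46.9  36.1] 87.1 clk 31.85 F [-3.5 -1.9  6.2] gap 49.0 zax [ 0.022  0.054 -0.998]
40, 0, -1, -0, -0.2, 40, 1, -0, -1, -0.2
end [526.2  47.9  37.1] 2
```

Emit:
{"api": "send_rows", "payload": {
  "steps": [56, 0, 0, 0, 0, 66, 0, 0, 0, 0, 66, 0, 0, -15, 0, 66, 0, 0, -25, 0, 66, -5, 0, -30, 0]
}}

```text
clock: 32.35
position: [0.5233, 0.04, 0.1038]
tcp_rot: [0.724, 0.689, 0.024, -0.015]
force: [0.6, -0.2, -0.8]
finger_gap: 0.0659
```

```bash
python3 - <<'E'
from h import *
st()
m,im,d=find('wrist',['yellow','red'],'w29.png',z=.025);C=cloud(m,d)
plan((535,-200,115),87.4,g=70,n=8)
E
```

```text
[523.3  40.  103.8] 87.2 zax [ 0.015  0.055 -0.998] F [ 0.6 -0.2 -0.8] gap 65.9 clk 32.35 tau [  0.8 -39.4  20.7  -1.    0.2   0.1]
yellow [289.  65.] 4155 [534.3 142. ] [32.  46.8] 87.2
red [285. 134.] 4848 [531.1 104.4] [34.5 46.5] 88.1
from [526.5  39.1 109.3] 87.2 clk 32.4 F [0.8 0.1 2.8] gap 65.8 zax [ 0.024  0.055 -0.998]
70, -30, 3, -2, -0, 70, -30, 3, -2, -0, 70, -30, 2, -2, -0, 70, -30, 3, -3, -0, 70, -29, 2, -2, -0, 70, -30, 3, -3, -0, 70, -29, 2, -2, -0, 70, -30, 3, -3, -0
end [ 535.4 -200.3  115.4] 8
```

View pics/w29.png

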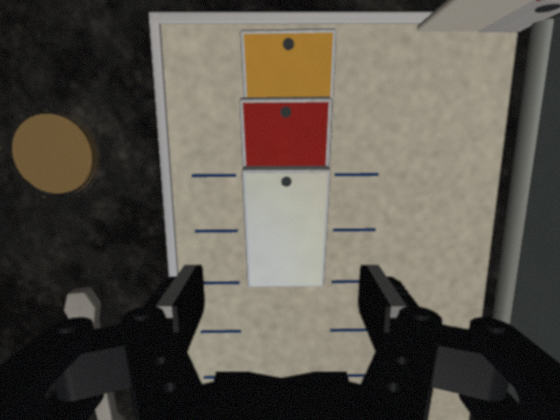

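Emit:
{"api": "send_rows", "payload": {
  "steps": [70, -32, 3, -3, 0, 70, -34, 2, -3, 0, 70, -34, 3, -3, 0, 70, -34, 2, -3, 0, 70, -34, 3, -3, -2, 70, -34, 4, -2, -2, 70, -34, 6, -3, -2, 70, -30, 20, -2, -2, 70, -25, 20, 0, -1, 70, -15, 15, 0, 0]
}}

```text
clock: 33.4
position: [0.6104, -0.2701, 0.1214]
tcp_rot: [0.662, 0.749, 0.034, -0.004]
force: [-0.3, 1.0, 0.3]
finger_gap: 0.0701
```

```bash
python3 - <<'E'
from h import *
st();plan((603.5,-320,62),96.3,g=70)
E
```

```text
[ 610.4 -270.1  121.4] 97.1 zax [ 0.039  0.055 -0.998] F [-0.3  1.   0.3] gap 70.1 clk 33.4 tau [ -0.5 -55.7  22.9  -0.5   0.1  -0. ]
from [ 610.4 -270.1  121.4] 97.1 clk 33.4 F [-0.3  1.   0.3] gap 70.1 zax [ 0.039  0.055 -0.998]
70, -26, -8, 28, 0.4, 70, -26, -7, 28, 0.4
end [ 603.9 -320.3   62.2] 2
```

Emit:
{"api": "send_rows", "payload": {
  "steps": [70, -22, -6, 14, 0.4, 70, -18, -5, 14, 0.4, 70, -10, -3, 14, 0, 70, -3, 0, 12, 0, 70, 0, 0, 0, 0]
}}

```text
clock: 33.9
position: [0.6075, -0.3246, 0.0589]
tcp_rot: [0.668, 0.744, 0.035, -0.003]
force: [-0.3, 0.8, -0.8]
finger_gap: 0.0701
```

```bash
python3 - <<'E'
from h import *
st();find('wrist',['blue'],'w30.png');plan((603.7,-320.5,19),96.3,g=70,n=4)
E
```

```text
[ 607.5 -324.6   58.9] 96.2 zax [ 0.041  0.056 -0.998] F [-0.3  0.8 -0.8] gap 70.1 clk 33.9 tau [ -0.5 -57.8  24.5  -0.5   0.2  -0. ]
blue [268. 245.] 10787 [ 604.  -319.9] [43.7 73.7] 6.1
from [ 607.8 -324.5   59.8] 96.3 clk 33.95 F [-0.7  0.9  0.2] gap 70.0 zax [ 0.042  0.056 -0.998]
70, 1, -1, 10, -0, 70, 0, -2, 10, -0, 70, 1, -1, 10, -0, 70, 0, -2, 11, -0
end [ 603.3 -320.9   18.7] 4
```

View pics/w30.png

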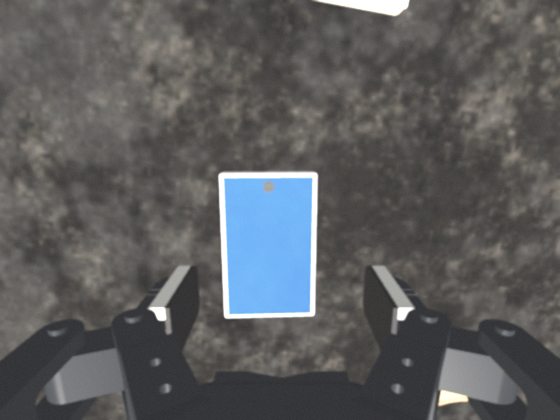

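Emit:
{"api": "send_rows", "payload": {
  "steps": [70, 1, -1, 11, 0, 70, 1, -2, 11, 0, 70, 1, -1, 11, 0, 70, 0, -1, 7, 0, 70, 0, 0, 1, 0]
}}

```text
clock: 34.45
position: [0.6053, -0.3165, 0.0176]
tcp_rot: [0.666, 0.745, 0.035, -0.002]
force: [-0.5, 0.2, -0.1]
finger_gap: 0.0698
```

```bash
python3 - <<'E'
from h import *
st();plan((603.6,-320.5,17.5),96.3,g=70,n=1)
E
```

```text
[ 605.3 -316.5   17.6] 96.5 zax [ 0.044  0.055 -0.997] F [-0.5  0.2 -0.1] gap 69.8 clk 34.45 tau [  0.  -57.3  22.7  -0.2   0.2  -0. ]
from [ 605.3 -316.5   17.6] 96.5 clk 34.45 F [-0.5  0.2 -0.1] gap 69.8 zax [ 0.044  0.055 -0.997]
70, -4, -2, -0, 0.2
end [ 603.7 -320.7   17.3] 1
```

Emit:
{"api": "send_rows", "payload": {
  "steps": [65, -4, -2, 0, 0, 40, 0, 0, 0, 0, 40, 0, 0, 0, 0, 40, 0, 0, 0, 0, 40, 0, 0, 0, 0, 40, 0, 0, 0, 0],
  "grip_force": 40
}}

```text
clock: 35.05
position: [0.6041, -0.3221, 0.0188]
tcp_rot: [0.666, 0.745, 0.035, -0.001]
force: [-0.0, 0.3, -1.4]
finger_gap: 0.0487
```

```bash
python3 - <<'E'
from h import *
st();plan((525,11,100),87.4,g=40,n=10)
E
```

```text
[ 604.1 -322.1   18.8] 96.5 zax [ 0.046  0.054 -0.998] F [-0.   0.3 -1.4] gap 48.7 clk 35.05 tau [ -0.  -57.9  23.   -0.1   0.2   0. ]
from [ 604.1 -322.1   18.8] 96.5 clk 35.05 F [-0.   0.3 -1.4] gap 48.7 zax [ 0.046  0.054 -0.998]
40, 34, -4, -7, 0.9, 40, 34, -4, -7, 0.9, 40, 34, -5, -7, 0.9, 40, 34, -5, -7, 0.9, 40, 34, -6, -6, 0.9, 40, 34, -7, -7, 0.9, 40, 34, -7, -6, 0.9, 40, 34, -7, -7, 0.9, 40, 34, -8, -6, 0.9, 40, 34, -9, -7, 0.9
end [525.   11.5 100.4] 10
```

Emit:
{"api": "send_rows", "payload": {
  "steps": [40, 0, 0, -15, 0, 40, 0, -8, -30, 0, 40, 25, -12, -25, 0.9, 40, 32, -12, -10, 0.9, 40, 32, -12, -5, 0.9, 40, 32, -10, -5, 0.9, 40, 32, -7, -4, 0.9, 40, 32, -6, -4, 0.9, 40, 32, -5, -3, 0.9, 40, 32, -5, -2, 0.9]
}}

```text
clock: 36.05
position: [0.509, -0.0823, 0.1437]
tcp_rot: [0.716, 0.697, 0.038, 0.003]
force: [0.9, 0.1, -0.9]
finger_gap: 0.0483
```

```bash
python3 - <<'E'
from h import *
st();plan((524.3,9,90),87.4,g=40)
E
```

```text
[509.  -82.3 143.7] 88.5 zax [ 0.058  0.049 -0.997] F [ 0.9  0.1 -0.9] gap 48.3 clk 36.05 tau [ -3.2 -38.4  23.5  -0.1   0.2  -0.7]
from [509.  -82.3 143.7] 88.5 clk 36.05 F [ 0.9  0.1 -0.9] gap 48.3 zax [ 0.058  0.049 -0.997]
40, 30, 3, 20, 0.4, 40, 29, 3, 19, 0.4, 40, 30, 3, 20, 0.4
end [524.3   9.1  90. ] 3
```

Emit:
{"api": "send_rows", "payload": {
  "steps": [40, 29, 3, 15, 0.4, 40, 28, 3, 16, 0.4, 40, 16, 2, 16, 0.3, 40, 8, 1, 14, 0, 40, 0, 0, 5, 0, 40, 0, 0, 0, 0]
}}

```text
clock: 36.65
position: [0.5278, 0.009, 0.0908]
tcp_rot: [0.72, 0.692, 0.043, 0.007]
force: [-0.7, -0.3, -0.3]
finger_gap: 0.0486
```

```bash
python3 - <<'E'
from h import *
st();snap('wrist','w31.png');plan((524.3,9,52),87.4,g=40,n=3)
E
```

```text
[527.8   9.   90.8] 87.8 zax [ 0.072  0.05  -0.996] F [-0.7 -0.3 -0.3] gap 48.6 clk 36.65 tau [  0.4 -40.1  22.   -0.7   0.2   0. ]
from [528.1   8.8  91.2] 87.8 clk 36.7 F [0.7 0.  0.3] gap 48.2 zax [ 0.073  0.05  -0.996]
40, -1, -2, 13, 0.1, 40, -1, -2, 13, 0.1, 40, -0, -3, 13, 0.1
end [523.9   9.   51.8] 3
```

View pics/w31.png

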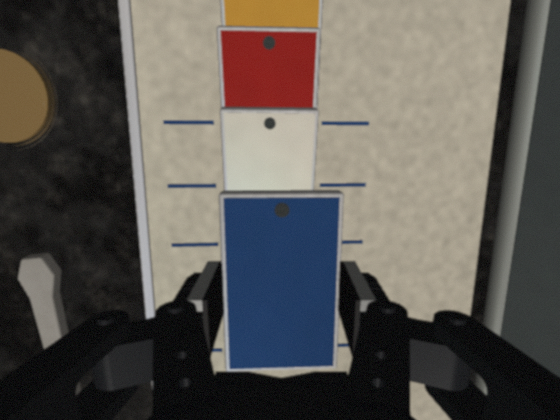

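Emit:
{"api": "send_rows", "payload": {
  "steps": [40, -1, -3, 13, 0.2, 40, -1, -3, 13, 0.1, 40, 0, -3, 10, 0, 40, 0, 0, 1, 0],
  "grip_force": 25
}}

```text
clock: 37.1
position: [0.5247, 0.0059, 0.0571]
tcp_rot: [0.724, 0.688, 0.046, 0.01]
force: [-0.3, 1.0, -1.2]
finger_gap: 0.0481
```

```bash
python3 - <<'E'
from h import *
st();plan((524.3,9,44),87.4,g=40,n=2)
E
```

```text
[524.7   5.9  57.1] 87.3 zax [ 0.081  0.049 -0.996] F [-0.3  1.  -1.2] gap 48.1 clk 37.1 tau [  0.1 -40.8  21.1  -1.    0.2   0. ]
from [524.7   5.9  57.1] 87.3 clk 37.1 F [-0.3  1.  -1.2] gap 48.1 zax [ 0.081  0.049 -0.996]
40, 1, -1, 7, -0.1, 40, 1, -1, 6, -0.1
end [523.8   8.6  44.2] 2
```

Emit:
{"api": "send_rows", "payload": {
  "steps": [40, 2, -1, 7, 0, 40, 2, -1, 5, 0, 40, 1, 0, 2, 0]
}}

```text
clock: 37.4
position: [0.5255, 0.0103, 0.0443]
tcp_rot: [0.724, 0.688, 0.047, 0.012]
force: [-2.6, -5.3, 7.0]
finger_gap: 0.0481
```

```bash
python3 - <<'E'
from h import *
st();plan((523.8,9,38),87.4,g=40,n=2)
E
```

```text
[525.5  10.3  44.3] 87.1 zax [ 0.084  0.047 -0.995] F [-2.6 -5.3  7. ] gap 48.1 clk 37.4 tau [  2.3 -38.1  19.7  -1.6   1.3   0.2]
from [525.5  10.3  44.3] 87.1 clk 37.4 F [-2.6 -5.3  7. ] gap 48.1 zax [ 0.084  0.047 -0.995]
40, -1, -1, 3, -0.1, 40, -1, -1, 3, -0.1
end [523.9   8.7  38.1] 2
```

Emit:
{"api": "send_rows", "payload": {
  "steps": [40, 0, -1, 4, 0, 40, 0, -1, 4, 0, 40, 0, 0, 2, 0]
}}

```text
clock: 37.7
position: [0.5265, 0.0098, 0.0376]
tcp_rot: [0.725, 0.687, 0.048, 0.015]
force: [-6.1, -2.0, 13.0]
finger_gap: 0.0486
```

```bash
python3 - <<'E'
from h import *
st();plan((523.8,9,38),87.4,g=40,n=2)
E
```

```text
[526.5   9.8  37.6] 87.1 zax [ 0.09   0.044 -0.995] F [-6.1 -2.  13. ] gap 48.6 clk 37.7 tau [  0.8 -35.5  19.6  -2.8   0.1   0.1]
from [526.5   9.8  37.6] 87.1 clk 37.7 F [-6.1 -2.  13. ] gap 48.6 zax [ 0.09   0.044 -0.995]
40, -0, -1, -0, -0.1, 40, -1, -2, -1, -0.1
end [523.4   8.9  38.3] 2
```

Emit:
{"api": "send_rows", "payload": {
  "steps": [56, 0, 0, 0, 0, 66, 0, 0, 0, 0, 66, 0, 0, -15, 0, 66, 0, 0, -25, 0, 66, -5, 0, -30, 0, 66, 0, 0, 0, 0]
}}

```text
clock: 38.3
position: [0.5209, 0.003, 0.1093]
tcp_rot: [0.724, 0.688, 0.049, 0.015]
force: [0.4, 0.7, 0.0]
finger_gap: 0.066
```

```bash
python3 - <<'E'
from h import *
st()
m,im,d=find('wrist',['yellow','red','blue'],'w32.png',z=.025);slope(m,im,d,['blue'])
snap('top','t32.png')
E
```

```text
[520.9   3.  109.3] 87.2 zax [ 0.091  0.046 -0.995] F [0.4 0.7 0. ] gap 66.0 clk 38.3 tau [ -0.2 -38.4  21.2   0.3   0.1  -0. ]
yellow [277.  11.] 1882 [534.2 132.7] [11.5 45.6] 88.5
red [275.  64.] 5410 [531.7 105.9] [35.7 46.5] 87.7
blue [279. 223.] 7554 [529.6  11.9] [68.8 46.1] 88.0
blue slope [0.01  0.229] mean [0.5288 0.0133 0.0275] 7535
```

View pics/w32.png

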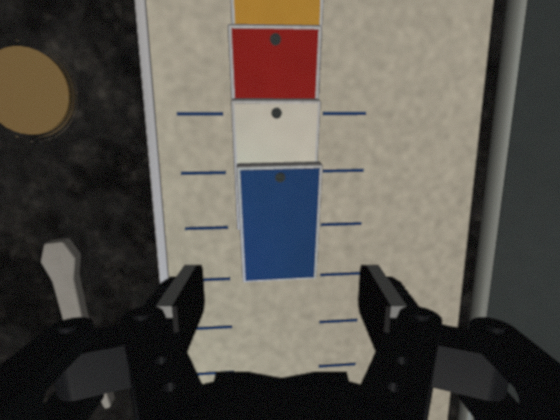

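View pics/t32.png

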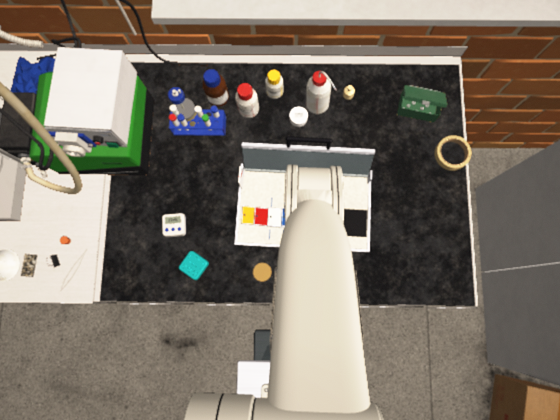

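```bash
python3 - <<'E'
from h import *
m=eyes.camera_model('top');z=np.load('pics/t32.png.npz');im=z['im'];V=im.max(2)
for th in (70,100,130):
    mk=(V<th);q=np.zeros_like(mk);q[205:242,338:369]=1
    print(rects(mk&q,m,.011,200))
t0=np.load('pics/top0.png.npz')['im'];
q=np.zeros(V.shape,bool);q[212:250,155:192]=1
print(rects(seg(im)['white']&q,m,.016,100))
uy=np.array([.0445,.999]);ux=np.array([.999,-.0445]);c=np.array([554.5,-11.2])
for y in (-140,-143,-145): print(c-30*ux+y*uy)
plan((508,330,110),92,g=80)
E
```

```text
[(array([355., 222.]), np.int32(523), array([ 518.8, -151.4]), array([57.4, 70. ]), 88.7)]
[(array([355., 222.]), np.int32(547), array([ 518.9, -152.2]), array([60.5, 71.7]), 87.2)]
[(array([355., 222.]), np.int32(580), array([ 518.8, -152.6]), array([60.4, 73.9]), 88.7)]
[(array([174., 225.]), np.int32(377), array([507.8, 343.5]), array([60.6, 61.5]), 7.1)]
[ 518.3   -149.725]
[ 518.1665 -152.722 ]
[ 518.0775 -154.72  ]
from [518.6   3.3 106. ] 87.2 clk 38.4 F [-0.   0.1  0.5] gap 65.6 zax [ 0.085  0.046 -0.995]
80, 36, -3, 1, -0.5, 80, 36, -3, 1, -0.5, 80, 36, -2, 1, -0.5, 80, 36, -2, 1, -0.5, 80, 36, -2, 1, -0.5, 80, 37, -1, 1, -0.5, 80, 36, -1, 1, -0.5, 80, 37, -1, 2, -0.5, 80, 36, -1, 1, -0.5
end [507.9 329.7 110.3] 9
```

Emit:
{"api": "send_rows", "payload": {
  "steps": [75, -30, 2, -10, 0, 75, -35, 2, -15, 0, 75, -35, 2, -15, 0, 75, -35, 2, -15, 0, 75, -35, 2, -15, 0, 75, -20, 2, 0, 0, 75, 0, 0, 0, 0, 75, 0, 0, 0, 0]
}}

```text
clock: 39.2
position: [0.5119, -0.1932, 0.1574]
tcp_rot: [0.722, 0.69, 0.043, 0.005]
force: [0.1, -0.8, -0.2]
finger_gap: 0.0753
```

```bash
python3 - <<'E'
from lines import *
st();m=eyes.camera_model('wrist');im,d=snap('wrist','w33.png');np.savez('pics/w33m.npz',**m)
V=im.max(2);st()
for th in (50,70,90): print([r for r in rects(V<th,m,.011,1500)])
E
```

```text
[ 511.9 -193.2  157.4] 87.5 zax [ 0.068  0.053 -0.996] F [ 0.1 -0.8 -0.2] gap 75.3 clk 39.2 tau [ -0.6 -41.7  24.2  -0.4   0.2  -0. ]
[ 511.6 -192.8  157.1] 87.6 zax [ 0.067  0.053 -0.996] F [-0.2  0.8 -1.1] gap 74.8 clk 39.25 tau [ -0.3 -42.2  24.4  -0.3   0.3  -0. ]
[(array([37., 28.]), np.int32(3456), array([358.1, -53.1]), array([44.8, 46.2]), 88.7), (array([114.,  34.]), np.int32(1664), array([412.5, -57.9]), array([51.9, 27.9]), 88.5), (array([27., 95.]), np.int32(1557), array([345.3, -92.2]), array([41.2, 31.9]), 18.1), (array([264., 310.]), np.int32(85169), array([ 542.1, -254.2]), array([258.2, 516.4]), 83.9), (array([274., 162.]), np.int32(8059), array([ 519.8, -149.6]), array([66.3, 72.6]), 87.5)]
[(array([235., 267.]), np.int32(134952), array([ 546.4, -214. ]), array([339. , 516.4]), 83.9), (array([274., 163.]), np.int32(8254), array([ 519.8, -149.5]), array([67.4, 73.3]), 87.4)]
[(array([238., 270.]), np.int32(142994), array([ 547.4, -204.9]), array([357.2, 516.4]), 83.9), (array([274., 162.]), np.int32(8402), array([ 519.8, -149.5]), array([67.9, 73.8]), 87.4)]
```

View pics/w33.png

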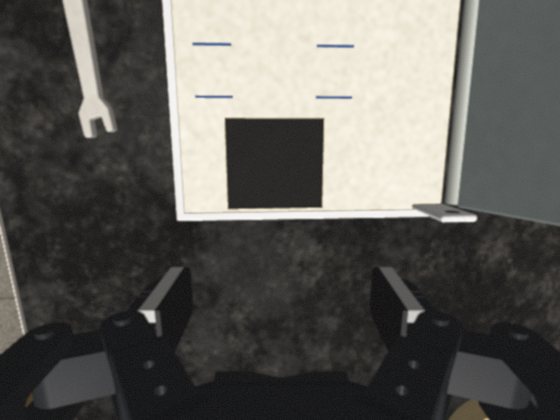

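```bash
python3 - <<'E'
from h import *
plan((400,-168,45),91,g=0,n=5)
E
```

```text
from [ 511.6 -192.8  157.1] 87.6 clk 39.25 F [-0.2  0.8 -1.1] gap 74.8 zax [ 0.067  0.053 -0.996]
0, 3, -24, 21, -0.7, 0, 3, -24, 21, -0.7, 0, 3, -24, 21, -0.7, 0, 4, -24, 21, -0.7, 0, 4, -23, 21, -0.7
end [ 400.3 -167.7   45.5] 5
```

Emit:
{"api": "send_rows", "payload": {
  "steps": [0, 3, -26, 15, -0.7, 0, 3, -26, 15, -0.7, 0, 3, -26, 18, -0.7, 0, 4, -24, 20, -0.7, 0, 3, -10, 21, -0.7, 0, 0, 0, 15, 0, 0, 0, 0, 15, 0, 0, 0, 0, 0, 0]
}}

```text
clock: 40.05
position: [0.4008, -0.1548, 0.0238]
tcp_rot: [0.694, 0.719, 0.042, 0.001]
force: [0.4, 0.0, 0.7]
finger_gap: 0.0002
```

```bash
python3 - <<'E'
from h import *
st()
E
```

```text
[ 400.8 -154.8   23.8] 92.1 zax [ 0.06   0.06  -0.996] F [0.4 0.  0.7] gap 0.2 clk 40.05 tau [ -0.2 -33.3  17.5  -0.8   0.2   0. ]
```

Emit:
{"api": "send_rows", "payload": {
  "steps": [0, -6, 12, 2, 0, 0, -2, 12, 0, 0, 0, 0, 10, 0, 0, 0, 0, 9, 0, 0]
}}

```text
clock: 40.45
position: [0.4296, -0.16, 0.0223]
tcp_rot: [0.695, 0.718, 0.028, -0.012]
force: [-31.8, -5.3, 33.8]
finger_gap: 0.0
```

```bash
python3 - <<'E'
from h import *
st()
E
```

```text
[ 429.6 -160.    22.3] 91.9 zax [ 0.022  0.056 -0.998] F [-31.8  -5.3  33.8] gap 0.0 clk 40.45 tau [  7.2 -28.1  26.6 -10.7   4.5  -0.2]
```

Emit:
{"api": "send_rows", "payload": {
  "steps": [0, 0, 4, 0, 0, 80, 0, -10, 0, 0, 80, 0, -5, -20, 0, 80, 0, 0, -25, 0, 80, 5, 0, -30, 0]
}}

```text
clock: 40.95
position: [0.4134, -0.1597, 0.0991]
tcp_rot: [0.696, 0.717, 0.022, -0.018]
force: [0.2, -0.1, -0.9]
finger_gap: 0.0582
```

```bash
python3 - <<'E'
from h import *
plan((505,325,110),95,g=80,n=13)
E
```

```text
from [ 413.4 -159.7   99.1] 91.7 clk 40.95 F [ 0.2 -0.1 -0.9] gap 58.2 zax [ 0.006  0.056 -0.998]
80, 37, 8, 1, -0.3, 80, 37, 8, 1, -0.3, 80, 37, 9, 1, -0.3, 80, 37, 9, 1, -0.3, 80, 37, 9, 1, -0.3, 80, 37, 9, 1, -0.3, 80, 37, 9, 2, -0.3, 80, 37, 10, 1, -0.3, 80, 36, 10, 2, -0.3, 80, 37, 10, 1, -0.3, 80, 36, 10, 2, -0.3, 80, 36, 10, 1, -0.3, 80, 37, 10, 2, -0.3
end [504.9 325.  110. ] 13
```

Emit:
{"api": "send_rows", "payload": {
  "steps": [80, 37, 8, 0, 0, 80, 37, 8, 0, 0, 80, 37, 9, 0, 0, 80, 37, 9, 0, 0, 80, 37, 9, 0, 0, 80, 37, 9, 0, 0, 80, 37, 9, 0, 0, 80, 37, 10, 0, -0.5, 80, 37, 10, 0, -0.5, 80, 37, 10, 0, -0.5]
}}

```text
clock: 41.95
position: [0.5177, 0.2246, 0.1398]
tcp_rot: [0.689, 0.724, 0.038, -0.001]
force: [0.3, -0.5, -0.1]
finger_gap: 0.0799
```

```bash
python3 - <<'E'
from h import *
plan((505,320,115),95,g=80,n=4)
E
```

```text
from [517.7 224.6 139.8] 92.9 clk 41.95 F [ 0.3 -0.5 -0.1] gap 79.9 zax [ 0.051  0.056 -0.997]
80, 24, -2, 7, -0.5, 80, 23, -2, 7, -0.5, 80, 24, -2, 8, -0.5, 80, 24, -2, 7, -0.5
end [505.2 320.4 115.5] 4
```

Emit:
{"api": "send_rows", "payload": {
  "steps": [80, 24, -2, 8, -0.5, 80, 23, -2, 8, -0.5, 80, 20, -2, 8, -0.5, 80, 12, -2, 8, -0.5, 80, 5, 0, 5, 0, 80, 0, 0, 0, 0]
}}

```text
clock: 42.55
position: [0.5134, 0.3255, 0.1121]
tcp_rot: [0.672, 0.739, 0.047, 0.002]
force: [0.7, -0.7, 0.2]
finger_gap: 0.0801
```

```bash
python3 - <<'E'
from h import *
st();find('wrist',['white'],'w34.png',z=.015,amin=2000);plan((508,345,65),95,g=80)
E
```

```text
[513.4 325.5 112.1] 95.5 zax [ 0.066  0.067 -0.996] F [ 0.7 -0.7  0.2] gap 80.1 clk 42.55 tau [  0.6 -46.4  23.9  -0.9   0.1   0. ]
white [265. 202.] 7520 [508.9 346.8] [59.9 59.8] 4.0
from [513.5 325.  112.4] 95.5 clk 42.6 F [-0.4  0.2 -0.5] gap 80.0 zax [ 0.066  0.067 -0.996]
80, 9, -4, 24, 0.3, 80, 8, -3, 24, 0.3
end [508.1 344.5  65.1] 2
```

View pics/w34.png

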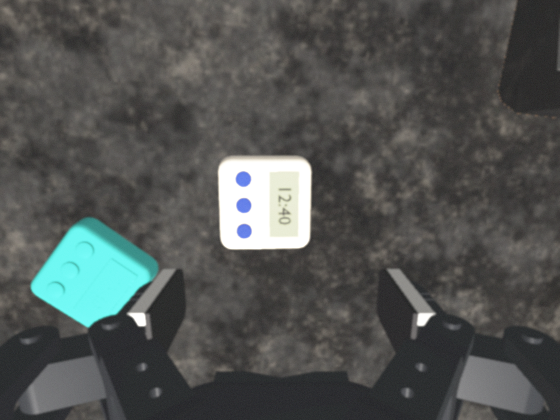

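Emit:
{"api": "send_rows", "payload": {
  "steps": [80, 8, -3, 15, 0.3, 80, 8, -3, 15, 0, 80, 2, 0, 15, 0, 80, 0, 0, 10, 0, 80, 0, 0, 0, 0]
}}

```text
clock: 43.1
position: [0.5133, 0.3422, 0.0598]
tcp_rot: [0.677, 0.734, 0.049, 0.003]
force: [-0.6, -0.8, 0.8]
finger_gap: 0.0795
```

```bash
python3 - <<'E'
from h import *
st();find('wrist',['white'],'w35.png',z=.015,amin=2000);plan((508,345.5,19.5),95,g=80,n=4)
E
```

```text
[513.3 342.2  59.8] 94.7 zax [ 0.071  0.068 -0.995] F [-0.6 -0.8  0.8] gap 79.5 clk 43.1 tau [  0.2 -48.1  22.5  -1.1   0.1   0. ]
white [265. 250.] 11577 [508.9 347.5] [59.2 61.2] 5.0
from [513.6 342.4  60.6] 94.7 clk 43.15 F [ 0.2 -0.2  0.3] gap 79.8 zax [ 0.072  0.068 -0.995]
80, 0, -2, 10, -0.1, 80, 0, -2, 10, -0.1, 80, 1, -2, 10, -0.1, 80, 0, -3, 11, -0.1
end [507.6 345.4  19.2] 4
```

Emit:
{"api": "send_rows", "payload": {
  "steps": [80, 0, -2, 11, 0, 80, 0, -2, 11, 0, 80, 1, -2, 11, 0, 80, 0, -3, 7, 0, 80, 0, 0, 1, 0]
}}

```text
clock: 43.65
position: [0.5087, 0.345, 0.0179]
tcp_rot: [0.678, 0.733, 0.051, 0.004]
force: [-0.4, 1.2, 0.2]
finger_gap: 0.0799
```

```bash
python3 - <<'E'
from h import *
st();plan((508,346,19.5),95,g=80,n=1)
E
```

```text
[508.7 345.   17.9] 94.6 zax [ 0.075  0.07  -0.995] F [-0.4  1.2  0.2] gap 79.9 clk 43.65 tau [ -0.  -48.9  21.   -1.    0.1   0. ]
from [508.7 345.   17.9] 94.6 clk 43.65 F [-0.4  1.2  0.2] gap 79.9 zax [ 0.075  0.07  -0.995]
80, 1, -0, -2, -0.4
end [508.4 345.9  19.9] 1
```

Emit:
{"api": "send_rows", "payload": {
  "steps": [70, 1, 0, -1, 0, 55, 0, 0, 0, 0, 55, 0, 0, 0, 0, 55, 0, 0, 0, 0, 55, 0, 0, 0, 0],
  "grip_force": 45
}}

```text
clock: 44.15
position: [0.5088, 0.3468, 0.0202]
tcp_rot: [0.678, 0.733, 0.052, 0.004]
force: [0.3, -0.0, -0.2]
finger_gap: 0.0608
```

```bash
python3 - <<'E'
from h import *
st();find('wrist',['white'],'w36.png',z=.015,amin=2000)
E
```

```text
[508.8 346.8  20.2] 94.7 zax [ 0.076  0.07  -0.995] F [ 0.3 -0.  -0.2] gap 60.8 clk 44.15 tau [  0.  -49.2  21.2  -0.8   0.1   0. ]
white [272. 291.] 12079 [510.6 346.2] [58.5 57.7] 4.9
```

Emit:
{"api": "send_rows", "payload": {
  "steps": [55, 0, 0, -15, 0, 55, 0, 0, -25, 0, 55, -10, 0, -28, 0, 55, -25, 0, -20, 0.5, 55, -30, 0, -10, 0.5, 55, -30, 0, 0, 0.5, 55, -30, 1, 0, 0.5, 55, -30, 1, 0, 0.5, 55, -30, 1, 0, 0.5, 55, -30, 1, 0, 0.5]
}}

```text
clock: 45.2
position: [0.52, 0.1229, 0.1187]
tcp_rot: [0.697, 0.714, 0.058, 0.005]
force: [0.9, 0.2, -0.1]
finger_gap: 0.0607
```

```bash
python3 - <<'E'
from h import *
st();plan((518.2,-150.3,115),87.3,g=55,n=11)
E
```

```text
[520.  122.9 118.7] 91.6 zax [ 0.088  0.075 -0.993] F [ 0.9  0.2 -0.1] gap 60.7 clk 45.2 tau [  2.7 -39.8  23.   -0.6   0.2   0.4]
from [520.  122.9 118.7] 91.6 clk 45.2 F [ 0.9  0.2 -0.1] gap 60.7 zax [ 0.088  0.075 -0.993]
55, -25, -1, -2, 0.4, 55, -25, -1, -2, 0.4, 55, -25, -0, -1, 0.4, 55, -25, -0, -2, 0.4, 55, -25, 0, -1, 0.4, 55, -25, 0, -2, 0.4, 55, -25, 0, -1, 0.4, 55, -24, 1, -2, 0.4, 55, -25, 1, -1, 0.4, 55, -24, 1, -2, 0.4, 55, -25, 1, -1, 0.4
end [ 518.5 -150.7  114.9] 11
```

Emit:
{"api": "send_rows", "payload": {
  "steps": [55, -25, -1, -2, 0.4, 55, -25, -1, -2, 0.4, 55, -25, 0, -2, 0.4, 55, -25, 0, -2, 0.4, 55, -25, 0, -2, 0.4, 55, -25, 0, -2, 0.4, 55, -25, 0, -2, 0.4, 55, -24, 1, -2, 0.4, 55, -22, 1, -1, 0.4, 55, -16, 1, 0, 0.4]
}}

```text
clock: 46.2
position: [0.519, -0.1278, 0.1308]
tcp_rot: [0.724, 0.687, 0.062, 0.009]
force: [0.6, 0.1, -0.5]
finger_gap: 0.0607
```

```bash
python3 - <<'E'
from h import *
st();plan((518.2,-150.3,60),87.3,g=55,n=5)
E
```

```text
[ 519.  -127.8  130.8] 87.2 zax [ 0.103  0.072 -0.992] F [ 0.6  0.1 -0.5] gap 60.7 clk 46.2 tau [  0.8 -40.6  23.1  -0.6   0.3   0.2]
from [ 519.  -127.8  130.8] 87.2 clk 46.2 F [ 0.6  0.1 -0.5] gap 60.7 zax [ 0.103  0.072 -0.992]
55, -6, -1, 14, -0, 55, -5, -1, 14, -0, 55, -6, -2, 14, -0, 55, -5, -1, 13, -0, 55, -6, -2, 14, -0
end [ 517.8 -150.3   59.5] 5
```

Emit:
{"api": "send_rows", "payload": {
  "steps": [55, -6, -1, 14, 0, 55, -6, -2, 14, 0, 55, -6, -2, 14, 0, 55, -5, -2, 14, 0, 55, -2, -2, 12, 0, 55, 0, 0, 6, 0, 55, 0, 0, 0, 0]
}}

```text
clock: 46.9
position: [0.5193, -0.1525, 0.0603]
tcp_rot: [0.726, 0.685, 0.065, 0.015]
force: [0.3, -0.2, -1.4]
finger_gap: 0.0607
```

```bash
python3 - <<'E'
from h import *
st();snap('wrist','w37.png');plan((518,-150.3,36),87.3,g=55,n=3)
E
```

```text
[ 519.3 -152.5   60.3] 86.9 zax [ 0.114  0.067 -0.991] F [ 0.3 -0.2 -1.4] gap 60.7 clk 46.9 tau [ -0.1 -41.6  21.   -0.9   0.3   0. ]
from [ 519.6 -152.6   60.7] 86.9 clk 46.95 F [-0.5 -0.2 -0.7] gap 61.0 zax [ 0.115  0.067 -0.991]
55, 0, -1, 8, -0.1, 55, 0, -2, 8, -0.1, 55, 0, -1, 8, -0.1
end [ 518.4 -150.8   36.5] 3
```

View pics/w37.png

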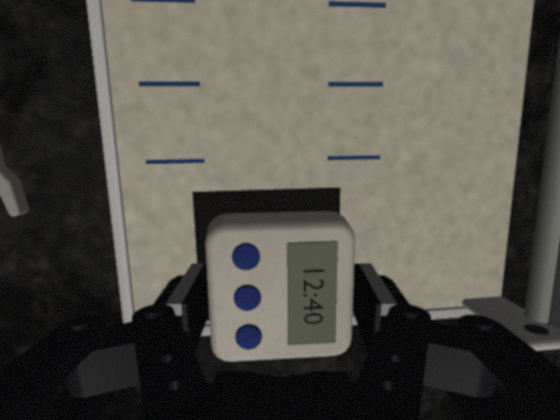

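Emit:
{"api": "send_rows", "payload": {
  "steps": [55, 0, -2, 9, 0, 55, 0, -2, 9, 0, 55, 0, -1, 6, 0, 55, 0, 0, 0, 0]
}}

```text
clock: 47.35
position: [0.5186, -0.1502, 0.0361]
tcp_rot: [0.725, 0.685, 0.065, 0.016]
force: [0.6, 0.5, -0.5]
finger_gap: 0.0606
```

```bash
python3 - <<'E'
from h import *
st();plan((517.8,-150.3,32),87.3,g=55,n=2)
E
```

```text
[ 518.6 -150.2   36.1] 87.0 zax [ 0.117  0.066 -0.991] F [ 0.6  0.5 -0.5] gap 60.6 clk 47.35 tau [ -0.  -42.3  20.3  -0.9   0.4   0. ]
from [ 518.6 -150.2   36.1] 87.0 clk 47.35 F [ 0.6  0.5 -0.5] gap 60.6 zax [ 0.117  0.066 -0.991]
55, -0, -1, 2, -0.1, 55, -0, -0, 2, -0.1
end [ 518.  -149.9   32. ] 2
```

Emit:
{"api": "send_rows", "payload": {
  "steps": [55, 0, -1, 3, 0, 55, 0, 0, 3, 0, 55, 0, 0, 1, 0]
}}

```text
clock: 47.65
position: [0.5181, -0.1497, 0.0309]
tcp_rot: [0.725, 0.685, 0.065, 0.016]
force: [-4.5, 0.4, 11.5]
finger_gap: 0.0604
```

```bash
python3 - <<'E'
from h import *
st();plan((517.8,-150.3,32),87.3,g=55,n=2)
E
```

```text
[ 518.1 -149.7   30.9] 87.0 zax [ 0.117  0.066 -0.991] F [-4.5  0.4 11.5] gap 60.4 clk 47.65 tau [  0.3 -36.9  19.   -2.3   0.4   0. ]
from [ 518.1 -149.7   30.9] 87.0 clk 47.65 F [-4.5  0.4 11.5] gap 60.4 zax [ 0.117  0.066 -0.991]
55, -0, -0, -1, -0.1, 55, -1, -0, -0, -0.1
end [ 517.9 -150.7   31.8] 2
```

Touching the pad. Release and rise.

Emit:
{"api": "send_rows", "payload": {
  "steps": [70, 0, 0, 0, 0, 78, 0, 0, 0, 0, 78, 0, 0, -15, 0, 78, -5, 0, -25, 0, 78, -15, 0, -30, 0, 78, -25, 0, -30, 0, 78, -10, 0, -20, 0, 78, 0, 0, 0, 0]
}}

```text
clock: 48.45
position: [0.5016, -0.214, 0.1494]
tcp_rot: [0.724, 0.686, 0.065, 0.017]
force: [0.3, 0.1, 0.1]
finger_gap: 0.0778
```

```bash
python3 - <<'E'
from h import *
st();m,im,d=find('wrist',['white'],'w38.png',z=.029,amin=2000);np.savez('pics/w38m.npz',**m)
snap('top','t38.png');im,d=snap('side','s38.png');cv2.imwrite('pics/s38z.png',cv2.resize(im[120:290,200:400,::-1],(700,595),interpolation=2))
E
```

```text
[ 501.6 -214.   149.4] 87.2 zax [ 0.118  0.065 -0.991] F [0.3 0.1 0.1] gap 77.8 clk 48.45 tau [ -0.4 -40.5  23.5   0.1   0.3  -0.1]
white [316.  87.] 44985 [ 546.1 -126.7] [131.5 200.2] 88.2
white [275. 138.] 4462 [ 519.8 -150.1] [57.2 57.2] 86.9
```

View pics/w38.png

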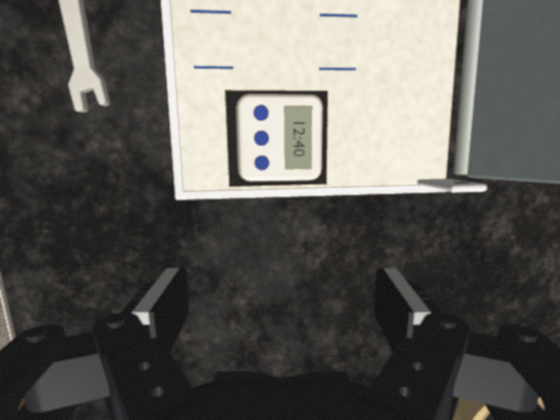

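View pics/s38z.png

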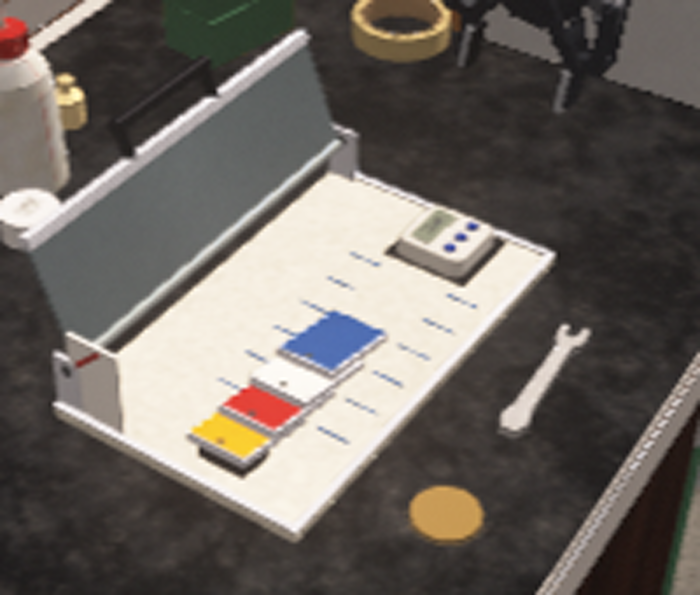

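```bash
python3 - <<'E'
from h import *
z=np.load('pics/t38.png.npz');im=z['im'];d=z['d'];m=eyes.camera_model('top')
cv2.imwrite('pics/t38z.png',cv2.resize(im[135:260,225:385,::-1],(768,600),interpolation=2))
ms=seg(im);q=np.zeros(im.shape[:2],bool);q[200:245,236:300]=1
for k in ('yellow','red','blue'): print(k,rects(ms[k]&q,m,.027,20))
print([slot(i) for i in (1,2,3,4)])
E
```

```text
yellow [(array([248., 215.]), np.int32(168), array([534.9, 139.6]), array([41.8, 27.3]), 1.5)]
red [(array([261., 216.]), np.int32(186), array([530.9, 104. ]), array([32.1, 42.9]), 85.2)]
blue [(array([291., 217.]), np.int32(261), array([529.2,  22.8]), array([46.4, 42.2]), 86.4)]
[array([530.2405, 118.971 ]), array([528.6385,  83.007 ]), array([527.0365,  47.043 ]), array([525.4345,  11.079 ])]
```

View pics/t38z.png

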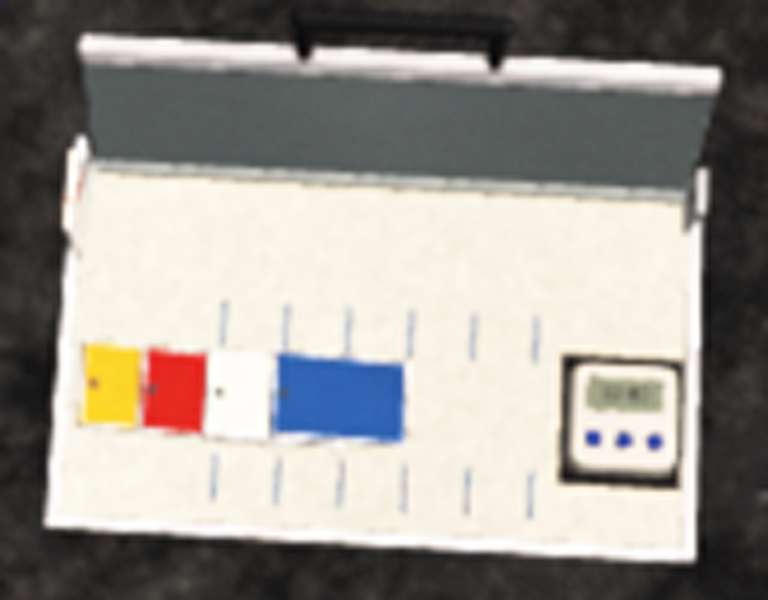

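Emit:
{"api": "send_rows", "payload": {
  "steps": [24, 0, 0, -30, 0, 24, 0, 0, -35, 0, 24, 15, 15, -25, 0, 24, 28, 26, 0, 0, 24, 28, 26, 0, 0, 24, 28, 26, 0, 0, 24, 28, 26, 0, 0, 24, 20, 20, 0, 0]
}}

```text
clock: 49.4
position: [0.6307, -0.0663, 0.2449]
tcp_rot: [0.724, 0.687, 0.058, -0.002]
force: [0.6, -0.9, -0.6]
finger_gap: 0.0241
```

```bash
python3 - <<'E'
from h import *
st();plan((694,-20,235),87.3,g=24,step=30)
E
```

```text
[630.7 -66.3 244.9] 87.2 zax [ 0.081  0.082 -0.993] F [ 0.6 -0.9 -0.6] gap 24.1 clk 49.4 tau [ -0.4 -50.   24.7  -0.7   0.4  -0.3]
from [630.7 -66.3 244.9] 87.2 clk 49.4 F [ 0.6 -0.9 -0.6] gap 24.1 zax [ 0.081  0.082 -0.993]
24, 16, 20, 6, -0, 24, 16, 20, 6, -0, 24, 16, 20, 7, -0
end [694.3 -20.3 234.7] 3
```

Emit:
{"api": "send_rows", "payload": {
  "steps": [22, 16, 20, 6, 0, 22, 16, 20, 6, 0, 22, 12, 16, 6, 0, 22, 3, 4, 4, 0, 22, 0, 0, 0, 0]
}}

```text
clock: 49.9
position: [0.6949, -0.0079, 0.2175]
tcp_rot: [0.72, 0.692, 0.052, -0.009]
force: [-0.6, 0.4, -0.4]
finger_gap: 0.0221
```

```bash
python3 - <<'E'
from h import *
st();m=eyes.camera_model('wrist');im,d=snap('wrist','w39.png');C=cloud(m,d);V=im.max(2)
for v in (150,180,210,240):
    u=np.where(V[v,200:420]<45)[0]+200; print(v,u.min() if len(u) else 0,u.max() if len(u) else 0, C[v,int(np.median(u))] if len(u) else 0)
st()
E
```

```text
[694.9  -7.9 217.5] 87.9 zax [ 0.062  0.085 -0.994] F [-0.6  0.4 -0.4] gap 22.1 clk 49.9 tau [  0.5 -55.1  26.8  -0.6   0.3   0. ]
150 276 405 [ 0.7677  0.0494 -0.0004]
180 256 362 [0.7289 0.0218 0.0008]
210 272 319 [0.7061 0.0195 0.1699]
240 272 403 [0.7022 0.0048 0.1735]
[694.4  -8.2 217.6] 87.9 zax [ 0.062  0.086 -0.994] F [-0.7  0.1 -0.9] gap 22.2 clk 49.95 tau [ -0.3 -56.9  27.5  -0.5   0.2   0. ]
```

View pics/w39.png

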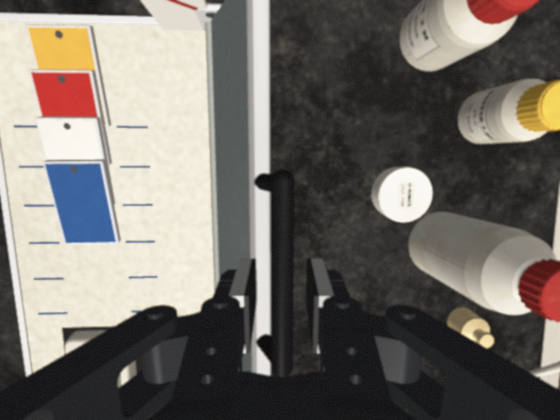

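Emit:
{"api": "send_rows", "payload": {
  "steps": [22, -6, 0, 14, 0, 22, -6, 0, 14, 0, 22, -2, 0, 10, 0, 22, 0, 0, 0, 0]
}}

```text
clock: 50.35
position: [0.6931, -0.021, 0.1771]
tcp_rot: [0.721, 0.691, 0.051, -0.01]
force: [-0.3, 1.0, -0.4]
finger_gap: 0.0223
```

```bash
python3 - <<'E'
from h import *
st();m=eyes.camera_model('wrist');im,d=snap('wrist','w40.png');C=cloud(m,d)
print([C[v,u] for v,u in ((200,278),(220,278),(240,278))])
arc(1.7,2,off=12,g=22,hx=649)
E
```

```text
[693.1 -21.  177.1] 87.7 zax [ 0.059  0.085 -0.995] F [-0.3  1.  -0.4] gap 22.3 clk 50.35 tau [  0.  -55.8  26.2  -0.7   0.3  -0. ]
[array([0.6951, 0.0173, 0.1704]), array([0.6947, 0.0097, 0.1721]), array([0.6943, 0.0017, 0.172 ])]
R 126.2 th0 1.931 [693.5 -21.  178.1] 87.7 F [-1.  -0.2  0. ] gap 0.022131434069108287 50.4 zaxis [ 0.06   0.085 -0.995]
22, 1, -13, -9, 0, 22, 0, -14, -3, 0
```

View pics/w40.png

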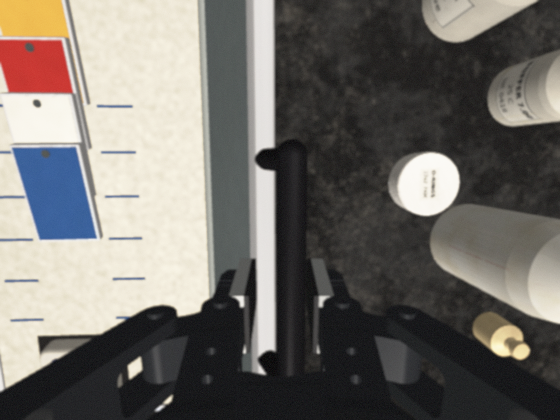

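```bash
python3 - <<'E'
from h import *
plan((667,-20,187),87.7,g=22,n=2)
E
```

```text
from [693.5 -21.  178.1] 87.7 clk 50.4 F [-1.  -0.2  0. ] gap 22.1 zax [ 0.06   0.085 -0.995]
22, 0, -13, -5, 0, 22, 1, -13, -5, 0
end [667.  -19.7 186.7] 2
```

Emit:
{"api": "send_rows", "payload": {
  "steps": [22, 0, -13, -5, 0, 22, 0, -14, -4, 0, 22, 0, -16, -2, 0, 22, 0, -16, 0, 0]
}}

```text
clock: 50.8
position: [0.6387, -0.0191, 0.1906]
tcp_rot: [0.72, 0.691, 0.058, -0.005]
force: [2.5, 0.3, -1.7]
finger_gap: 0.0223
```

```bash
python3 - <<'E'
from h import *
st();m=eyes.camera_model('wrist');im,d=snap('wrist','w41.png');C=cloud(m,d)
print([C[v,u] for v,u in ((200,285),(220,285),(240,285))])
plan((603,-17,182),87.7,g=22,n=2)
E
```

```text
[638.7 -19.1 190.6] 87.8 zax [ 0.077  0.087 -0.993] F [ 2.5  0.3 -1.7] gap 22.3 clk 50.8 tau [ -0.1 -47.9  25.5   0.9   0.3   0. ]
[array([0.6437, 0.0189, 0.182 ]), array([0.6434, 0.0108, 0.1819]), array([0.643 , 0.0027, 0.1826])]
from [636.1 -19.  190.6] 87.8 clk 50.85 F [-1.8 -0.  -0. ] gap 22.1 zax [ 0.074  0.087 -0.993]
22, -0, -17, 3, 0, 22, -0, -17, 3, 0
end [602.7 -16.9 182.3] 2
```

View pics/w41.png

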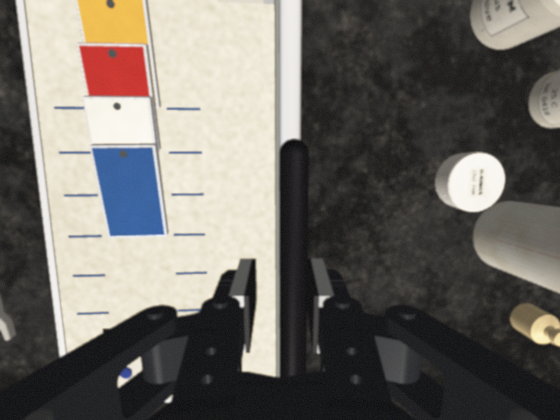

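Emit:
{"api": "send_rows", "payload": {
  "steps": [22, 0, -17, 3, 0, 22, 0, -17, 4, 0, 22, 0, -13, 7, 0]
}}

```text
clock: 51.15
position: [0.596, -0.0166, 0.1804]
tcp_rot: [0.72, 0.691, 0.063, 0.001]
force: [2.5, 0.3, 1.0]
finger_gap: 0.0222
```

```bash
python3 - <<'E'
from h import *
st();m=eyes.camera_model('wrist');im,d=snap('wrist','w42.png');C=cloud(m,d)
print([C[v,u] for v,u in ((200,288),(220,288),(240,288))])
plan((574,-15,168),87.7,g=22,n=2)
E
```

```text
[596.  -16.6 180.4] 87.8 zax [ 0.093  0.085 -0.992] F [2.5 0.3 1. ] gap 22.2 clk 51.15 tau [  0.1 -43.   24.1   0.7   0.3  -0. ]
[array([0.6021, 0.0217, 0.1745]), array([0.6018, 0.0136, 0.1739]), array([0.6015, 0.0054, 0.1735])]
from [593.4 -16.3 179. ] 87.8 clk 51.2 F [-1.1 -0.9 -0.6] gap 21.7 zax [ 0.089  0.085 -0.992]
22, -0, -10, 5, 0.1, 22, -0, -10, 4, 0.1
end [574.3 -14.7 168.3] 2
```

View pics/w42.png

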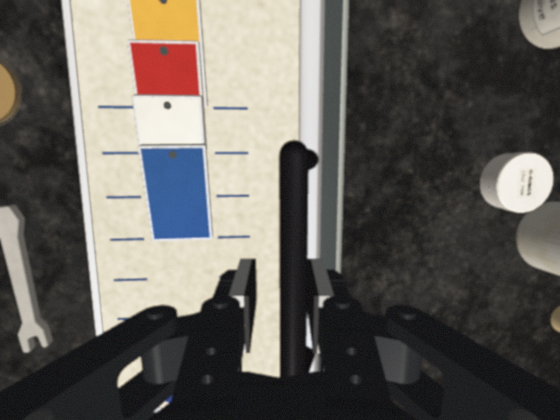

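Emit:
{"api": "send_rows", "payload": {
  "steps": [22, 0, -11, 6, 0, 22, 0, -11, 6, 0]
}}

```text
clock: 51.4
position: [0.5764, -0.0149, 0.169]
tcp_rot: [0.72, 0.691, 0.065, 0.004]
force: [2.5, -1.4, 2.2]
finger_gap: 0.0222
```

```bash
python3 - <<'E'
from h import *
st();m=eyes.camera_model('wrist');im,d=snap('wrist','w43.png');C=cloud(m,d)
print([C[v,u] for v,u in ((200,288),(220,288),(240,288))])
plan((552,-14,151),87.7,g=22,n=2)
E
```

```text
[576.4 -14.9 169. ] 87.8 zax [ 0.099  0.084 -0.992] F [ 2.5 -1.4  2.2] gap 22.2 clk 51.4 tau [  0.3 -41.5  24.    0.4   0.4  -0. ]
[array([0.5825, 0.0235, 0.1639]), array([0.582 , 0.0157, 0.1647]), array([0.5818, 0.0075, 0.164 ])]
from [574.4 -14.8 167.9] 87.8 clk 51.45 F [-0.5 -0.1 -0.4] gap 22.1 zax [ 0.095  0.085 -0.992]
22, -1, -12, 7, 0.1, 22, -1, -12, 8, 0.1
end [551.9 -14.4 150.6] 2
```

Emit:
{"api": "send_rows", "payload": {
  "steps": [22, 0, -11, 7, 0, 22, 0, -9, 7, 0]
}}

```text
clock: 51.65
position: [0.5598, -0.0132, 0.1555]
tcp_rot: [0.72, 0.691, 0.067, 0.006]
force: [2.2, 0.1, 1.1]
finger_gap: 0.0224
```

```bash
cat > hood.py <<'E'
from h import *
st();m=eyes.camera_model('wrist');im,d=snap('wrist','w44_%d.png'%(readout.get_state()['clock']*100));C=cloud(m,d)
b=np.array([C[v,u] for v,u in ((200,288),(220,288),(240,288))]);print(b)
bx,bz=b[:,0].mean()*1000,b[:,2].mean()*1000-6
print('theta bar',np.arctan2(bz-48,649-bx))
# hood plane fit: points with z between 60 and 130 mm, x>bar+25
msk=(d>0)&(C[...,2]>.06)&(C[...,2]<.125)&(C[...,0]>.58)&(C[...,1]>.03)&(C[...,1]<.14)
P=C[msk]; A=np.c_[P[:,:2],np.ones(len(P))]; q=np.linalg.lstsq(A,P[:,2],rcond=None)[0]; print(len(P),q,'theta',np.arctan(np.hypot(q[0],q[1])))
E
python3 hood.py
```

```text
[559.8 -13.2 155.5] 87.8 zax [ 0.104  0.084 -0.991] F [2.2 0.1 1.1] gap 22.4 clk 51.65 tau [  0.1 -40.3  23.6   0.3   0.3  -0. ]
[[0.5658 0.0253 0.1518]
 [0.5654 0.0175 0.1519]
 [0.5651 0.0095 0.1518]]
theta bar 0.8640512760296494
9283 [-1.1551  0.0491  0.805 ] theta 0.8576702993403026
```

Emit:
{"api": "send_rows", "payload": {
  "steps": [22, 0, -6, 6, 0, 22, 0, 0, 0, 0]
}}

```text
clock: 51.9
position: [0.5542, -0.0125, 0.1486]
tcp_rot: [0.72, 0.69, 0.066, 0.006]
force: [-0.7, -0.0, 0.8]
finger_gap: 0.0223
```

```bash
python3 hood.py
```

```text
[554.2 -12.5 148.6] 87.8 zax [ 0.104  0.084 -0.991] F [-0.7 -0.   0.8] gap 22.3 clk 51.9 tau [ -0.  -41.3  24.1  -1.    0.3   0. ]
[[0.56   0.0263 0.1465]
 [0.5595 0.0187 0.1473]
 [0.5592 0.0108 0.1469]]
theta bar 0.8045649345828899
14187 [-1.0179  0.0348  0.7157] theta 0.7945611430447483
```

Emit:
{"api": "send_rows", "payload": {
  "steps": [22, 0, 3, 0, 0, 22, 0, 2, -12, 0, 22, 0, 2, -15, 0, 22, 0, 3, -25, 0, 22, 0, 0, -35, 0, 22, 0, 0, 0, 0]
}}

```text
clock: 52.55
position: [0.5562, -0.0201, 0.2379]
tcp_rot: [0.72, 0.691, 0.065, 0.003]
force: [-0.2, 0.5, 0.4]
finger_gap: 0.0221
```

```bash
python3 - <<'E'
from h import *
st();m=eyes.camera_model('wrist');im,d=snap('wrist','w45.png');C=cloud(m,d)
msk=(d>0)&(C[...,2]>.06)&(C[...,2]<.12)&(C[...,0]>.58)&(C[...,1]>.03)&(C[...,1]<.14)
P=C[msk]; A=np.c_[P[:,:2],np.ones(len(P))]; q=np.linalg.lstsq(A,P[:,2],rcond=None)[0]; print(len(P),q,'theta',np.arctan(np.hypot(q[0],q[1])))
snap('side','s45.png')
E
```

```text
[556.2 -20.1 237.9] 87.8 zax [ 0.097  0.085 -0.992] F [-0.2  0.5  0.4] gap 22.1 clk 52.55 tau [ -0.1 -39.3  24.7   0.2   0.3  -0. ]
7823 [-1.0271  0.0437  0.7205] theta 0.7991971146580019
```

View pics/w45.png

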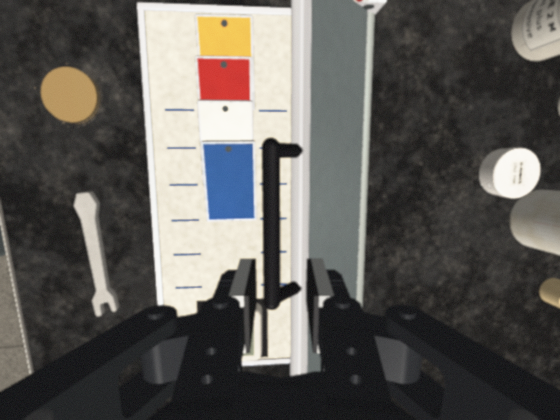

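View pics/s45.png

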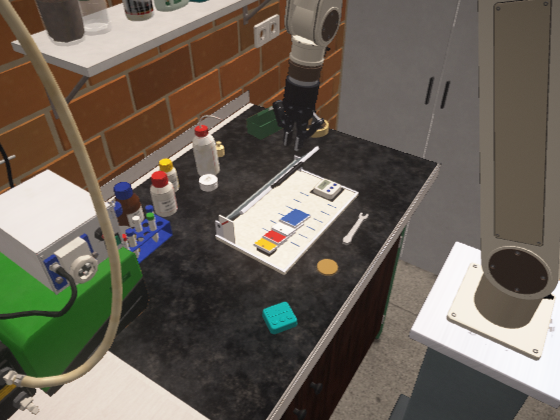

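Emit:
{"api": "send_rows", "payload": {
  "steps": [22, 0, 0, -25, 0, 22, -20, -10, -10, 0, 22, -30, -20, -5, 0, 22, -30, -20, 0, 0, 22, -30, -20, 0, 0, 22, -30, -15, 0, 0, 22, -30, -10, 0, 0, 22, -25, -5, 0, 0, 22, -10, 0, 0, 0, 22, 0, 0, 0, 0]
}}

```text
clock: 53.65
position: [0.4344, -0.2256, 0.2321]
tcp_rot: [0.719, 0.692, 0.056, -0.012]
force: [1.0, -0.2, 0.5]
finger_gap: 0.0216
```

```bash
python3 - <<'E'
from h import *
st();im,d=snap('top','t46.png');m=eyes.camera_model('top')
cv2.imwrite('pics/t46z.png',cv2.resize(im[150:290,225:385,::-1],(686,600),interpolation=2))
ms=seg(im);q=np.zeros(im.shape[:2],bool);q[200:245,236:300]=1
for k in ('yellow','red','blue'): print(k,rects(ms[k]&q,m,.027,20))
E
```

```text
[ 434.4 -225.6  232.1] 88.0 zax [ 0.065  0.095 -0.993] F [ 1.  -0.2  0.5] gap 21.6 clk 53.65 tau [ -0.6 -36.   25.1  -0.1   0.3  -0.1]
yellow [(array([248., 215.]), np.int32(168), array([534.9, 139.6]), array([41.8, 27.3]), 1.5)]
red [(array([261., 216.]), np.int32(186), array([530.8, 104.1]), array([32.4, 42.5]), 84.8)]
blue [(array([291., 217.]), np.int32(261), array([529.2,  22.8]), array([46.4, 42.2]), 86.4)]
```

View pics/t46z.png

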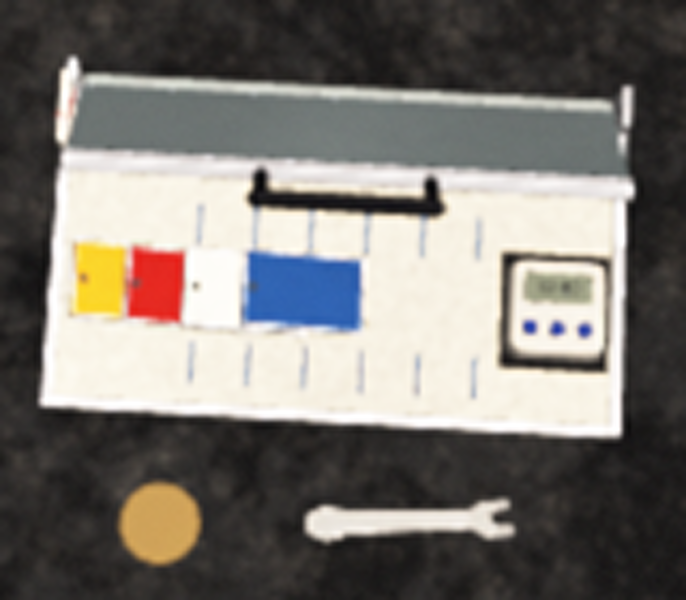

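```bash
python3 -c "
from workcell import sign_off,readout
print(readout.get_state()['clock']);print(sign_off())"
```

```text
53.7
the job is handed in; nothing more can be done
None
```

The job was handed in at 53.7 s; `sign_off` gives no verdict, so the checks below are my own camera measurements.

**What I did**
- **Hood back:** I pushed it to its stop, at about 1.95 rad.
- **Panels:** Four were present. I laid them as a shingled fan in the order yellow, red, white, blue, on lines 1 to 4.
- **Timer:** I set it flat, buttons up, on the rubber pad.
- **Hood forward:** I then folded it forward to about 45 degrees and moved the arm clear.

**What the last checks showed**
- **Panel positions:** All lower edges sit within a few mm of their blue lines, and the panels are about 2 to 4 mm off sideways.
- **Panel slope:** The slope was about 0.225 to 0.23 rad against 0.224 for yellow, red and blue. I checked white only by eye.
- **Timer:** It is within about 1 to 2 mm of the pad centre.
- **Hood:** The fitted angle was 0.80 rad, inside the 0.68 to 0.89 window.
- **Dish and spanner:** They look undisturbed in the final top view.

**Problems and disagreements**
- **Hood handle:** It slipped twice in the pinch, so I pushed the hood back with closed fingers instead.
- **Tool tilt:** The tool drifted up to about 0.12 rad off vertical. I corrected it by dragging on the bench and pressing against the tray's front edge. That pressing reached about 46 N on the fingertips, above the 40 N body figure but far below the 120 N wrist limit.
- **Camera agreement:** The wrist and top cameras disagreed by 1 to 4 mm on tray x, within tolerance.

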